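# Hang the drying trays on the glaze-line rail

### The job

Hang both hook-on steel trays on the robot's side of the conveyor rail, under the heater tube: lift each hook over the lip and lower the tray until it is fully seated with its tongue down behind the lip, the wider tray between the wide-set cheeks and the narrower one between the close-set cheeks. Let go of both and leave them hanging still, and leave the tool jar, plaster mould, wooden block and bowl standing where they are.

Things in the scene. Friction and masses are not known exactly. Their poses are not given: they have to be found in the camera images.
- tray_wide: the wider plain steel hook-on tray, loose, stands upright, 0.2 to 0.45 kg; 110 mm wide (y), 90 deep (x), 189 tall. Origin: underside, at the BACK face of its back plate, mid width; z up, -x is its front, facing roughly the robot. Back plate x -5 to 0, z 0 to 124 mm; shelf with 14 mm rims x -65 to -5 mm at the bottom. Handle and hook: see their points
- tray_wide_grip (a point): point in the wider tray's wooden handle: tray frame x -23, y 0, z 167.5 mm, tray's axes. The handle is a straight bar 24 mm wide (y), 14 thick, rising 68 mm from the plate's top edge (x -2.5, z 124), leaning to the front (-x) 25 degrees from the tray's vertical; this point is 48 mm along its centre line, 20 from its end
- tray_wide_hook (a point): tongue tip of the wider tray's hook: tray frame x 22, y 0, z 90 mm, tray's axes. The hook is 100 mm wide; its flat bridge (z 120 to 126 mm) reaches back from the plate's top; a 5 mm tongue hangs from it, 13 mm clear behind the plate (x 13 to 18), its last 12 mm flaring back to x 24 as lead-in, lowest at z 88 mm
- tray_narrow: the narrower plain steel hook-on tray, loose, stands upright, 0.2 to 0.45 kg; 80 mm wide (y), 90 deep (x), 189 tall. Origin: underside, at the BACK face of its back plate, mid width; z up, -x is its front, facing roughly the robot. Back plate x -5 to 0, z 0 to 124 mm; shelf with 14 mm rims x -65 to -5 mm at the bottom. Handle and hook: see their points
- tray_narrow_grip (a point): point in the narrower tray's wooden handle: tray frame x -23, y 0, z 167.5 mm, tray's axes. The handle is a straight bar 24 mm wide (y), 14 thick, rising 68 mm from the plate's top edge (x -2.5, z 124), leaning to the front (-x) 25 degrees from the tray's vertical; this point is 48 mm along its centre line, 20 from its end
- tray_narrow_hook (a point): tongue tip of the narrower tray's hook: tray frame x 22, y 0, z 90 mm, tray's axes. The hook is 60 mm wide; its flat bridge (z 120 to 126 mm) reaches back from the plate's top; a 5 mm tongue hangs from it, 13 mm clear behind the plate (x 13 to 18), its last 12 mm flaring back to x 24 as lead-in, lowest at z 88 mm
- rail: fixed aluminium conveyor rail, 440 mm long (y), on grey end posts. Origin: on the table, under the lip's front face, mid length; -x front (robot side), z up. Front wall x 0 to 6, z 65 to 175 mm; its top edge is the anti-jump lip. Open channel behind it x 6 to 42, floor z 133 mm; back wall x 42 to 46, top z 157. Posts x 48 to 78, 360 tall, outermost 12 mm of each end
- rail_tube (a point): mid length of the axis of the fixed, cold steel heater tube, 24 mm diameter, along the whole rail, above and in front of the lip: rail frame x -8, z 330 mm; rail's axes. It bars a gripper coming straight down; come from the robot side, gripper leaning back to the robot. Grey 12 mm brackets join its ends to the posts, up to z 360 mm
- bay_wide: wide bay, fixed on the rail: two dark steel cheeks 116 mm apart inside (hook + 16), 5 thick, x 0 to 44 mm, tops 12 mm above the lip. Origin: top edge of the lip at its front face, midway between the cheeks; axes as the rail's (y along it, -x front). A hung tray's bridge rests on the lip, back plate 0 to 7 mm before the lip's front, tongue in the channel; let go, the top leans forward 2 to 4 degrees
- bay_narrow: narrow bay, fixed on the rail: two dark steel cheeks 76 mm apart inside (hook + 16), 5 thick, x 0 to 44 mm, tops 12 mm above the lip. Origin: top edge of the lip at its front face, midway between the cheeks; axes as the rail's (y along it, -x front). A hung tray's bridge rests on the lip, back plate 0 to 7 mm before the lip's front, tongue in the channel; let go, the top leans forward 2 to 4 degrees
- tool_jar: bystander: white jar of wooden modelling tools, 76 mm diameter, 90 mm tall, the tools reach 160 mm; origin at the centre of its underside
- mould: bystander: two-part plaster mould block, 80 x 85 x 98 mm; origin at the centre of its underside
- beam: bystander: plain wooden block, 200 (x) x 80 (y) x 75 mm; origin at the centre of its underside
- basin: bystander: blue plastic bowl, 150 mm diameter, 70 mm tall; origin at the centre of its underside
Not all that is in view belongs to the job. What is shaped like the tray_narrow but pink is not meant.

How it is judged (in metres and radians):
At the end, for the whole second after the job is handed in: Each tray hangs released, still (under 20 mm/s) and within 0.2 rad of upright in its own bay: in the bay's frame its tongue tip is at x 6 to 42 mm, y within 14 mm of the middle, and 22 to 42 mm below the lip's top (about 30 is seated) (x of tray_wide_hook in the frame of bay_wide between 0.006 and 0.042 m and y of tray_wide_hook in the frame of bay_wide between -0.014 and 0.014 m and z of tray_wide_hook in the frame of bay_wide between -0.042 and -0.022 m and angle between each of tray_wide, tray_narrow's own z axis and vertical below 0.2 rad and linear speed of each of tray_wide, tray_narrow below 0.02 m/s and contact force between each of tray_wide, tray_narrow and the fingers below 0.1 N and x of tray_narrow_hook in the frame of bay_narrow between 0.006 and 0.042 m and y of tray_narrow_hook in the frame of bay_narrow between -0.014 and 0.014 m and z of tray_narrow_hook in the frame of bay_narrow between -0.042 and -0.022 m); the robot touches nothing.
It fails at once if the tool jar is shifted by more than 40 mm or tipped by more than 0.3 rad (distance of tool_jar from where it was at the start of the episode above 0.04 m or angle between tool_jar's own z axis and vertical above 0.3 rad).
It fails at once if the plaster mould is shifted by more than 40 mm or tipped by more than 0.3 rad (distance of mould from where it was at the start of the episode above 0.04 m or angle between mould's own z axis and vertical above 0.3 rad).
It fails at once if the wooden block is shifted by more than 40 mm or tipped by more than 0.3 rad (distance of beam from where it was at the start of the episode above 0.04 m or angle between beam's own z axis and vertical above 0.3 rad).
It fails at once if the bowl is shifted by more than 40 mm or tipped by more than 0.3 rad (distance of basin from where it was at the start of the episode above 0.04 m or angle between basin's own z axis and vertical above 0.3 rad).
It also fails if it takes over 72 s, if anything falls off the work surface, if the arm or the gripper's body presses on something with over 40 N, if the wrist force passes 120 N, or if a joint passes its speed limit or range.

### The arm

A 6-joint arm with a two-finger parallel gripper is mounted at the origin on the work surface. World frame = base frame: x ahead of the robot, y to its left, z up, the work surface at z = 0. Lengths are in m, angles in degrees, forces in N, time in s.
With the tool pointing down it reaches from about 0.4 to 0.825 m from the base axis. Payload 7 kg.
Tool frame: the origin (TCP) lies midway between the tips of the shut fingers; the grasp point (between the pads) lies r.grip_depth behind it (r.grip_depth is the distance from the TCP to the grasp point, in m); z points along the fingers, y is the direction in which the jaws open and shut (so a half turn about z gives the same grasp; the last joint's range is limited). The gripper opens to 88 mm and grips with 3 to 60 N. Pads are 19 mm wide; open, the fingers measure 130 mm over their backs; the gripper's body (78 mm by 193 mm) begins 47 mm behind the grasp point.
Start: joints at [85.778, 20.546, 0.682, 0, -70.136, -16.507], TCP at [0.239, 0.631, 0.227] pointing down, gripper open.
Joint ranges: [-176.03, 176.03], [-82.01, 121.73], [-58.28, 71.71], [-173.87, 95.51], [-174.79, -0.11], [-173.66, 173.66]. Speed limits (degrees/s): [136.94, 136.94, 172.46, 180, 180, 180].

### API

Orientations are given as [roll, pitch, yaw] about the fixed x, y, z axes, in that order (R = Rz(yaw) Ry(pitch) Rx(roll)).
In Python, from plant import r, imaging, close_job gives the robot as it stands.
- The arm moves only by the tool step_arm, never from a script. Its argument "commands" is a list of rows, each a list of 2 entries, a list of its own where there are three numbers: the shift along the tool's x, y, z in mm, then the turn about the tool's z in degrees. In form: [[[x, y, z], twist], ...]. A call has 1 to 20 rows; each row shifts and turns the commanded pose from where the row before left it, along the tool's axes as they then stand; what a row does not reach is not made up. A row lasts 1/8 s, in which the tool goes at most 62.5 mm and 10.7 degrees, less where a joint would pass 70% of its speed; a pose out of reach is approached as far as the arm can. A call with a gripper value outside its range is refused whole. "gripper" is the closure, from 0 (fully open) to 1 (shut), set as the call begins (left out, the last holds). The fingers move at their own pace and stop on an object; "grip_force" is the grip in N (left out, the last holds). Time passes only in rows, so rows that do not move let the fingers close. It gives the time, the measured TCP pose, the force and the opening at its end, in the units of the state.
- r.get_state(): the state, without advancing time (a new reading comes with each control period).
- imaging.capture(name): name is "scene" or "side" or "wrist"; returns a dict with "img" (400x640x3 uint8, red, green, blue), "z_map" (400x640 float32, m along the optical axis (not along the pixel's ray), 0 where there is no reading), "vfov" (degrees; the focal length in pixels is half the picture's height over the tangent of half this angle, whatever the lens; pixels are square), "cx", "cy" (the principal point, pixels), "extrinsics" (4x4, takes a point from camera to world coordinates); the wrist camera has in their place "T_tool_cam" (4x4, takes a point from camera to tool coordinates, whose origin is the TCP and whose axes are the flange's). Camera axes: x right, y down, z forward; pixel columns grow to the right and rows downward; lengths in m; the calibration is good to about 2 mm. A picture is of the moment at which its call begins: read the wrist's pose just before it.
- close_job(): hands the job in, once; it reports no verdict.
The state is a dict: "time_s": time; "joints": joint angles; "qd": joint speeds; "joint_torque": joint torques, N m; "tcp_pos": TCP position; "eef_rot": TCP orientation; "contact_force": force on the tool from outside, world axes, zero at the start; "moment": the same for the moment, N m; "gripper_width": finger opening in m.
Only numpy, scipy, OpenCV 4.12 (cv2) and the standard library are available. Lean on these libraries where they do the work, as an engineer would, in place of code of your own. Each camera call takes 0.05 s, during which the arm holds its last target.

## Working session

There is one attempt and no reset: what is moved stays moved. The work goes in short steps, Python scripts to look and compute and a tool call to move; the robot and the scene stay as the last step left them, time stands still between calls to the robot, and variables do not carry over. Pictures are saved under pics/ and viewed, and the job is handed in when it is done.

Besides the shell and the picture viewer there is one more tool, called after "Emit:" as a command line: name --argument value ..., lists and objects as JSON in quotes. step_arm: Moves the arm, as the interface text tells. Its arguments: {"type":"object","properties":{"commands":{"type":"array","items":{"type":"array"}},"gripper":{"type":"number"},"grip_force":{"type":"number"}},"required":["commands"]}

```bash
ls; mkdir -p pics
python3 - <<'E'
from plant import r, imaging
import cv2,pickle
print(r.get_state(), r.grip_depth)
for n in ("scene","side","wrist"):
    c=imaging.capture(n); pickle.dump(c,open(f"{n}0.pkl","wb"))
    cv2.imwrite(f"pics/{n}0.png",c["img"][:,:,::-1])
    print(n,{k:v for k,v in c.items() if k not in("img","z_map")})
E
```

```text
pics
{'time_s': 0.0, 'joints': array([ 8.57765732e+01,  2.05908025e+01,  6.33569663e-01, -2.14758551e-02,
       -7.01369711e+01, -1.65073418e+01]), 'qd': array([0.03985795, 0.03328711, 0.05803803, 0.03101751, 0.02746685,
       0.00462321]), 'joint_torque': array([-1.84541437e-03, -5.82711983e+01,  2.93053079e+01,  6.99680284e+00,
        6.86382395e-03, -1.73519720e-04]), 'tcp_pos': array([0.23877243, 0.63081957, 0.22562403]), 'eef_rot': array([ 1.79903942e+02, -7.41311904e-03, -2.07380759e+01]), 'contact_force': array([-0.72753976, -0.66129205, -0.63024593]), 'moment': array([-0.0141671 , -0.0626061 ,  0.03309572]), 'gripper_width': 0.0879303657735145} 0.0188
scene {'vfov': 53.79740786190456, 'cx': 324.26939371177656, 'cy': 198.72677690923734, 'extrinsics': array([[ 0.84736069,  0.38057343, -0.37032921,  1.01915645],
       [ 0.53097294, -0.59818072,  0.60020627, -0.81361129],
       [ 0.00689876, -0.70522599, -0.70894902,  1.13063519],
       [ 0.        ,  0.        ,  0.        ,  1.        ]])}
side {'vfov': 48.25588128363464, 'cx': 316.8987090833771, 'cy': 201.32415136077836, 'extrinsics': array([[ 0.92347148, -0.25215597,  0.28916742,  0.12443587],
       [-0.3835799 , -0.62285811,  0.6818462 , -1.01570762],
       [ 0.00817868, -0.74058432, -0.67191366,  1.18966657],
       [ 0.        ,  0.        ,  0.        ,  1.        ]])}
wrist {'vfov': 58.00842845991609, 'cx': 322.6610470556008, 'cy': 201.7522218635141, 'T_tool_cam': array([[ 6.44347597e-04, -9.62850031e-01, -2.70035927e-01,
         7.34511259e-02],
       [ 9.99999747e-01,  7.01864566e-04, -1.16439637e-04,
         1.20530148e-03],
       [ 3.01642557e-04, -2.70035784e-01,  9.62850240e-01,
        -1.57898500e-01],
       [ 0.00000000e+00,  0.00000000e+00,  0.00000000e+00,
         1.00000000e+00]])}
```

View pics/scene0.png

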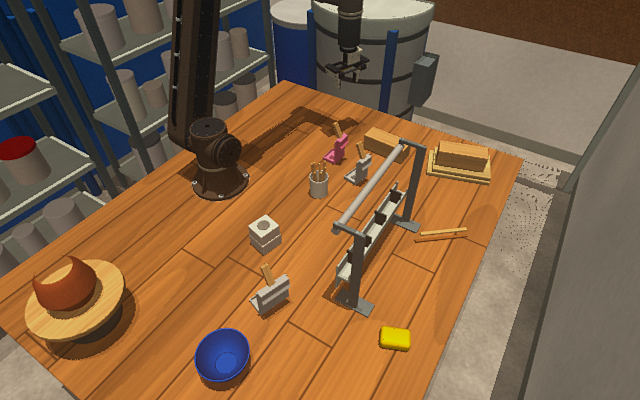

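View pics/side0.png

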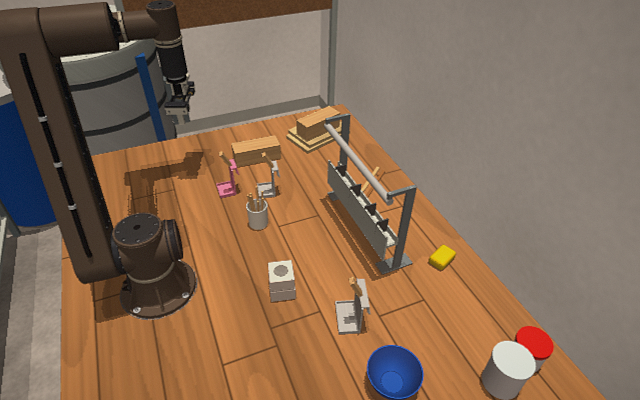

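View pics/wrist0.png

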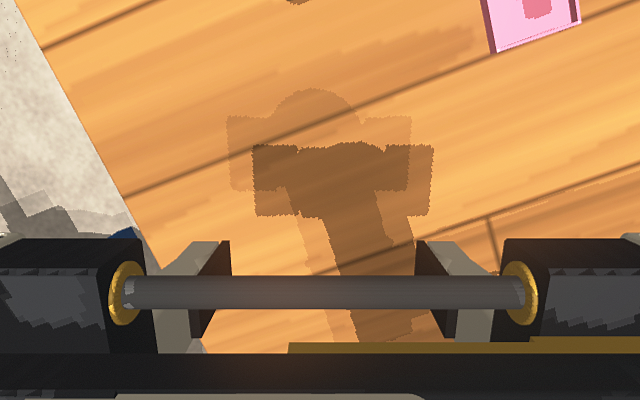

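Scene view: a grey tray at (270,293), a grey tray at (358,172), and a pink decoy at (335,148). The rail and tube run from (355,300) to (410,150). I'll enlarge these to confirm.

```bash
cat > h.py <<'E'
import numpy as np,cv2,pickle
def load(n): return pickle.load(open(n+".pkl","rb"))
def f(c): return 200/np.tan(np.radians(c["vfov"]/2))
def cloud(c,T=None):
    T=c["extrinsics"] if T is None else T
    z=c["z_map"].astype(float); v,u=np.mgrid[:400,:640]
    P=np.stack([(u-c["cx"])*z/f(c),(v-c["cy"])*z/f(c),z],-1)
    W=P@T[:3,:3].T+T[:3,3]; W[z==0]=np.nan
    return W
def proj(c,X,T=None):
    T=c["extrinsics"] if T is None else T
    p=(np.atleast_2d(X)-T[:3,3])@T[:3,:3]
    return np.stack([p[:,0]/p[:,2]*f(c)+c["cx"],p[:,1]/p[:,2]*f(c)+c["cy"]],-1)
E
python3 - <<'E'
from h import *
s=load("scene0");d=load("side0")
def crop(c,x,y,w,h): return cv2.resize(c["img"][y:y+h,x:x+w,::-1],(400,300),interpolation=cv2.INTER_CUBIC)
a=np.vstack([np.hstack([crop(s,240,250,80,60),crop(s,310,110,120,90)]),np.hstack([crop(s,325,170,120,90),crop(s,325,230,100,75)])])
cv2.imwrite("pics/crops.png",a)
a=np.vstack([np.hstack([crop(d,310,270,80,60),crop(d,200,130,120,90)]),np.hstack([crop(d,310,140,120,90),crop(d,320,180,100,75)])])
cv2.imwrite("pics/crops2.png",a)
for n,c,pts in(("scene",s,[(270,297),(266,275),(285,288),(358,172),(362,155),(318,185),(265,235),(222,355),(385,140),(370,190),(345,225),(405,155),(343,270),(400,190)]),("side",d,[(358,300),(348,318),(268,178),(257,215),(281,275),(395,375),(255,150),(360,165)])):
    W=cloud(c)
    for u,v in pts: print(n,u,v,W[v,u].round(3))
E
```

```text
scene 270 297 [ 0.561 -0.372  0.096]
scene 266 275 [ 0.537 -0.35   0.163]
scene 285 288 [ 0.58  -0.323  0.095]
scene 358 172 [0.495 0.297 0.061]
scene 362 155 [0.499 0.313 0.141]
scene 318 185 [0.406 0.132 0.074]
scene 265 235 [ 0.402 -0.193  0.096]
scene 222 355 [ 0.52  -0.558  0.006]
scene 385 140 [0.499 0.539 0.073]
scene 370 190 [ 0.697 -0.038  0.335]
scene 345 225 [ 0.713 -0.214  0.361]
scene 405 155 [0.599 0.548 0.025]
scene 343 270 [ 0.707 -0.195  0.13 ]
scene 400 190 [0.667 0.354 0.001]
side 358 300 [ 0.541 -0.351  0.099]
side 348 318 [ 0.516 -0.345  0.012]
side 268 178 [0.501 0.4   0.003]
side 257 215 [0.378 0.132 0.071]
side 281 275 [ 0.362 -0.178  0.098]
side 395 375 [ 0.561 -0.555  0.004]
side 255 150 [0.488 0.526 0.066]
side 360 165 [ 0.678 -0.05   0.341]
```

View pics/crops.png

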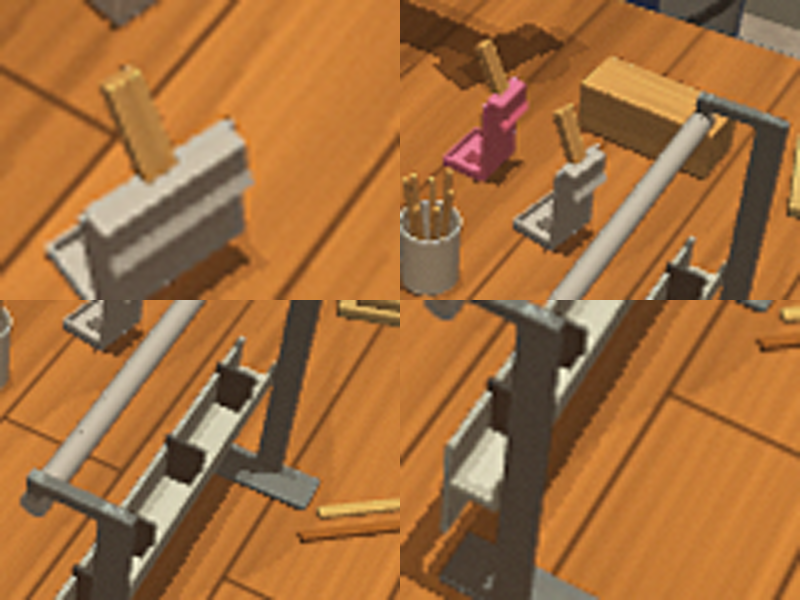

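View pics/crops2.png

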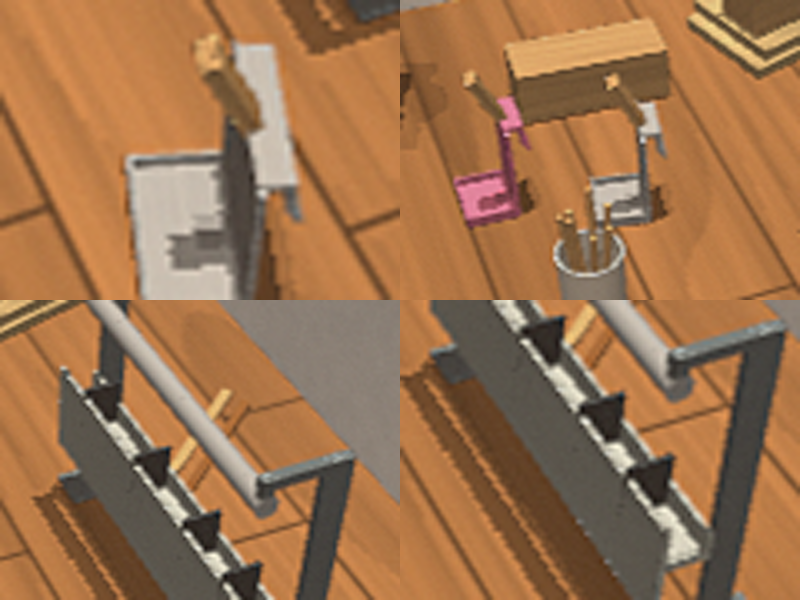

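Wide tray (y≈-0.35) and narrow grey tray (y≈0.30) are confirmed; the pink one is excluded. Next I fit the tray and rail models to the point clouds.

```bash
cat > fit.py <<'E'
from h import *
from scipy.optimize import least_squares
def box(P,lo,hi):
    lo,hi=np.array(lo)/1e3,np.array(hi)/1e3
    q=np.abs(P-(lo+hi)/2)-(hi-lo)/2
    return np.linalg.norm(np.maximum(q,0),axis=1)+np.minimum(q.max(1),0)
def tray(P,W,hw):
    w=W/2;h=hw/2
    L=[([-5,-w,0],[0,w,124]),([-65,-w,0],[-5,w,3]),([-65,-w,0],[-62,w,14]),([-65,-w,0],[-5,-w+3,14]),([-65,w-3,0],[-5,w,14]),([-5,-h,120],[18,h,126]),([13,-h,100],[18,h,126])]
    D=[box(P,a,b) for a,b in L]
    a=np.radians(25);o=np.array([-.0025,0,.124]);Q=P-o
    x=Q[:,0]*np.cos(a)+Q[:,2]*np.sin(a); z=-Q[:,0]*np.sin(a)+Q[:,2]*np.cos(a)
    D.append(box(np.stack([x,Q[:,1],z],-1),[-7,-12,0],[7,12,68]))
    # flare
    b=np.arctan2(6,12);o=np.array([.0155,0,.100]);Q=P-o
    x=Q[:,0]*np.cos(b)+Q[:,2]*np.sin(b); z=-Q[:,0]*np.sin(b)*-1+Q[:,2]*np.cos(b)
    x=Q[:,0]*np.cos(b)+Q[:,2]*np.sin(b); z=-Q[:,0]*np.sin(b)+Q[:,2]*np.cos(b)
    D.append(box(np.stack([x,Q[:,1],z],-1),[-2.5,-h,-13],[2.5,h,0]))
    return np.min(D,0)
def rail(P):
    L=[([0,-220,65],[6,220,175]),([6,-220,129],[42,220,133]),([42,-220,129],[46,220,157]),([48,-220,0],[78,-208,360]),([48,208,0],[78,220,360])]
    D=[box(P,a,b) for a,b in L]
    D.append(np.maximum(np.hypot(P[:,0]+.008,P[:,2]-.330)-.012,np.abs(P[:,1])-.22))
    return np.min(D,0)
def loc(P,p):
    c,s=np.cos(p[2]),np.sin(p[2]);Q=P-np.array([p[0],p[1],p[3] if len(p)>3 else 0]); 
    return np.stack([c*Q[:,0]+s*Q[:,1],-s*Q[:,0]+c*Q[:,1],Q[:,2]],-1)
def fit(P,m,p0,rounds=((.1),.03,.012)):
    p=np.array(p0,float)
    for g in rounds:
        k=np.abs(m(loc(P,p)))<g; Pk=P[k]
        p=least_squares(lambda q:m(loc(Pk,q)),p,loss="soft_l1",f_scale=.002,x_scale=[.01,.01,.05]+[.01]*(len(p)-3)).x
    e=m(loc(Pk,p)); return p,k.sum(),np.sqrt(np.median(e**2)),e.mean()
E
python3 - <<'E'
from fit import *
for n in("scene0","side0"):
    W=cloud(load(n)).reshape(-1,3);W=W[~np.isnan(W[:,0])]
    fl=W[(np.abs(W[:,2])<.02)&(W[:,0]>.3)&(W[:,0]<.6)&(np.abs(W[:,1])<.3)];print(n,"floor",np.median(fl[:,2]))
    def reg(c,r,zlo=.008): return W[(np.hypot(W[:,0]-c[0],W[:,1]-c[1])<r)&(W[:,2]>zlo)&(W[:,2]<.4)]
    for nm,W_,h_,c in(("wide",110,100,(.55,-.35)),("narrow",80,60,(.495,.30))):
        best=min((fit(reg(c,.1),lambda P:tray(P,W_,h_),[c[0],c[1],a]) for a in(-.5,0,.5)),key=lambda t:t[2]-t[1]*1e-6)
        print(n,nm,best[0].round(4),np.degrees(best[0][2]).round(2),best[1:])
    best=max((fit(reg((.7,.03),.33),rail,[.7,.03,a]) for a in(-.2,0,.2,.3)),key=lambda t:t[1])
    print(n,"rail",best[0].round(4),np.degrees(best[0][2]).round(2),best[1:])
    P=reg((.7,.03),.33);L=loc(P,best[0])
    k=(L[:,2]>.178)&(L[:,2]<.2)&(L[:,0]>-.005)&(L[:,0]<.05)
    y=np.sort(L[k,1]);print(np.histogram(y,bins=np.arange(-.22,.221,.005))[0])
    k=(L[:,2]>.14)&(L[:,2]<.19)&(L[:,0]>.009)&(L[:,0]<.04)&(np.abs(L[:,1])<.2)
    print(np.histogram(L[k,1],bins=np.arange(-.22,.221,.005))[0])
E
```

```text
scene0 floor -0.0009589697497929262
scene0 wide [ 0.5498 -0.3453 -0.3243] -18.58 (np.int64(961), np.float64(0.000873360916657487), np.float64(-0.00019643821538201532))
scene0 narrow [ 0.5015  0.3218 -0.1964] -11.25 (np.int64(441), np.float64(0.0011676397185248133), np.float64(-0.00015319186359810243))
scene0 rail [ 0.6926 -0.0142  0.0152] 0.87 (np.int64(3862), np.float64(0.001054365424507901), np.float64(0.0004446329775854118))
[ 0  0  1  0  0  0  0  0  0  0  0  0  0  0 10  9  0  0  0  0  0  0  0  0
  0  0  0  0  0  0  8  9  0  1  0  1  0  0  0  0  0  0  0  0  0  0  0  0
  0  0  0  1 24 11  0  0  0  0  0  0  0  0  0  0  0  0  0  0  0  0  0  0
  0  0  0  0 14 14  4  0  0  0  0  1  0  0  0  2]
[ 0  0  0  0  0  0  0  0  0  0  0  0  0  0 30  9  0  0  0  0  0  0  0  0
  0  0  0  0  0  0 19 26  0  0  0  0  0  0  0  0  0  0  0  0  0  0  0  0
  0  0  0  3 64 23  0  0  0  0  0  0  0  0  0  0  0  0  0  0  0  0  0  0
  0  0  0  0 49 41  2  0  0  0  0  0  0  0  0  0]
side0 floor 0.0001875450103598908
side0 wide [ 0.5469 -0.3465 -0.3193] -18.29 (np.int64(725), np.float64(0.000770865033984873), np.float64(0.0006549735009918118))
side0 narrow [ 0.4985  0.3198 -0.2007] -11.5 (np.int64(281), np.float64(0.0011802598027629285), np.float64(0.0005981158558292984))
side0 rail [ 0.69   -0.004   0.0159] 0.91 (np.int64(4228), np.float64(0.0010654286491291346), np.float64(0.00043113043633315385))
[ 3  6  1  0  1  0  0  0  1  0  0  0 22 11  2  0  0  0  0  0  0  0  0  0
  0  1  0  0 18 15  1  1  0  0  0  0  0  0  0  1  0  0  0  0  0  0  0  0
  0  5 18  7  0  1  0  0  0  0  0  0  0  0  0  0  1  0  0  1  1  0  0  0
  0  4 17  8  1  0  0  0  1  0  0  0  1  3  1  3]
[ 0  0  0  0  0  0  0  0  0  0  0  0 57 17  0  0  0  0  0  0  0  1  0  0
  0  0  0  1 45 25  0  0  0  0  0  0  0  0  0  1  0  0  1  0  0  0  0  0
  0 12 51  8  0  0  0  0  0  0  0  1  0  1  0  0  0  0  0  0  0  0  0  2
  0  4 47 16  0  0  0  0  0  0  0  0  0  0  0  0]
```

Run:
```python
from fit import *
for n,p in(("scene0",[.6926,-.0142,.0152]),("side0",[.69,-.004,.0159])):
    W=cloud(load(n)).reshape(-1,3);W=W[~np.isnan(W[:,0])]
    L=loc(W,[p[0],0,p[2]])
    k=(L[:,2]>.14)&(L[:,2]<.189)&(L[:,0]>.009)&(L[:,0]<.038)&(np.abs(L[:,1])<.19);L=L[k]
    for nm,hw,c in(("narrow",38,-.117),("wide",58,.095)):
        m=lambda q:np.minimum(box(L-[0,q[0],0],[0,-hw-5,133],[44,-hw,187]),box(L-[0,q[0],0],[0,hw,133],[44,hw+5,187]))
        K=np.abs(L[:,1]-c)<.09
        q=least_squares(lambda q:m(q)[K],[c],loss="soft_l1",f_scale=.002).x
        e=m(q)[K]
        y=q[0];cs,s=np.cos(p[2]),np.sin(p[2])
        print(n,nm,y,"world",p[0]-s*y,cs*y,"med",np.median(np.abs(e)))
        for sgn in(-1,1):
            k2=(np.abs(L[:,1]-y-sgn*(hw+2.5)/1e3)<.012);print("  face",np.percentile(L[k2,1],[10,50,90]).round(4)-y)
    # lip top height & x, tube
    L=loc(W,[p[0],0,p[2]])
    k=(np.abs(L[:,1])<.2)&(L[:,0]>-.04)&(L[:,0]<.03)&(L[:,2]>.3)&(L[:,2]<.36); T=L[k]
    q=least_squares(lambda q:np.hypot(T[:,0]-q[0],T[:,2]-q[1])-.012,[-.008,.33],loss="soft_l1",f_scale=.002).x;print("tube",q)
    k=(np.abs(L[:,1])<.2)&(L[:,0]>-.004)&(L[:,0]<.008)&(L[:,2]>.165)&(L[:,2]<.182); print("lip top z",np.percentile(L[k,2],[50,90,97]))
    # bystanders
    for nm,c,r in(("jar",(.4,.132),.07),("mould",(.39,-.19),.08),("beam",(.5,.53),.13),("basin",(.54,-.555),.09)):
        Q=W[(np.hypot(W[:,0]-c[0],W[:,1]-c[1])<r)&(W[:,2]>.02)&(W[:,2]<.2)]; print(nm,Q.min(0).round(3),Q.max(0).round(3))
```

```text
scene0 narrow -0.11749433198422733 world 0.6943858450773654 -0.11748075930031894 med 0.0010332841375613085
  face [-0.04430567 -0.04290567 -0.04060567]
  face [0.03689433 0.03879433 0.04129433]
scene0 wide 0.09115175784153329 world 0.6912145466314378 0.09114122819320061 med 0.0012726394511791779
  face [-0.06425176 -0.06175176 -0.05895176]
  face [0.05624824 0.05944824 0.06204824]
tube [-0.00830441  0.32916273]
lip top z [0.1737162  0.17659301 0.17906784]
jar [0.348 0.124 0.02 ] [0.427 0.201 0.158]
mould [ 0.323 -0.212  0.02 ] [ 0.418 -0.118  0.104]
beam [0.399 0.506 0.02 ] [0.604 0.607 0.083]
basin [ 0.469 -0.641  0.02 ] [ 0.618 -0.493  0.074]
side0 narrow -0.11810803138153413 world 0.6918778385739043 -0.11809310225035079 med 0.0010818995713802251
  face [-0.04439197 -0.04249197 -0.04019197]
  face [0.03590803 0.03880803 0.04010803]
side0 wide 0.08913116566237135 world 0.6885828741783259 0.08911989927473342 med 0.0011088350796727778
  face [-0.06383117 -0.06103117 -0.05843117]
  face [0.05746883 0.05986883 0.06336883]
tube [-0.00773424  0.33021885]
lip top z [0.17295626 0.17719856 0.17921888]
jar [0.346 0.121 0.02 ] [0.42  0.201 0.16 ]
mould [ 0.318 -0.212  0.02 ] [ 0.412 -0.118  0.106]
beam [0.396 0.503 0.02 ] [0.597 0.613 0.085]
basin [ 0.467 -0.642  0.02 ] [ 0.615 -0.494  0.076]
```

Cheek spacing: the close-set pair sits at rail y≈-0.118 (world), the wide-set pair at y≈+0.090. That means the trays cross over.

Positions:
- Bay_narrow ≈ (0.693, -0.118)
- Bay_wide ≈ (0.690, 0.090), yaw 0.9°
- Wide tray ≈ (0.548, -0.346), yaw -18.4°
- Narrow tray ≈ (0.500, 0.321), yaw -11.4°

The moves have no tilt command, so I need to see how the arm behaves at its reach limit. First I lift, turn, and go to the middle, high up.

Emit:
step_arm --commands '[[[0,0,-45],0],[[0,0,-45],0],[[0,0,-45],0],[[0,0,-45],-7.2],[[0,0,-45],-7.2],[[0,0,-45],-7.2]]' --gripper 0

```text
time_s: 0.9
tcp_pos: [0.2389, 0.6309, 0.4979]
eef_rot: [180.0, 0.0, 1.1]
contact_force: [-0.2, 1.6, 0.6]
gripper_width: 0.0875
```

Emit:
step_arm --commands '[[[28,55,0],0],[[28,55,0],0],[[28,55,0],0],[[28,55,0],0],[[28,55,0],0],[[28,55,0],0],[[28,55,0],0],[[28,55,0],0],[[28,55,0],0],[[28,55,0],0],[[28,55,0],0],[[28,26,0],0]]'

```text
time_s: 2.4
tcp_pos: [0.5849, 0.0026, 0.4968]
eef_rot: [180.0, -0.0, 0.7]
contact_force: [-0.1, 0.5, 1.3]
gripper_width: 0.0876
```

Emit:
step_arm --commands '[[[50,0,0],0],[[50,0,0],0],[[50,0,0],0],[[50,0,0],0],[[50,0,0],0],[[50,0,0],0]]'

```text
time_s: 3.15
tcp_pos: [0.8583, 0.0103, 0.4678]
eef_rot: [179.7, -1.0, 0.9]
contact_force: [1.8, 0.3, -2.6]
gripper_width: 0.0875
```

```bash
python3 -c "
from plant import r
s=r.get_state();print(s['joints'].round(2),s['tcp_pos'],s['eef_rot'])"
```

```text
[  13.83   44.2    71.69    0.56 -116.56   77.31] [0.85832337 0.01028864 0.46777114] [179.71538198  -1.01583094   0.88301206]
```

Emit:
step_arm --commands '[[[50,0,0],0],[[50,0,0],0],[[50,0,0],0],[[50,0,0],0]]'

```text
time_s: 3.65
tcp_pos: [0.9491, 0.0116, 0.416]
eef_rot: [179.0, -8.6, 1.0]
contact_force: [-0.2, 0.3, 0.3]
gripper_width: 0.0877
```

```bash
python3 -c "
from plant import r
s=r.get_state();print(s['joints'].round(2),s['tcp_pos'],s['eef_rot'])"
```

```text
[  13.49   48.39   71.56    2.93 -105.01   78.36] [0.94912807 0.01159118 0.41600286] [178.99738077  -8.56316197   0.96869452]
```

Run:
```python
from plant import imaging
import cv2,numpy as np
a=[imaging.capture(n)["img"][:,:,::-1] for n in("scene","side")]
cv2.imwrite("pics/t1.png",cv2.resize(np.vstack(a),(480,600)))
```

```text
(no output)
```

View pics/t1.png

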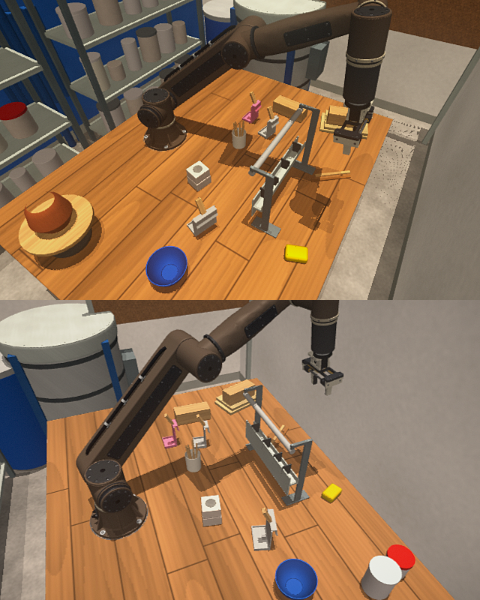

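Run:
```python
from fit import *
W=cloud(load("side0")).reshape(-1,3);W=W[~np.isnan(W[:,0])]
k=(W[:,0]>.85)&(W[:,2]>.15)&(np.abs(W[:,1])<.5);print(k.sum(),np.percentile(W[k],[1,10,50],axis=0))
W=cloud(load("scene0")).reshape(-1,3);W=W[~np.isnan(W[:,0])]
k=(W[:,0]>.85)&(W[:,2]>.15)&(np.abs(W[:,1])<.5);print(k.sum(),np.percentile(W[k],[1,10,50],axis=0))
```

```text
30667 [[ 1.44097723 -0.45669169  0.15533144]
 [ 1.44423419 -0.32546425  0.20812978]
 [ 1.44805871 -0.06391539  0.43245974]]
1494 [[ 1.44801278 -0.18380342  0.15069601]
 [ 1.44894733 -0.15657836  0.15455741]
 [ 1.44997127 -0.02301975  0.17334016]]
```

Emit:
step_arm --commands '[[[25,0,-40],0],[[25,0,-40],0],[[25,0,-40],0],[[25,0,-40],0]]'

```text
time_s: 4.25
tcp_pos: [0.9206, 0.0145, 0.5224]
eef_rot: [178.2, -15.1, 1.1]
contact_force: [0.8, 0.1, 0.0]
gripper_width: 0.0877
```

```bash
python3 -c "
from plant import r
s=r.get_state();print(s['joints'].round(2),s['tcp_pos'],s['eef_rot'])"
```

```text
[  15.12   42.32   71.71    5.53 -105.08   77.86] [0.92059092 0.01451091 0.52238948] [178.22482348 -15.08809244   1.10590336]
```

Emit:
step_arm --commands '[[[50,0,0],0],[[50,0,0],0],[[50,0,0],0],[[50,0,0],0],[[50,0,0],0]]'

```text
time_s: 4.88
tcp_pos: [1.0221, 0.0172, 0.4941]
eef_rot: [177.0, -24.8, 1.6]
contact_force: [-1.2, 0.9, -0.3]
gripper_width: 0.0876
```

```bash
python3 -c "
from plant import r
s=r.get_state();print(s['joints'].round(2),s['tcp_pos'],s['eef_rot'])"
```

```text
[ 14.86  46.43  71.69   8.5  -91.72  78.06] [1.02209225 0.01716734 0.49409175] [176.96678019 -24.75691031   1.55949682]
```

```bash
cat >> h.py <<'E'
from scipy.spatial.transform import Rotation as Ro
def Rm(e): return Ro.from_euler("xyz",e,degrees=True).as_matrix()
E
python3 -c "
from h import *
from plant import r
for e in ([179.7,-1,.9],[179,-8.56,.97],[178.2,-15.1,1.1],r.get_state()['eef_rot']):
  R=Rm(e);print(R.round(3).tolist(),'az z',np.degrees(np.arctan2(R[1,2],R[0,2])))
"
```

```text
[[1.0, 0.016, 0.018], [0.016, -1.0, -0.005], [0.017, 0.005, -1.0]] az z -15.80018898617483
[[0.989, 0.014, 0.149], [0.017, -1.0, -0.015], [0.149, 0.017, -0.989]] az z -5.7185302948791925
[[0.965, 0.011, 0.261], [0.019, -0.999, -0.026], [0.261, 0.03, -0.965]] az z -5.778703101168693
[[0.908, 0.005, 0.419], [0.025, -0.999, -0.042], [0.419, 0.048, -0.907]] az z -5.65212812242271
```

Emit:
step_arm --commands '[[[-5,-55,-5],0],[[-5,-55,-5],0],[[-5,-55,-5],0],[[-5,-55,-5],0]]'

```text
time_s: 5.38
tcp_pos: [0.9913, 0.238, 0.4922]
eef_rot: [177.0, -24.9, 1.5]
contact_force: [3.7, 4.0, 12.5]
gripper_width: 0.0875
```

```bash
cat > st.py <<'E'
from h import *
from plant import r
s=r.get_state();R=Rm(s['eef_rot']);print(s['joints'].round(2),s['tcp_pos'].round(4),s['eef_rot'].round(2),s['time_s'])
print(R.round(3).tolist(),'az z',np.degrees(np.arctan2(R[1,2],R[0,2])).round(2),'tilt',np.degrees(np.arccos(-R[2,2])).round(2),'jaw elev',np.degrees(np.arcsin(R[2,1])).round(2),'jaw yaw',np.degrees(np.arctan2(R[0,1],-R[1,1])).round(2), 'F',s['contact_force'].round(2),'w',s['gripper_width'])
E
python3 st.py
```

```text
[ 29.29  47.7   71.71  14.   -92.93  64.93] [0.9913 0.238  0.4922] [177.02 -24.88   1.54] 5.375
[[0.907, 0.005, 0.421], [0.024, -0.999, -0.041], [0.421, 0.047, -0.906]] az z -5.51 tilt 25.05 jaw elev 2.7 jaw yaw 0.29 F [ 3.73  4.04 12.53] w 0.08748346049851607
```

Emit:
step_arm --commands '[[[50,0,0],0],[[50,0,0],0],[[50,0,0],0]]'

```text
time_s: 5.75
tcp_pos: [1.044, 0.2193, 0.499]
eef_rot: [177.4, -31.0, 1.9]
contact_force: [-0.9, -0.7, 0.1]
gripper_width: 0.0876
```

```bash
python3 st.py
```

```text
[ 27.3   48.75  71.7   15.19 -85.57  66.45] [1.044  0.2193 0.499 ] [177.43 -31.05   1.93] 5.75
[[0.856, 0.01, 0.516], [0.029, -0.999, -0.027], [0.516, 0.038, -0.856]] az z -3.05 tilt 31.14 jaw elev 2.2 jaw yaw 0.6 F [-0.91 -0.73  0.1 ] w 0.08759889189211213
```

Tilt is growing and the azimuth is correcting. I'll continue.

Emit:
step_arm --commands '[[[50,0,-10],0],[[50,0,-10],0],[[50,0,-10],0],[[50,0,-10],0],[[50,0,-10],0],[[50,0,-10],0]]'

```text
time_s: 6.5
tcp_pos: [1.0848, 0.1916, 0.5958]
eef_rot: [177.7, -43.6, 2.6]
contact_force: [0.4, -0.5, 0.5]
gripper_width: 0.0877
```

```bash
python3 st.py
```

```text
[ 25.72  46.2   71.65  18.49 -75.67  67.87] [1.0848 0.1916 0.5958] [177.74 -43.62   2.57] 6.5
[[0.723, 0.018, 0.69], [0.032, -0.999, -0.008], [0.69, 0.029, -0.723]] az z -0.7 tilt 43.67 jaw elev 1.63 jaw yaw 1.01 F [ 0.4  -0.45  0.54] w 0.08770626623286658
```

```bash
cat > plan.py <<'E'
import sys,json
from h import *
from plant import r
# args: twist-first(deg) then waypoints x,y,z[,step]
s=r.get_state();R=Rm(s['eef_rot']);p=s['tcp_pos'].copy()
rows=[]
for a in sys.argv[1:]:
    v=[float(t) for t in a.split(',')]; st=v[3] if len(v)>3 else 50
    d=np.array(v[:3])-p; n=max(1,int(np.ceil(np.linalg.norm(d)*1e3/st)))
    t=R.T@d*1e3/n; t=np.round(t,1); p=p+R@t*n/1e3
    print(n,"x",json.dumps([t.tolist(),0]))
E
echo ok
```

```text
ok
```

Emit:
step_arm --commands '[[[50,0,-10],0],[[0,0,0],2.4],[[0,0,0],0]]'

```text
time_s: 6.88
tcp_pos: [1.0872, 0.1881, 0.6154]
eef_rot: [-179.8, -45.7, -0.8]
contact_force: [0.3, 0.2, 1.1]
gripper_width: 0.0878
```

```bash
python3 st.py; python3 plan.py .62,.3,.56 .491,.325,.30
```

```text
[ 25.6   45.6   71.66  19.05 -74.31  65.6 ] [1.0872 0.1881 0.6154] [-179.8   -45.67   -0.75] 6.875
[[0.699, -0.011, 0.715], [-0.009, -1.0, -0.006], [0.715, -0.002, -0.699]] az z -0.47 tilt 45.67 jaw elev -0.14 jaw yaw -0.61 F [0.3  0.17 1.05] w 0.08780327285023563
10 x [[-36.7, -10.7, -29.6], 0]
6 x [[-46.1, -3.8, 14.9], 0]
```

Tilt is now 45.7°, jaw level, yaw -0.6°. Next I retract over the rail to above the narrow tray.

Emit:
step_arm --commands '[[[-36.7,-10.7,-29.6],0],[[-36.7,-10.7,-29.6],0],[[-36.7,-10.7,-29.6],0],[[-36.7,-10.7,-29.6],0],[[-36.7,-10.7,-29.6],0],[[-36.7,-10.7,-29.6],0],[[-36.7,-10.7,-29.6],0],[[-36.7,-10.7,-29.6],0],[[-36.7,-10.7,-29.6],0],[[-36.7,-10.7,-29.6],0]]'

```text
time_s: 8.12
tcp_pos: [0.6396, 0.2984, 0.5646]
eef_rot: [-179.9, -45.7, -0.8]
contact_force: [0.3, 0.2, 1.0]
gripper_width: 0.0875
```

```bash
python3 st.py; python3 plan.py .491,.325,.30
```

```text
[ 55.72  -2.41 -15.31  45.13 -57.15  14.89] [0.6396 0.2984 0.5646] [-179.86  -45.66   -0.81] 8.125
[[0.699, -0.012, 0.715], [-0.01, -1.0, -0.008], [0.715, -0.002, -0.699]] az z -0.62 tilt 45.67 jaw elev -0.1 jaw yaw -0.72 F [0.26 0.16 0.96] w 0.0875020624948526
7 x [[-41.9, -3.5, 11.2], 0]
```

Emit:
step_arm --commands '[[[-41.9,-3.5,11.2],0],[[-41.9,-3.5,11.2],0],[[-41.9,-3.5,11.2],0],[[-41.9,-3.5,11.2],0],[[-41.9,-3.5,11.2],0],[[-41.9,-3.5,11.2],0],[[-41.9,-3.5,11.2],0]]'

```text
time_s: 9.0
tcp_pos: [0.4913, 0.3257, 0.2992]
eef_rot: [-179.8, -45.6, -0.8]
contact_force: [0.0, 0.3, 0.1]
gripper_width: 0.0876
```

```bash
python3 st.py
python3 - <<'E'
from h import *
from plant import r,imaging
s=r.get_state();R=Rm(s['eef_rot'])
c=imaging.capture("wrist");cv2.imwrite("pics/w1.png",c["img"][:,:,::-1])
T=np.eye(4);T[:3,:3]=R;T[:3,3]=s['tcp_pos'];T=T@c["T_tool_cam"]
pickle.dump((c,T),open("w1.pkl","wb"))
a=np.radians(-11.4);tip=np.array([.5,.3208,0])+[np.cos(a)*-.023,np.sin(a)*-.023,.1675]
print(tip,proj(c,tip,T))
from fit import *
W=cloud(c,T).reshape(-1,3);W=W[~np.isnan(W[:,0])]
P=W[(np.hypot(W[:,0]-.49,W[:,1]-.32)<.11)&(W[:,2]>.008)&(W[:,2]<.2)]
print(len(P),fit(P,lambda P:tray(P,80,60),[.5,.3208,a]))
c=imaging.capture("side");cv2.imwrite("pics/s1.png",c["img"][:,:,::-1])
E
```

```text
[ 65.44  -4.59 -54.04  70.31 -43.9  -31.27] [0.4913 0.3257 0.2992] [-179.81  -45.62   -0.81] 9.0
[[0.699, -0.012, 0.715], [-0.01, -1.0, -0.007], [0.715, -0.002, -0.699]] az z -0.55 tilt 45.62 jaw elev -0.13 jaw yaw -0.68 F [0.02 0.33 0.08] w 0.0876302153649326
[0.47745376 0.32534612 0.1675    ] [[322.11459983 337.92921374]]
2470 (array([ 0.50164166,  0.32043328, -0.19533478]), np.int64(2470), np.float64(0.00019521168575225615), np.float64(-7.712673331078894e-05))
```

View pics/w1.png

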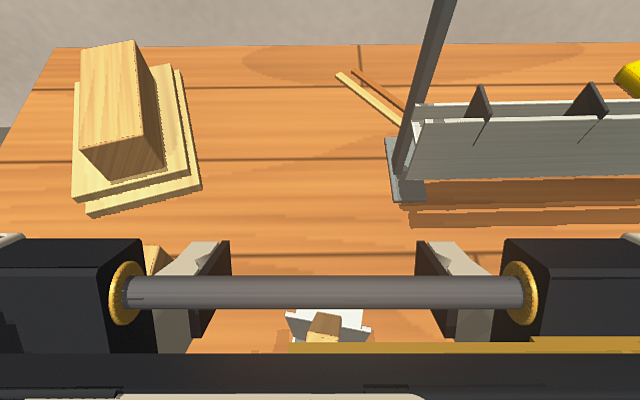

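View pics/s1.png

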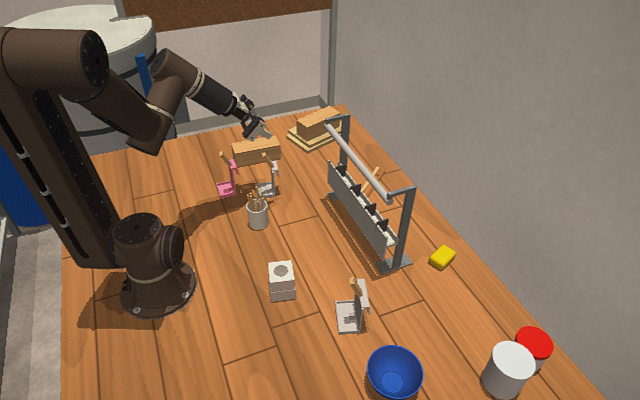

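Wrist camera fit of the narrow tray: (0.5016, 0.3204), yaw -11.2°, residual 0.2 mm. Joint 3 is at -54°, near its -58.3° limit, so before descending I'll identify the arm kinematics from the recorded states and check reach.

```bash
cat > kin.py <<'E'
from h import *
from scipy.optimize import least_squares
D=[([85.7766,20.5908,.6336,-.0215,-70.137,-16.507],(.23877,.63082,.22562),(179.904,-.007,-20.738)),
([13.83,44.2,71.69,.56,-116.56,77.31],(.85832,.01029,.46777),(179.715,-1.016,.883)),
([13.49,48.39,71.56,2.93,-105.01,78.36],(.94913,.01159,.416),(178.997,-8.563,.969)),
([15.12,42.32,71.71,5.53,-105.08,77.86],(.92059,.01451,.52239),(178.225,-15.088,1.106)),
([14.86,46.43,71.69,8.5,-91.72,78.06],(1.02209,.01717,.49409),(176.967,-24.757,1.559)),
([29.29,47.7,71.71,14.,-92.93,64.93],(.9913,.238,.4922),(177.02,-24.88,1.54)),
([27.3,48.75,71.7,15.19,-85.57,66.45],(1.044,.2193,.499),(177.43,-31.05,1.93)),
([25.72,46.2,71.65,18.49,-75.67,67.87],(1.0848,.1916,.5958),(177.74,-43.62,2.57)),
([25.6,45.6,71.66,19.05,-74.31,65.6],(1.0872,.1881,.6154),(-179.8,-45.67,-.75)),
([55.72,-2.41,-15.31,45.13,-57.15,14.89],(.6396,.2984,.5646),(-179.86,-45.66,-.81)),
([65.44,-4.59,-54.04,70.31,-43.9,-31.27],(.4913,.3257,.2992),(-179.81,-45.62,-.81))]
def A(ax,t): return Ro.from_euler(ax,t,degrees=True).as_matrix()
def fk(q,k):
    a1,d,h,L1,L2,e,Lt,o6,s4,s6,d4=k
    R=A('z',q[0]);p=np.zeros(3)
    p=p+R@[a1,d,h];R=R@A('y',q[1]);p=p+R@[0,0,L1];R=R@A('y',-q[2]);p=p+R@[L2,d4,e];R=R@A('x',s4*q[3])@A('y',-q[4]);p=p+R@[Lt,0,0]
    R=R@A('x',s6*q[5])@A('y',90)@A('z',o6)
    return p,R
def res(k,s4,s6):
    o=[]
    for q,p,e in D:
        P,R=fk(q,list(k)[:8]+[s4,s6,0]);o+=list((P-p)*1e3);o+=list(np.degrees(Ro.from_matrix(R.T@Rm(e)).as_rotvec())*3)
    return o
def calib():
    best=None
    for s4 in(-1,1):
        for s6 in(-1,1):
            for o in(0,90,180,-90):
                f=least_squares(res,[.05,-.19,.35,.4,.4,.03,.3,o],args=(s4,s6))
                if best is None or f.cost<best[0]: best=(f.cost,list(f.x)+[s4,s6,0])
    return best
if __name__=="__main__":
    b=calib();print(b[0],np.round(b[1],4));pickle.dump(b[1],open("k.pkl","wb"))
    print(np.abs(np.array(res(b[1][:8],*b[1][8:10])).reshape(-1,6)).max(0))
E
python3 kin.py
```

```text
15490.98386951093 [ 1.42000e-01 -1.81100e-01  2.52400e-01  5.34900e-01  3.70600e-01
  3.22000e-02  3.40100e-01 -8.99994e+01 -1.00000e+00 -1.00000e+00
  0.00000e+00]
[6.79837104e+01 7.16645388e+01 9.12189848e+01 3.43206525e-02
 2.22772109e-02 2.61040918e-02]
```

```bash
cat > kin2.py <<'E'
from kin import A,D,Rm,Ro
from h import *
from scipy.optimize import least_squares
o6=pickle.load(open("k.pkl","rb"))[7]
def fk(q,k):
    a1,d,h,L1x,L1,L2,e,d4,wy,wz,Lt,ly,lz,tx,ty=k
    R=A('z',q[0]);p=R@[a1,d,h];R=R@A('y',q[1]);p=p+R@[L1x,0,L1];R=R@A('y',-q[2]);p=p+R@[L2,0,e];R=R@A('x',-q[3]);p=p+R@[0,wy,wz];R=R@A('y',-q[4]);p=p+R@[Lt,ly,lz]
    R=R@A('x',-q[5])@A('y',90)@A('z',o6);p=p+R@[tx,ty,0]
    return p,R
def res(k):
    return np.concatenate([(fk(q,k)[0]-p)*1e3 for q,p,e in D]+[np.array(k)*.1])
def calib():
    return least_squares(res,[.14,-.18,.25,0,.53,.37,.03,0,0,0,.34,0,0,0,0])
if __name__=="__main__":
    f=calib();print(np.round(f.x,4));pickle.dump(f.x,open("k2.pkl","wb"))
    print(np.array([(fk(q,f.x)[0]-p)*1e3 for q,p,e in D]).round(1))
E
python3 kin2.py
```

```text
[ 3.000e-04 -0.000e+00  1.988e-01 -1.000e-04  6.015e-01  4.636e-01
 -0.000e+00 -0.000e+00 -9.590e-02 -0.000e+00  3.780e-01 -9.590e-02
 -1.000e-04 -0.000e+00  0.000e+00]
[[-0.  -0.   0. ]
 [ 0.   0.1  0. ]
 [ 0.  -0.1 -0. ]
 [ 0.   0.   0. ]
 [-0.  -0.1 -0. ]
 [ 0.  -0.1  0. ]
 [ 0.   0.1 -0.1]
 [-0.   0.1  0. ]
 [ 0.   0.   0. ]
 [-0.  -0.  -0. ]
 [ 0.   0.   0. ]]
```

```bash
cat > ik.py <<'E'
from kin2 import *
K=pickle.load(open("k2.pkl","rb"))
lo=np.array([-176.03,-82.01,-58.28,-173.87,-174.79,-173.66]);hi=np.array([176.03,121.73,71.71,95.51,-.11,173.66])
def ik(p,R,q0):
    f=lambda q:np.concatenate([(fk(q,K)[0]-p)*100,Ro.from_matrix(fk(q,K)[1].T@R).as_rotvec()*20])
    s=least_squares(f,np.clip(q0,lo+.01,hi-.01),bounds=(lo,hi));return s.x,np.abs(s.fun).max()
E
python3 - <<'E'
from ik import *
from plant import r
s=r.get_state();R0=Rm(s['eef_rot'])
def chk(R):
  q=s['joints'];zt=R[:,2]*.0188
  for n,g in(("n above",[.479,.325,.27]),("n grasp",[.479,.325,.1675]),("n lift",[.479,.325,.4]),("n front",[.60,.0,.4]),("n pre",[.62,-.118,.29]),("n over",[.667,-.118,.26]),("n hang",[.667,-.118,.2225]),("back",[.55,-.118,.3]),("w above",[.5265,-.339,.25]),("w grasp",[.5265,-.339,.1675]),("w lift",[.5265,-.339,.3]),("w front",[.57,-.1,.3]),("w pre",[.61,.09,.29]),("w hang",[.664,.09,.2225])):
    q2,e=ik(np.array(g)+zt,R,q); print(n,q2.round(1),"err",round(e,4)); q=q2 if e<.01 else q
for t in(45.6,40,35):
  print(t);chk(R0@A('y',-(45.6-t)) )
E
```

```text
45.6
n above [ 60.7  -2.  -57.9  79.9 -39.5 -39. ] err 0.0
n grasp [ 58.1   8.2 -58.3  84.5 -37.3 -47.2] err 1.6973
n lift [ 71.   -8.3 -44.3  57.2 -53.7 -17.2] err 0.0
n front [ 21.6 -14.2 -47.3  50.1 -20.8  25.9] err 0.0
n pre [  1.9  -4.4 -50.8  42.9  -0.1  45.4] err 0.6854
n over [  4.7   2.7 -43.2  24.4  -0.6  61.9] err 1.2489
n hang [  6.    5.9 -38.9   2.6  -0.2  82.9] err 1.6706
back [  0.4 -12.7 -58.3  50.7  -0.1  38.8] err 0.3849
w above [-31.7   2.7 -20.1 -41.8 -33.3 149.8] err 0.0
w grasp [-35.9   9.5 -21.7 -54.  -30.5 166.4] err 0.0
w lift [-30.   -0.5 -18.2 -36.  -36.3 142. ] err 0.0
w front [  0.8 -10.9 -57.2  55.4  -0.1  33.7] err 0.6664
w pre [ 12.5  -5.6 -55.8  95.5 -10.  -15.4] err 1.3178
w hang [ 11.6   4.6 -51.1  95.5  -9.9 -15.6] err 3.1859
40
n above [ 64.   -2.  -53.5  65.5 -39.6 -27.7] err 0.0
n grasp [ 56.2   6.6 -58.3  82.1 -32.4 -42.5] err 0.9286
n lift [ 71.1  -7.5 -38.8  47.8 -55.4  -8.8] err 0.0
n front [ 26.1 -12.4 -38.8  33.8 -31.4  39.2] err 0.0
n pre [  7.5  -3.9 -45.5  31.2 -10.4  53.1] err 0.0
n over [  0.7   2.6 -47.5  50.4  -0.7  38.8] err 0.176
[... 514 characters left out ...]
 0.0
n grasp [ 54.8   5.5 -58.3  79.5 -28.6 -38.4] err 0.2067
n lift [ 70.3  -6.4 -33.6  39.9 -57.5  -1.4] err 0.0
n front [ 26.7 -10.2 -31.8  24.7 -39.4  47.6] err 0.0
n pre [  9.9  -2.4 -36.5  16.3 -22.4  66.3] err 0.0
n over [  8.6   3.9 -35.   18.3 -17.4  65. ] err 0.0
n hang [  6.6   6.1 -41.7  29.6  -8.7  54.9] err 0.0
back [ 11.9 -10.6 -42.3  17.4 -25.1  64. ] err 0.0
w above [-23.8   3.3 -20.5 -22.5 -35.6 128.1] err 0.0
w grasp [-25.3   9.1 -23.5 -29.9 -28.2 137.6] err 0.0
w lift [-23.4   0.7 -17.4 -19.6 -40.7 124.1] err 0.0
w front [ 13.6  -8.9 -42.2  20.6 -24.   59.5] err 0.0
w pre [ 30.6  -3.8 -47.4  49.1 -23.3  17. ] err 0.0
w hang [  9.3   5.  -51.3  95.5  -5.9 -13.6] err 0.0683
```

Run:
```python
from ik import *
from plant import r
s=r.get_state()
def R_(phi,az): return Rm([180,-phi,az])
S={"n above":[65,-2,-50,60,-40,-25],"n grasp":[57,6,-55,75,-35,-40],"n over":[8,4,-35,18,-20,65],"n hang":[7,6,-40,25,-15,55],"w grasp":[-25,9,-23,-30,-28,137],"w over":[25,4,-45,50,-20,15],"w hang":[15,5,-50,60,-15,10]}
G={"n above":[.479,.325,.27],"n grasp":[.479,.325,.1675],"n over":[.667,-.118,.26],"n hang":[.667,-.118,.2225],"w grasp":[.5265,-.339,.1675],"w over":[.664,.09,.26],"w hang":[.664,.09,.2225]}
for phi in(25,28,30,32,34):
  for az in(-6,-3,0,3,6):
    o=[]
    for n in G:
      R=R_(phi,az);q,e=ik(np.array(G[n])+R[:,2]*.0188,R,S[n]); m=np.minimum(q-lo,hi-q)
      o.append(f"{n}:{e:.2f} m3={m[2]:.0f} m4={m[3]:.0f} m5={m[4]:.0f}" if e<.01 else f"{n}:X{e:.2f}")
    print(phi,az," | ".join(o))
```

```text
25 -6 n above:0.00 m3=22 m4=63 m5=49 | n grasp:0.00 m3=11 m4=50 m5=34 | n over:0.00 m3=34 m4=84 m5=35 | n hang:0.00 m3=30 m4=82 m5=29 | w grasp:0.00 m3=32 m4=106 m5=30 | w over:0.00 m3=29 m4=70 m5=36 | w hang:0.00 m3=24 m4=66 m5=30
25 -3 n above:0.00 m3=21 m4=63 m5=47 | n grasp:0.00 m3=10 m4=49 m5=32 | n over:0.00 m3=35 m4=87 m5=35 | n hang:0.00 m3=32 m4=85 m5=30 | w grasp:0.00 m3=34 m4=109 m5=32 | w over:0.00 m3=29 m4=72 m5=35 | w hang:0.00 m3=25 m4=68 m5=29
25 0 n above:0.00 m3=21 m4=63 m5=46 | n grasp:0.00 m3=9 m4=48 m5=30 | n over:0.00 m3=37 m4=90 m5=36 | n hang:0.00 m3=33 m4=89 m5=31 | w grasp:0.00 m3=36 m4=111 m5=34 | w over:0.00 m3=29 m4=74 m5=34 | w hang:0.00 m3=25 m4=70 m5=29
25 3 n above:0.00 m3=20 m4=63 m5=44 | n grasp:0.00 m3=8 m4=47 m5=28 | n over:0.00 m3=38 m4=92 m5=37 | n hang:0.00 m3=35 m4=92 m5=32 | w grasp:0.00 m3=37 m4=113 m5=36 | w over:0.00 m3=30 m4=76 m5=34 | w hang:0.00 m3=26 m4=73 m5=28
25 6 n above:0.00 m3=20 m4=64 m5=43 | n grasp:0.00 m3=7 m4=46 m5=27 | n over:0.00 m3=39 m4=95 m5=38 | n hang:0.00 m3=36 m4=95 m5=33 | w grasp:0.00 m3=39 m4=115 m5=38 | w over:0
[... 3867 characters left out ...]
m5=26 | w over:0.00 m3=13 m4=40 m5=19 | w hang:0.00 m3=8 m4=14 m5=10
34 0 n above:0.00 m3=10 m4=44 m5=40 | n grasp:X0.14 | n over:0.00 m3=26 m4=81 m5=20 | n hang:0.00 m3=21 m4=75 m5=13 | w grasp:0.00 m3=35 m4=125 m5=29 | w over:0.00 m3=14 m4=43 m5=17 | w hang:0.00 m3=7 m4=11 m5=7
34 3 n above:0.00 m3=9 m4=43 m5=38 | n grasp:X0.38 | n over:0.00 m3=29 m4=88 m5=22 | n hang:0.00 m3=25 m4=86 m5=16 | w grasp:0.00 m3=37 m4=127 m5=32 | w over:0.00 m3=14 m4=46 m5=16 | w hang:0.00 m3=7 m4=7 m5=4
34 6 n above:0.00 m3=8 m4=42 m5=36 | n grasp:X0.62 | n over:0.00 m3=32 m4=95 m5=24 | n hang:0.00 m3=29 m4=94 m5=19 | w grasp:0.00 m3=39 m4=129 m5=35 | w over:0.00 m3=15 m4=52 m5=16 | w hang:0.01 m3=7 m4=0 m5=0
```

```bash
cat > jac.py <<'E'
from ik import *
def J(q):
    p0,R0=fk(q,K);o=np.zeros((6,6))
    for i in range(6):
        dq=np.array(q,float);dq[i]+=.01;p,R=fk(dq,K)
        o[:3,i]=(p-p0)/.01*57.29578;o[3:,i]=Ro.from_matrix(R@R0.T).as_rotvec()/np.radians(.01)
    return o
def nvec(q,j=2):
    n=np.linalg.svd(np.delete(J(q),j,1))[0][:,5]; return n
E
python3 - <<'E'
from jac import *
# verify at stretched states
for q,p,e in D[2:9]:
    n=nvec(q);w=n[3:];print((w/np.linalg.norm(w)).round(2),"v",n[:3].round(2),"ratio",(np.linalg.norm(w)/np.linalg.norm(n[:3])).round(2))
from plant import r
s=r.get_state();R0=Rm(s['eef_rot']);q0=s['joints']
print("folded")
for y in(.40,.325,.25,.15,.05,-.2,-.3,-.4):
  for z in(.15,.25,.35,.45):
    best=None
    for x in np.arange(.60,.30,-.01):
        st=q0 if y>0 else np.array([-35,9,-40,-54,-30,166.])
        q,e=ik(np.array([x,y,z]),R0,st)
        if e<.01 and (best is None or q[2]<best[1][2]): best=(x,q)
    if best is None: print(y,z,"none");continue
    x,q=best;n=nvec(q)*np.sign(nvec(q)[4]);w=n[3:]
    print(y,z,"x",x.round(2),q.round(0),"w",(w/np.linalg.norm(w)).round(2),"v",n[:3].round(2))
E
```

```text
[ 0.09  1.   -0.  ] v [0.79 0.01 0.52] ratio 0.35
[ 0.1  1.  -0. ] v [0.72 0.01 0.6 ] ratio 0.35
[ 0.09  1.   -0.01] v [0.75 0.01 0.55] ratio 0.38
[-0.11  0.99 -0.1 ] v [0.73 0.21 0.55] ratio 0.38
[-0.09  0.99 -0.08] v [0.74 0.18 0.54] ratio 0.39
[-0.05  1.   -0.06] v [0.72 0.15 0.58] ratio 0.39
[-0.05  1.   -0.06] v [0.71 0.14 0.59] ratio 0.39
folded
0.4 0.15 none
0.4 0.25 x 0.35 [ 93.  -0. -55.  58. -57. -46.] w [-0.55  0.6  -0.57] v [-0.    0.66  0.64]
0.4 0.35 x 0.35 [ 96.  -6. -45.  50. -68. -34.] w [-0.49  0.71 -0.51] v [0.01 0.59 0.7 ]
0.4 0.45 x 0.33 [101.  -9. -34.  45. -80. -26.] w [-0.44  0.77 -0.46] v [-0.01  0.54  0.75]
0.325 0.15 none
0.325 0.25 x 0.5 [ 58.  -1. -58.  83. -38. -40.] w [-0.45  0.76 -0.47] v [0.36 0.59 0.61]
0.325 0.35 x 0.36 [ 96. -13. -51.  49. -69. -32.] w [-0.44  0.77 -0.46] v [0.01 0.51 0.76]
0.325 0.45 x 0.34 [102. -17. -40.  45. -82. -25.] w [-0.39  0.82 -0.41] v [-0.01  0.46  0.8 ]
0.25 0.15 none
0.25 0.25 none
0.25 0.35 x 0.37 [ 96. -22. -56.  48. -71. -30.] w [-0.38  0.84 -0.4 ] v [0.   0.41 0.82]
0.25 0.45 x 0.36 [101. -24. -44.  45. -84. -22.]
[... 857 characters left out ...]
0. -57. -33. 173.] w [-0.69  0.16 -0.7 ] v [-0.44  0.82 -0.13]
-0.3 0.25 x 0.31 [-56. -13. -30. -47. -54. 168.] w [-0.69  0.13 -0.71] v [-0.01  0.8  -0.49]
-0.3 0.35 x 0.38 [-40. -17. -23. -35. -51. 144.] w [-0.7   0.05 -0.71] v [-0.01  0.77 -0.5 ]
-0.3 0.45 x 0.4 [-35. -19. -14. -28. -58. 131.] w [0.7  0.11 0.71] v [-0.   -0.7   0.59]
-0.4 0.15 x 0.51 [-45.  13. -18. -55. -37. 173.] w [-0.7   0.02 -0.71] v [-0.46  0.81 -0.18]
-0.4 0.25 x 0.34 [-61.  -1. -20. -48. -56. 174.] w [0.7  0.   0.71] v [ 0.11 -0.81  0.47]
-0.4 0.35 x 0.31 [-64.  -7. -13. -44. -67. 165.] w [0.7  0.07 0.71] v [ 0.   -0.72  0.62]
-0.4 0.45 x 0.34 [-58.  -9.  -4. -39. -72. 152.] w [0.69 0.18 0.7 ] v [-0.   -0.65  0.69]
```

Kinematic model fits to 0.1 mm. At 45° tilt the hang poses are out of reach, while 32° works for every pose. At the folded-elbow limit near y≈0.05 the residual rotation is pure tilt, so I'll use it to come down from 45.6° to about 32°.

```bash
python3 plan.py .56,.2,.45 .56,.05,.38
python3 - <<'E'
from ik import *
from plant import r
s=r.get_state();R=Rm(s['eef_rot']);q=s['joints'];W=[s['tcp_pos'],np.array([.56,.2,.45]),np.array([.56,.05,.38])]
for a,b in zip(W,W[1:]):
    for t in(.25,.5,.75,1):
        q,e=ik(a+(b-a)*t,R,q);print(q.round(1),round(e,3))
E
```

```text
5 x [[31.8, 24.8, -11.4], 0]
4 x [[-12.2, 37.4, 12.6], 0]
[ 63.2  -7.9 -51.7  65.6 -44.7 -22.5] 0.0
[ 60.7 -10.7 -48.6  61.1 -45.7 -13.7] 0.0
[ 57.7 -12.9 -44.7  56.7 -46.7  -4.9] 0.0
[ 54.4 -14.3 -40.2  52.3 -47.7   4. ] 0.0
[ 49.9 -16.2 -43.8  53.3 -43.5   5.5] 0.0
[ 44.6 -17.7 -47.1  54.2 -38.7   7.6] 0.0
[ 38.5 -18.8 -50.   55.2 -33.4  10.1] 0.0
[ 31.7 -19.4 -52.7  56.2 -27.5  13.2] 0.0
```

Emit:
step_arm --commands '[[[31.8,24.8,-11.4],0],[[31.8,24.8,-11.4],0],[[31.8,24.8,-11.4],0],[[31.8,24.8,-11.4],0],[[31.8,24.8,-11.4],0],[[-12.2,37.4,12.6],0],[[-12.2,37.4,12.6],0],[[-12.2,37.4,12.6],0],[[-12.2,37.4,12.6],0],[[-20,0,14],0],[[-35,0,35],0],[[-35,0,35],0]]'

```text
time_s: 10.6
tcp_pos: [0.5757, 0.0529, 0.3045]
eef_rot: [-179.9, -42.1, -0.9]
contact_force: [-0.1, -0.9, 0.2]
gripper_width: 0.0878
```

```bash
python3 st.py
```

```text
[ 20.35 -12.93 -58.13  72.06 -14.75   2.44] [0.5757 0.0529 0.3045] [-179.94  -42.15   -0.89] 10.6
[[0.741, -0.015, 0.671], [-0.011, -1.0, -0.009], [0.671, -0.001, -0.741]] az z -0.8 tilt 42.15 jaw elev -0.04 jaw yaw -0.85 F [-0.1  -0.9   0.15] w 0.0877630048073838
```

Emit:
step_arm --commands '[[[-45,0,-3],0],[[-45,0,-3],0],[[-45,0,-3],0]]'

```text
time_s: 10.98
tcp_pos: [0.4926, 0.0565, 0.288]
eef_rot: [-179.7, -36.6, -0.9]
contact_force: [0.4, -0.0, 1.3]
gripper_width: 0.0876
```

```bash
python3 st.py
```

```text
[ 40.85 -20.78 -58.1   46.93 -32.52  12.42] [0.4926 0.0565 0.288 ] [-179.72  -36.56   -0.86] 10.975
[[0.803, -0.012, 0.596], [-0.012, -1.0, -0.004], [0.596, -0.004, -0.803]] az z -0.39 tilt 36.57 jaw elev -0.23 jaw yaw -0.69 F [ 0.39 -0.    1.27] w 0.08763276016564664
```

Emit:
step_arm --commands '[[[-25,0,20],0],[[-25,0,20],0]]'

```text
time_s: 11.22
tcp_pos: [0.4922, 0.058, 0.2608]
eef_rot: [-179.5, -33.7, -0.8]
contact_force: [0.4, 0.7, 0.5]
gripper_width: 0.0877
```

```bash
python3 st.py
```

```text
[ 39.94 -18.2  -58.15  44.28 -30.55  14.48] [0.4922 0.058  0.2608] [-179.46  -33.7    -0.79] 11.225
[[0.832, -0.009, 0.555], [-0.012, -1.0, 0.002], [0.555, -0.008, -0.832]] az z 0.17 tilt 33.7 jaw elev -0.45 jaw yaw -0.49 F [0.42 0.69 0.48] w 0.08769783019696849
```

Emit:
step_arm --commands '[[[-25,0,20],0],[[0,0,0],-0.8],[[15,0,-20],0]]'

```text
time_s: 11.6
tcp_pos: [0.4917, 0.0558, 0.2696]
eef_rot: [179.8, -32.0, 0.2]
contact_force: [-0.1, -0.4, -0.3]
gripper_width: 0.0878
```

```bash
python3 st.py;  python3 - <<'E'
from ik import *
from plant import r
s=r.get_state();R=Rm(s['eef_rot']);q=s['joints'];zt=R[:,2]
a=-.1953;g=np.array([.5016,.3204,0])+[np.cos(a)*-.023,np.sin(a)*-.023,.1675];t=g+zt*.0188
print("grasp tcp",t)
p=s['tcp_pos']
W=[p,np.array([.52,.2,.36]),t+[0,0,.13],t,t+[0,0,.2],np.array([.57,.1,.36]),np.array([.60,-.118,.36])]
for A_,b in zip(W,W[1:]):
    for u in(.25,.5,.75,1):
        q,e=ik(A_+(b-A_)*u,R,q);print(q.round(1),round(e,3))
E
```

```text
[ 41.45 -18.15 -54.62  38.21 -34.67  20.37] [0.4917 0.0558 0.2696] [179.8  -31.97   0.19] 11.6
[[0.848, 0.001, 0.529], [0.003, -1.0, -0.002], [0.529, 0.003, -0.848]] az z -0.2 tilt 31.97 jaw elev 0.17 jaw yaw 0.08 F [-0.08 -0.39 -0.28] w 0.08778746221366351
grasp tcp [0.48899166 0.32482907 0.1515517 ]
[ 46.4 -17.1 -50.9  37.4 -39.3  17.8] 0.0
[ 50.5 -15.6 -46.9  36.6 -43.4  16. ] 0.0
[ 53.9 -13.7 -42.6  35.8 -47.1  14.6] 0.0
[ 56.7 -11.6 -38.   35.1 -50.5  13.8] 0.0
[ 59.7  -9.8 -39.7  37.2 -49.3   8.2] 0.0
[ 62.5  -7.7 -41.   39.3 -48.    2.9] 0.0
[ 65.   -5.2 -42.   41.3 -46.7  -2.1] 0.0
[ 67.1  -2.6 -42.6  43.3 -45.4  -7. ] 0.0
[ 65.7  -1.  -46.4  47.6 -40.9 -11.5] 0.0
[ 63.7   0.8 -50.2  53.4 -36.3 -16.9] 0.0
[ 60.5   2.9 -53.9  61.7 -31.6 -23.8] 0.0
[ 55.6   5.2 -57.3  73.6 -27.1 -32.7] 0.0
[ 62.4   1.7 -51.9  56.8 -34.2 -19.9] 0.0
[ 65.9  -1.2 -46.1  47.2 -41.3 -11.1] 0.0
[ 67.8  -3.4 -40.3  41.3 -48.1  -4.5] 0.0
[ 68.9  -5.1 -34.5  37.4 -54.5   0.6] 0.0
[ 63.1  -7.8 -36.4  36.8 -52.1   6.3] 0.0
[ 56.3  -9.8 -37.3  35.6 -49.4  13.3] 0.0
[ 48.9 -11.  -37.3  33.4 -46.6  21.6] 0.0
[ 40.9 -11.1 -36.   30.1 -44.   31.2] 0.0
[ 33.9 -11.5 -35.   26.2 -42.2  40.4] 0.0
[ 26.4 -11.  -32.9  21.3 -40.9  50.9] 0.0
[ 18.7  -9.7 -29.7  15.3 -40.5  62.4] 0.0
[ 10.7  -7.6 -25.4   8.8 -41.   74.4] 0.0
```

Tilt 32.0°, level, yaw 0.1°. Now I approach the narrow tray.

```bash
python3 plan.py .52,.2,.36 .4862,.3248,.285 .4862,.3248,.155,35
```

```text
4 x [[18.1, -36.0, -15.5], 0]
3 x [[-22.7, -41.7, 15.2], 0]
4 x [[-17.2, -0.1, 27.5], 0]
```

Emit:
step_arm --commands '[[[18.1,-36.0,-15.5],0],[[18.1,-36.0,-15.5],0],[[18.1,-36.0,-15.5],0],[[18.1,-36.0,-15.5],0],[[-22.7,-41.7,15.2],0],[[-22.7,-41.7,15.2],0],[[-22.7,-41.7,15.2],0],[[-17.2,0,27.5],0],[[-17.2,0,27.5],0],[[0,0,0],0]]'

```text
time_s: 12.85
tcp_pos: [0.4867, 0.3247, 0.2207]
eef_rot: [179.7, -32.1, 0.3]
contact_force: [-0.2, -0.4, -0.3]
gripper_width: 0.0875
```

```bash
python3 st.py; python3 plan.py .4862,.3248,.155,22;  cat > wr.py <<'E'
import sys
from fit import *
from plant import r,imaging
def wcap(name):
    s=r.get_state();R=Rm(s['eef_rot']);c=imaging.capture("wrist");cv2.imwrite(f"pics/{name}.png",c["img"][:,:,::-1])
    T=np.eye(4);T[:3,:3]=R;T[:3,3]=s['tcp_pos'];T=T@c["T_tool_cam"];pickle.dump((c,T),open(name+".pkl","wb"))
    return c,T
E
python3 - <<'E'
from wr import *
c,T=wcap("w2");W=cloud(c,T).reshape(-1,3);W=W[~np.isnan(W[:,0])]
P=W[(np.hypot(W[:,0]-.49,W[:,1]-.32)<.11)&(W[:,2]>.008)&(W[:,2]<.2)]
print(len(P),fit(P,lambda P:tray(P,80,60),[.5016,.3204,-.195],(.02,.01)))
E
```

```text
[ 64.28   0.39 -49.92  52.66 -37.09 -16.51] [0.4867 0.3247 0.2207] [179.7  -32.07   0.27] 12.85
[[0.847, 0.002, 0.531], [0.004, -1.0, -0.003], [0.531, 0.004, -0.847]] az z -0.29 tilt 32.07 jaw elev 0.25 jaw yaw 0.11 F [-0.2  -0.39 -0.27] w 0.0874791162548031
3 x [[-11.8, -0.1, 18.5], 0]
4080 (array([ 0.50148096,  0.31998658, -0.19641067]), np.int64(4080), np.float64(0.0002723035596627708), np.float64(-0.00011428102350353018))
```

View pics/w2.png

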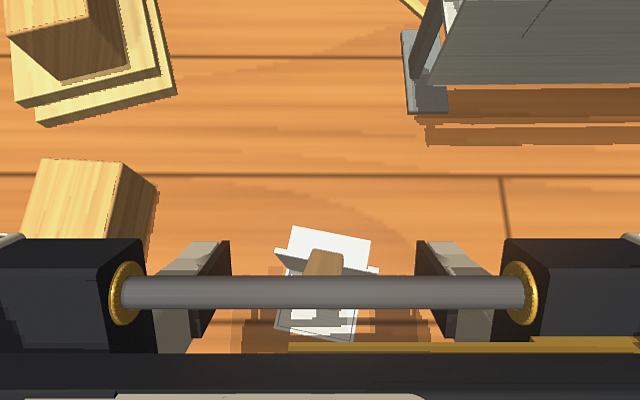

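The narrow grey tray sits between the fingers (handle at 325,265), and the fit is unchanged. I descend and grip gently, so the tray squares itself to the jaws, then firmer.

Emit:
step_arm --commands '[[[-11.8,0,18.5],0],[[-11.8,0,18.5],0],[[-11.8,0,18.5],0],[[0,0,0],0]]'

```text
time_s: 13.4
tcp_pos: [0.4875, 0.3259, 0.1581]
eef_rot: [-180.0, -32.2, 0.1]
contact_force: [0.8, -0.3, 1.0]
gripper_width: 0.0879
```

Emit:
step_arm --commands '[[[0,0,0],0],[[0,0,0],0],[[0,0,0],0],[[0,0,0],0],[[0,0,0],0],[[0,0,0],0]]' --gripper 1 --grip_force 30

```text
time_s: 14.15
tcp_pos: [0.4863, 0.3267, 0.1574]
eef_rot: [-179.9, -32.2, 0.1]
contact_force: [-0.2, -0.1, 0.1]
gripper_width: 0.0329
```

```bash
python3 st.py;python3 - <<'E'
from wr import *
c,T=wcap("w3")
E
```

```text
[ 56.64   4.56 -57.06  72.16 -27.78 -31.98] [0.4863 0.3267 0.1574] [-1.7993e+02 -3.2190e+01  1.2000e-01] 14.15
[[0.846, 0.003, 0.533], [0.002, -1.0, 0.002], [0.533, -0.001, -0.846]] az z 0.25 tilt 32.19 jaw elev -0.06 jaw yaw 0.16 F [-0.23 -0.06  0.09] w 0.03291192482015915
```

View pics/w3.png

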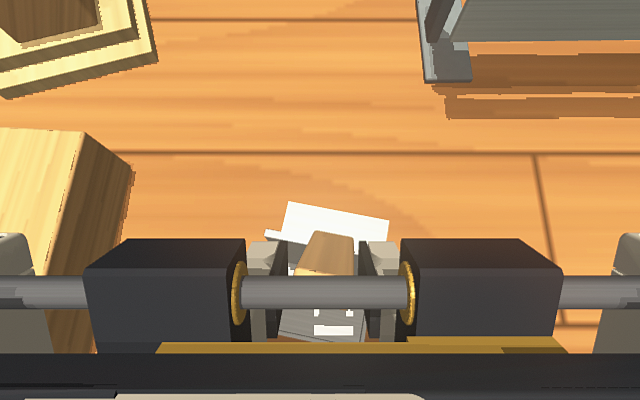

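Emit:
step_arm --commands '[[[0,0,0],0],[[0,0,0],0],[[0,0,0],0],[[0,0,0],0]]'

```text
time_s: 14.7
tcp_pos: [0.4863, 0.3265, 0.1574]
eef_rot: [-180.0, -32.2, 0.1]
contact_force: [1.8, -1.3, 1.5]
gripper_width: 0.0256
```

```bash
python3 st.py; python3 plan.py .4862,.3248,.35,45 .57,.1,.36 .60,-.118,.36;python3 - <<'E'
from wr import *
c,T=wcap("w4")
W=cloud(c,T).reshape(-1,3);W=W[~np.isnan(W[:,0])]
P=W[(W[:,0]>.40)&(W[:,0]<.55)&(np.abs(W[:,1]-.322)<.06)&(W[:,2]>.008)&(W[:,2]<.128)]
print(len(P),fit(P,lambda P:tray(P,80,60),[.5016,.3204,-.05],(.02,.01)))
E
```

```text
[ 56.63   4.56 -57.07  72.17 -27.8  -31.98] [0.4863 0.3265 0.1574] [-1.7995e+02 -3.2200e+01  1.2000e-01] 14.7
[[0.846, 0.002, 0.533], [0.002, -1.0, 0.002], [0.533, -0.001, -0.846]] az z 0.21 tilt 32.2 jaw elev -0.04 jaw yaw 0.14 F [ 1.78 -1.3   1.53] w 0.02555608458618758
5 x [[20.5, 0.3, -32.6], 0]
5 x [[15.2, 45.0, 7.1], 0]
5 x [[5.0, 43.6, 3.2], 0]
3313 (array([ 0.50327917,  0.3206493 , -0.0765659 ]), np.int64(3313), np.float64(0.0004332370083834636), np.float64(-0.0001758933556070324))
```

View pics/w4.png

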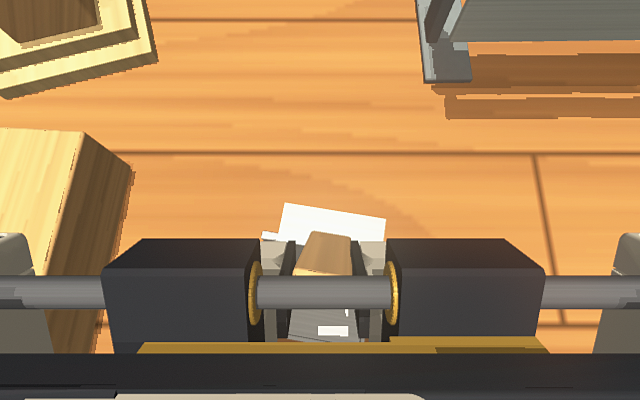

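Yaw is reduced to -4.4° and still squaring up. I raise the force.

Emit:
step_arm --commands '[[[0,0,0],0],[[0,0,0],0],[[0,0,0],0],[[0,0,0],0]]' --gripper 1 --grip_force 55

```text
time_s: 15.25
tcp_pos: [0.4863, 0.3266, 0.1575]
eef_rot: [-179.9, -32.2, 0.1]
contact_force: [1.5, -2.9, 2.2]
gripper_width: 0.0248
```

Emit:
step_arm --commands '[[[10,0,-16],0],[[20.5,0,-32.6],0],[[20.5,0,-32.6],0],[[0,0,0],0]]'

```text
time_s: 15.75
tcp_pos: [0.4859, 0.3296, 0.2559]
eef_rot: [-179.5, -32.3, 0.0]
contact_force: [-0.0, 0.2, -3.0]
gripper_width: 0.0242
```

```bash
python3 st.py
cat > hold.py <<'E'
from wr import *
# fit tray pose (x,y,yaw,z + roll,pitch) in current grip
def fit6(P,m,p0):
    def loc6(P,p): return (P-p[:3])@Rm(p[3:])
    p=np.array(p0,float)
    for g in(.03,.012,.006):
        k=np.abs(m(loc6(P,p)))<g
        p=least_squares(lambda q:m(loc6(P[k],q)),p,loss="soft_l1",f_scale=.001,x_scale=[.01]*3+[2]*3).x
    return p,k.sum(),np.median(np.abs(m(loc6(P[k],p))))
def measure(name,Wd,hw,mask_s=True):
    s=r.get_state();R=Rm(s['eef_rot']);g=s['tcp_pos']-R[:,2]*.013
    o=g-np.array([-.023,0,.1675])
    c,T=wcap(name);W=cloud(c,T).reshape(-1,3);W=W[~np.isnan(W[:,0])]
    P=W[(np.abs(W[:,0]-o[0]+.025)<.08)&(np.abs(W[:,1]-o[1])<Wd/2e3+.02)&(W[:,2]>o[2]-.02)&(W[:,2]<o[2]+.130)]
    p,n,e=fit6(P,lambda P:tray(P,Wd,hw),list(o)+[0,0,0])
    print("tray origin",p[:3].round(4),"rpy",p[3:].round(2),"n",n,"res",e,"tcp",s['tcp_pos'].round(4))
    Rt=Rm(p[3:]);print("hook tip",(p[:3]+Rt@[.022,0,.09]).round(4),"tray-tcp offset",(p[:3]-s['tcp_pos']).round(4))
    return p
E
python3 -c "
from hold import *
measure('w5',80,60)"
```

```text
[ 66.42  -1.6  -46.14  47.35 -41.3  -11.62] [0.4859 0.3296 0.2559] [-1.7949e+02 -3.2260e+01  2.0000e-02] 15.75
[[0.846, 0.005, 0.534], [0.0, -1.0, 0.009], [0.534, -0.008, -0.846]] az z 0.98 tilt 32.26 jaw elev -0.43 jaw yaw 0.29 F [-0.05  0.16 -3.01] w 0.02415744640558214
tray origin [0.4994 0.3316 0.0983] rpy [ 1.91  2.23 -5.01] n 5307 res 0.000492019780962416 tcp [0.4859 0.3296 0.2559]
hook tip [0.5246 0.3264 0.1873] tray-tcp offset [ 0.0135  0.002  -0.1576]
```

View pics/w5.png

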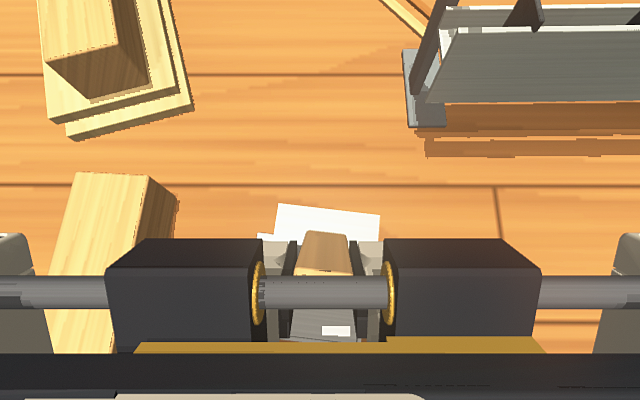

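```bash
cat > ov.py <<'E'
from hold import *
def overlay(name,poses,Wd,hw,out):
    c,T=load(name);im=np.ascontiguousarray(c["img"][:,:,::-1])
    h=hw/2e3;w=Wd/2e3
    C=[[(-.005,-h,.126),(.018,-h,.126),(.018,h,.126),(-.005,h,.126)],[(0,-w,.124),(-.005,-w,.124),(-.005,w,.124),(0,w,.124)],[(-.065,-w,.014),(0,-w,.014),(0,w,.014),(-.065,w,.014)]]
    for p,col in poses:
        for L in C:
            X=np.array(L)@Rm(p[3:]).T+p[:3]
            cv2.polylines(im,[proj(c,X,T).round().astype(int)],True,col,1)
    cv2.imwrite(out,cv2.resize(im[150:400,160:480],(800,600)))
E
python3 - <<'E'
from ov import *
p=np.array([.4994,.3316,.0983,1.91,2.23,-5.01]);q=np.array([.4994,.3316,.0983,0,0,0])
overlay("w5",[(p,(0,0,255)),(q,(255,0,0))],80,60,"pics/ov5.png")
E
```

```text
(no output)
```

View pics/ov5.png

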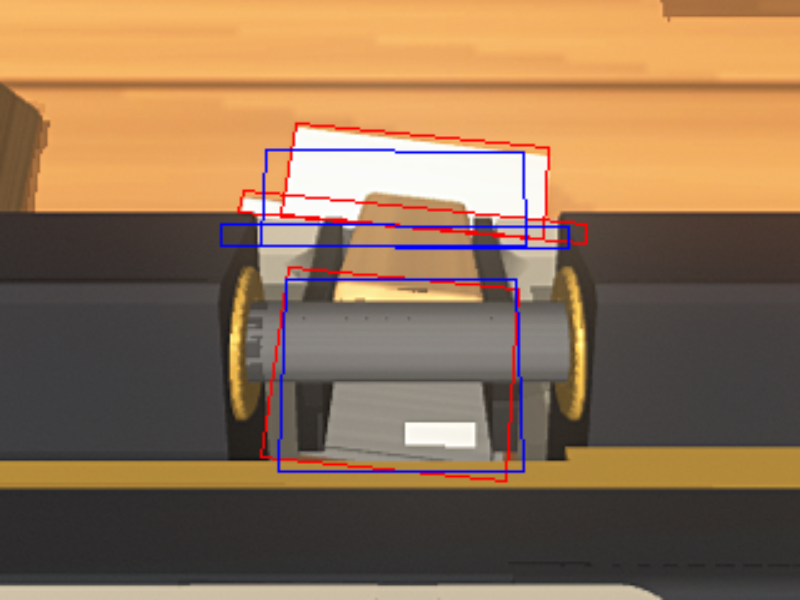

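The tray is held at yaw -5°, roll +1.9°. A tool twist of -6° will correct both. Next I carry it to the front of the narrow bay.

```bash
python3 plan.py .4862,.325,.32,40 .56,.1,.30,45 .58,-.117,.285,45
```

```text
2 x [[17.9, 1.5, -27.9], 0]
6 x [[8.6, 37.6, 9.2], 0]
5 x [[1.7, 43.4, 4.3], 0]
```

Emit:
step_arm --commands '[[[17.9,1.5,-27.9],0],[[17.9,1.5,-27.9],0],[[8.6,37.6,9.2],0],[[8.6,37.6,9.2],0],[[8.6,37.6,9.2],0],[[8.6,37.6,9.2],0],[[8.6,37.6,9.2],0],[[8.6,37.6,9.2],0],[[1.7,43.4,4.3],0],[[1.7,43.4,4.3],0],[[1.7,43.4,4.3],0],[[1.7,43.4,4.3],0],[[1.7,43.4,4.3],0],[[0,0,0],-3],[[0,0,0],-3],[[0,0,0],0]]'

```text
time_s: 17.8
tcp_pos: [0.5787, -0.1196, 0.284]
eef_rot: [176.3, -31.8, 7.1]
contact_force: [0.0, -0.0, -3.6]
gripper_width: 0.0245
```

```bash
python3 st.py
cat >> fit.py <<'E'
def baycheeks(P,hw):
    return np.minimum(box(P,[0,-hw-5,133],[44,-hw,187]),box(P,[0,hw,133],[44,hw+5,187]))
E
python3 - <<'E'
from ov import *
p=measure('w6',80,60)
overlay("w6",[(p,(0,0,255))],80,60,"pics/ov6.png")
c,T=load("w6");W=cloud(c,T);print(np.nanmax(W[:,:,2]))
im=cv2.imread("pics/w6.png")
W=W.reshape(-1,3);W=W[~np.isnan(W[:,0])]
P=W[(W[:,0]>.66)&(W[:,0]<.78)&(np.abs(W[:,1])<.3)&(W[:,2]>.06)&(W[:,2]<.36)]
f_=fit(P,lambda P:np.minimum(rail(P+[0,-.0,0]),1),[.6915,-.004,.0155],(.02,.008));print("rail",f_)
E
```

```text
[ 10.7   -7.11 -35.98  11.2  -30.04  77.18] [ 0.5787 -0.1196  0.284 ] [176.32 -31.81   7.08] 17.8
[[0.843, 0.089, 0.53], [0.105, -0.994, 0.001], [0.527, 0.055, -0.848]] az z 0.12 tilt 32.0 jaw elev 3.13 jaw yaw 5.14 F [ 0.05 -0.01 -3.64] w 0.02449255620375446
tray origin [ 0.5916 -0.1257  0.1264] rpy [-1.77  2.37  0.1 ] n 5297 res 0.0004803984683464102 tcp [ 0.5787 -0.1196  0.284 ]
hook tip [ 0.6173 -0.1229  0.2154] tray-tcp offset [ 0.0129 -0.0062 -0.1576]
0.39366813523968747
rail (array([ 0.69273721, -0.00494896,  0.01545613]), np.int64(49836), np.float64(0.0002817474591265673), np.float64(9.97748034850918e-05))
```

View pics/w6.png

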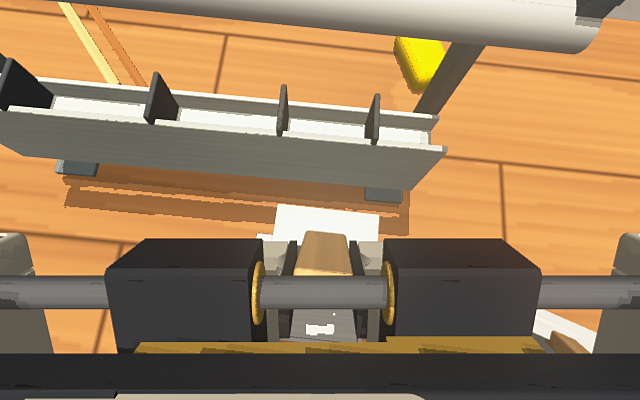

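View pics/ov6.png

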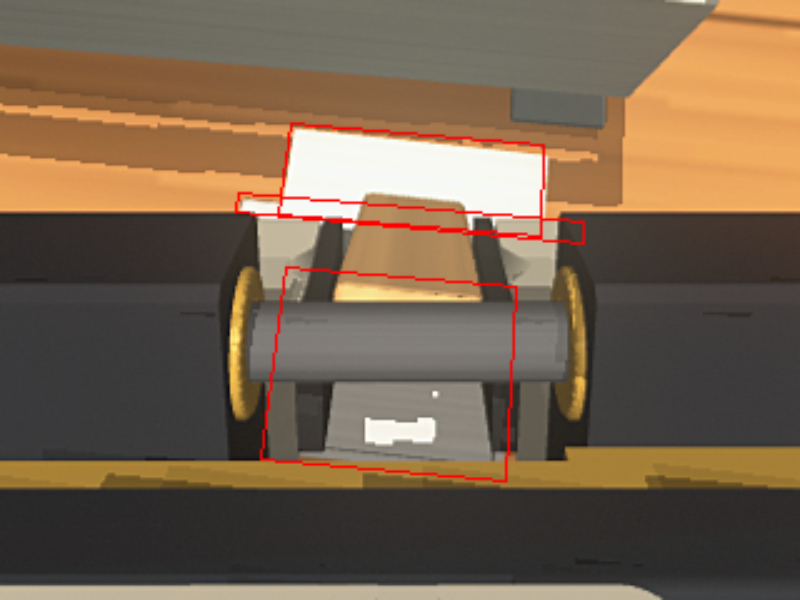

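Run:
```python
from fit import *
c,T=load("w6");W=cloud(c,T).reshape(-1,3);W=W[~np.isnan(W[:,0])]
L=loc(W,[.69274,0,.01546])
k=(L[:,2]>.165)&(L[:,2]<.189)&(L[:,0]>.009)&(L[:,0]<.038)&(np.abs(L[:,1])<.2);M=L[k]
h,e=np.histogram(M[:,1],bins=np.arange(-.2,.2,.002));print([(round(e[i],3),h[i]) for i in range(len(h)) if h[i]>3])
for hw,c0 in((38,-.118),(58,.09)):
    K=np.abs(M[:,1]-c0)<.08
    q=least_squares(lambda q:baycheeks(M[K]-[0,q[0],0],hw),[c0],loss="soft_l1",f_scale=.001);print(hw,q.x,np.median(np.abs(q.fun)), "world",.69274-.01546*q.x)
k=(np.abs(L[:,1])<.2)&(L[:,0]>-.002)&(L[:,0]<.008)&(L[:,2]>.16)&(L[:,2]<.18);print("lip",np.percentile(L[k,2],[50,90,98]),np.percentile(L[k,0],[2,50,98]))
k=(np.abs(L[:,1])<.2)&(L[:,0]>-.03)&(L[:,0]<.02)&(L[:,2]>.3)&(L[:,2]<.36);t=L[k];q=least_squares(lambda q:np.hypot(t[:,0]-q[0],t[:,2]-q[1])-.012,[-.008,.33],loss="soft_l1",f_scale=.001);print("tube",q.x,len(t),np.median(np.abs(q.fun)))
# hook geometry
p=np.array([.5916,-.1257,.1264,-1.77,2.37,.1]);Rt=Rm(p[3:])
for n,x in(("tongue low L",[.02,.03,.088]),("tongue low R",[.02,-.03,.088]),("flare end",[.024,0,.089]),("tongue inner top",[.013,0,.118]),("tongue inner low",[.013,0,.1]),("bridge under front L",[.002,.03,.12]),("bridge under R",[.002,-.03,.12]),("plate back top",[0,0,.12]),("plate back bottom",[0,0,.0])):
    v=p[:3]+Rt@x; print(n,v.round(4), "rel tcp", (v-[.5787,-.1196,.284]).round(4))
```

```text
[(np.float64(-0.164), np.int64(4)), (np.float64(-0.162), np.int64(61)), (np.float64(-0.16), np.int64(79)), (np.float64(-0.158), np.int64(144)), (np.float64(-0.082), np.int64(127)), (np.float64(-0.08), np.int64(71)), (np.float64(-0.078), np.int64(57)), (np.float64(0.026), np.int64(418)), (np.float64(0.028), np.int64(77)), (np.float64(0.03), np.int64(56)), (np.float64(0.146), np.int64(371)), (np.float64(0.148), np.int64(431)), (np.float64(0.15), np.int64(43)), (np.float64(0.152), np.int64(9))]
38 [-0.11925197] 0.0001940946730139559 world [0.69458364]
58 [0.09004939] 0.0003470553809903319 world [0.69134784]
lip [0.17328846 0.17548172 0.17659907] [-0.00066719  0.00023404  0.0054218 ]
tube [-0.00816405  0.32987199] 12542 0.00034764160183504717
tongue low L [ 0.6151 -0.093   0.2125] rel tcp [ 0.0364  0.0266 -0.0715]
tongue low R [ 0.6153 -0.1529  0.2144] rel tcp [ 0.0366 -0.0333 -0.0696]
flare end [ 0.6193 -0.1229  0.2143] rel tcp [ 0.0406 -0.0033 -0.0697]
tongue inner top [ 0.6095 -0.122   0.2437] rel tcp [ 0.0308 -0.0024 -0.0403]
tongue inner low [ 0.6087 -0.1226  0.2257] rel tcp [ 0.03   -0.003  -0.0583]
bridge under front L [ 0.5985 -0.092   0.2452] rel tcp [ 0.0198  0.0276 -0.0388]
bridge under R [ 0.5986 -0.152   0.2471] rel tcp [ 0.0199 -0.0324 -0.0369]
plate back top [ 0.5966 -0.122   0.2462] rel tcp [ 0.0179 -0.0024 -0.0378]
plate back bottom [ 0.5916 -0.1257  0.1264] rel tcp [ 0.0129 -0.0061 -0.1576]
```

Clearance check: with this grip, the gripper body would graze the heater tube by a few mm once over the lip. A grip at the end of the handle with the fingertips gives about 14 mm clearance. So I'll set the tray down here (now yaw ≈0), square the tool, and re-grip higher.

```bash
python3 plan.py .5787,-.1196,.1605,35
python3 - <<'E'
from ik import *
from plant import r
s=r.get_state();R=Rm(s['eef_rot']);q=s['joints']
for z in(.25,.22,.19,.16):
    q,e=ik(np.array([.5787,-.1196,z]),R,q);print(q.round(1),round(e,3))
R2=R@A('z',6.3)
for z in(.16,.175):
    q,e=ik(np.array([.575,-.1196,z]),R2,q);print(q.round(1),round(e,3), Ro.from_matrix(R2).as_euler("xyz",degrees=True))
for p in([.58,-.12,.29],[.6735,-.119,.27],[.6735,-.119,.23]):
    q,e=ik(np.array(p),R2,q);print(q.round(1),round(e,3))
E
```

```text
4 x [[-16.4, -1.6, 26.2], 0]
[ 10.4  -5.4 -40.   13.3 -24.3  75. ] 0.0
[ 10.   -3.5 -43.8  16.4 -18.7  71.9] 0.0
[  8.9  -1.4 -48.5  22.7 -12.   66.2] 0.0
[  1.2   1.1 -56.9  47.4  -0.4  47.6] 0.102
[  1.    0.8 -57.3  47.8  -0.3  41. ] 0.106 [-179.72372904  -32.0325466    -0.35955848]
[  7.1  -0.5 -52.4  30.4  -7.2  53.4] 0.0 [-179.72372904  -32.0325466    -0.35955848]
[ 10.6  -7.2 -35.1  10.8 -31.   71.4] 0.0
[  8.6   3.3 -27.4   9.6 -27.9  73.9] 0.0
[  8.4   5.4 -31.6  11.9 -21.7  71.4] 0.0
```

Run:
```python
from ik import *
from plant import r
s=r.get_state();R=Rm(s['eef_rot']);R2=R@A('z',6.3)
for x in(.54,.58,.62):
  for y in(-.19,-.15,-.12,-.05,.05,.1,.15):
    q=s['joints'];o=[]
    for z,RR in((.284,R),(.22,R),(.16,R),(.16,R2),(.18,R2)):
        q2,e=ik(np.array([x,y,z]),RR,q);m=np.minimum(q2-lo,hi-q2);o.append(f"{e:.2f}/{m[2]:.0f},{m[4]:.0f}");q=q2 if e<.01 else q
    print(x,y,o)
```

```text
0.54 -0.19 ['0.00/26,34', '0.00/20,24', '0.00/15,14', '0.00/15,14', '0.00/17,18']
0.54 -0.15 ['0.00/22,32', '0.00/14,21', '0.00/5,7', '0.00/5,7', '0.00/9,13']
0.54 -0.12 ['0.00/19,31', '0.00/10,19', '0.16/0,3', '0.15/0,3', '0.00/3,9']
0.54 -0.05 ['0.00/13,30', '0.00/3,17', '0.84/0,8', '0.91/0,8', '0.50/0,10']
0.54 0.05 ['0.00/10,32', '0.00/0,19', '1.64/0,14', '1.68/0,14', '1.13/0,16']
0.54 0.1 ['0.00/10,34', '0.00/0,21', '1.66/0,17', '1.67/0,17', '1.09/0,18']
0.54 0.15 ['0.00/10,36', '0.00/2,24', '1.38/0,19', '1.36/0,19', '0.80/0,20']
0.58 -0.19 ['0.00/29,33', '0.00/24,24', '0.00/19,14', '0.00/19,14', '0.00/20,18']
0.58 -0.15 ['0.00/25,31', '0.00/18,21', '0.00/10,8', '0.00/10,8', '0.00/14,13']
0.58 -0.12 ['0.00/22,30', '0.00/15,19', '0.10/2,0', '0.10/2,0', '0.00/8,9']
0.58 -0.05 ['0.00/17,29', '0.00/8,16', '0.66/0,3', '0.70/0,3', '0.21/0,4']
0.58 0.05 ['0.00/13,30', '0.00/4,17', '1.14/0,9', '1.16/0,9', '0.58/0,10']
0.58 0.1 ['0.00/13,31', '0.00/4,19', '1.02/0,11', '1.01/0,11', '0.45/0,12']
0.58 0.15 ['0.00/14,33', '0.00/5,22', '0.60/0,12', '0.58/0,12', '0.08/0,13']
0.62 -0.19 ['0.00/33,33', '0.00/28,24', '0.00/23,15', '0.00/23,15', '0.00/24,18']
0.62 -0.15 ['0.00/29,31', '0.00/23,21', '0.00/15,9', '0.00/15,9', '0.00/18,14']
0.62 -0.12 ['0.00/27,30', '0.00/19,19', '0.05/6,1', '0.05/6,1', '0.00/13,10']
0.62 -0.05 ['0.00/21,28', '0.00/12,16', '0.61/3,1', '0.64/3,1', '0.12/2,0']
0.62 0.05 ['0.00/17,28', '0.00/8,16', '0.75/2,2', '0.74/2,2', '0.17/2,2']
0.62 0.1 ['0.00/17,30', '0.00/8,17', '0.58/2,6', '0.56/2,6', '0.01/2,6']
0.62 0.15 ['0.00/18,31', '0.00/9,20', '0.33/3,9', '0.32/3,9', '0.00/3,11']
```

```bash
python3 plan.py .60,-.19,.25,45 .60,-.19,.16,30
```

```text
2 x [[-3.9, 35.2, 20.1], 0]
3 x [[-15.8, -1.6, 25.4], 0]
```

Emit:
step_arm --commands '[[[-3.9,35.2,20.1],0],[[-3.9,35.2,20.1],0],[[-15.8,-1.6,25.4],0],[[-15.8,-1.6,25.4],0],[[-15.8,-1.6,25.4],0],[[0,0,0],0]]'

```text
time_s: 18.6
tcp_pos: [0.6, -0.1895, 0.1595]
eef_rot: [176.4, -31.7, 7.1]
contact_force: [0.3, -0.6, -1.9]
gripper_width: 0.0239
```

```bash
python3 st.py; python3 -c "
from hold import *
measure('w7',80,60)"
```

```text
[  0.2    5.82 -37.27  -0.11 -14.98  95.97] [ 0.6    -0.1895  0.1595] [176.38 -31.75   7.11] 18.6
[[0.844, 0.091, 0.529], [0.105, -0.994, 0.002], [0.526, 0.054, -0.849]] az z 0.25 tilt 31.93 jaw elev 3.08 jaw yaw 5.2 F [ 0.31 -0.59 -1.86] w 0.023853699388311563
tray origin [ 0.6145 -0.1962  0.0033] rpy [-2.07  2.04  3.15] n 5362 res 0.0004814751795771677 tcp [ 0.6    -0.1895  0.1595]
hook tip [ 0.6395 -0.1915  0.0924] tray-tcp offset [ 0.0145 -0.0067 -0.1562]
```

Emit:
step_arm --commands '[[[0,0,0],0],[[0,0,0],0],[[0,0,0],0],[[0,0,0],0]]' --gripper 0.4

```text
time_s: 19.15
tcp_pos: [0.6015, -0.1896, 0.1628]
eef_rot: [176.3, -32.1, 7.2]
contact_force: [0.3, 0.3, -0.6]
gripper_width: 0.0518
```

Emit:
step_arm --commands '[[[0,0,0],2.9],[[0,0,0],2.9],[[0,0,0],0]]'

```text
time_s: 19.52
tcp_pos: [0.6013, -0.1896, 0.1623]
eef_rot: [179.9, -32.2, 0.4]
contact_force: [-0.5, -0.1, -0.3]
gripper_width: 0.0527
```

```bash
python3 st.py
python3 - <<'E'
from wr import *
c,T=wcap("w8");W=cloud(c,T).reshape(-1,3);W=W[~np.isnan(W[:,0])]
P=W[(np.abs(W[:,0]-.59)<.08)&(np.abs(W[:,1]+.196)<.06)&(W[:,2]>.008)&(W[:,2]<.128)]
p=fit(P,lambda P:tray(P,80,60),[.6145,-.1962,.05],(.02,.01,.005));print(len(P),p)
x,y,a=p[0];g=np.array([x-.027*np.cos(a),y-.027*np.sin(a),.1766]);s=r.get_state();print("TCP target",g+Rm(s['eef_rot'])[:,2]*.009)
E
```

```text
[  0.19   5.66 -37.15  -0.12 -14.99  90.28] [ 0.6013 -0.1896  0.1623] [179.93 -32.21   0.38] 19.525
[[0.846, 0.006, 0.533], [0.006, -1.0, 0.002], [0.533, 0.001, -0.846]] az z 0.25 tilt 32.21 jaw elev 0.06 jaw yaw 0.34 F [-0.5  -0.11 -0.26] w 0.052670351163349685
5067 (array([ 0.61508866, -0.19287247,  0.09706235]), np.int64(5067), np.float64(0.0005394528679899327), np.float64(1.3273142114331807e-05))
TCP target [ 0.59301193 -0.19546814  0.16898448]
```

Emit:
step_arm --commands '[[[-1.7,2.5,-5],0],[[-1.8,2.5,-5],0],[[0,0,0],0]]'

```text
time_s: 19.95
tcp_pos: [0.5929, -0.1949, 0.1694]
eef_rot: [179.9, -32.2, 0.3]
contact_force: [-0.1, -0.9, -0.1]
gripper_width: 0.0523
```

Emit:
step_arm --commands '[[[0,0,0],0],[[0,0,0],0],[[0,0,0],0],[[0,0,0],0],[[0,0,0],0],[[0,0,0],0]]' --gripper 1 --grip_force 60

```text
time_s: 20.7
tcp_pos: [0.5928, -0.1946, 0.1685]
eef_rot: [179.9, -32.2, 0.4]
contact_force: [0.2, -0.1, -1.2]
gripper_width: 0.0232
```

Emit:
step_arm --commands '[[[0,0,0],0],[[8,0,-12],0],[[14,0,-24],0],[[16,0,-26],0],[[0,0,0],0]]'

```text
time_s: 21.32
tcp_pos: [0.5934, -0.1947, 0.2454]
eef_rot: [179.9, -32.5, 0.4]
contact_force: [-0.2, 0.6, -3.0]
gripper_width: 0.0232
```

```bash
python3 st.py
python3 - <<'E'
from ov import *
p=measure('w9',80,60); overlay("w9",[(p,(0,0,255))],80,60,"pics/ov9.png")
E
```

```text
[ -0.54  -0.66 -30.91  -0.87 -27.26  91.56] [ 0.5934 -0.1947  0.2454] [179.9  -32.5    0.39] 21.325
[[0.843, 0.006, 0.537], [0.006, -1.0, 0.002], [0.537, 0.001, -0.843]] az z 0.2 tilt 32.5 jaw elev 0.09 jaw yaw 0.34 F [-0.21  0.57 -3.01] w 0.023247717676784924
tray origin [ 0.6179 -0.1959  0.0827] rpy [-0.   -1.02 -2.14] n 5044 res 0.0006483420844348412 tcp [ 0.5934 -0.1947  0.2454]
hook tip [ 0.6383 -0.1966  0.173 ] tray-tcp offset [ 0.0245 -0.0012 -0.1628]
```

View pics/ov9.png

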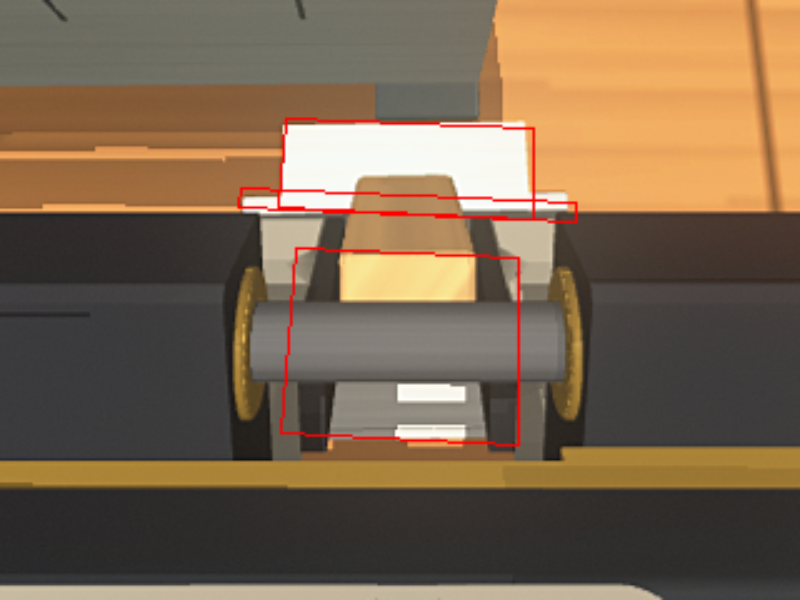

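```bash
cat > m2.py <<'E'
from ov import *
def refit(name,p0,Wd,hw,vmax=237,out=None):
    c,T=load(name);W=cloud(c,T);W=W[:vmax].reshape(-1,3);W=W[~np.isnan(W[:,0])]
    o=np.array(p0[:3]);P=W[(np.abs(W[:,0]-o[0]+.02)<.06)&(np.abs(W[:,1]-o[1])<Wd/2e3+.01)&(W[:,2]>o[2]+.09)&(W[:,2]<o[2]+.2)]
    p,n,e=fit6(P,lambda P:tray(P,Wd,hw),p0)
    t=T[:3,3];print("refit",p.round(4),n,e)
    if out: overlay(name,[(p,(0,0,255))],Wd,hw,out)
    return p
def rel(p,tcp,hw):
    Rt=Rm(p[3:]);h=hw/2e3
    for n,x in(("tongue low L",[.02,h,.088]),("tongue low R",[.02,-h,.088]),("flare end",[.024,0,.089]),("tongue inner top L",[.013,h,.118]),("tongue inner top R",[.013,-h,.118]),("tongue inner low L",[.013,h,.1]),("tongue inner low R",[.013,-h,.1]),("bridge under",[.002,0,.12]),("plate top L",[0,h,.12]),("plate top R",[0,-h,.12])):
        print("  ",n,"rel tcp",((p[:3]+Rt@x-tcp)*1e3).round(1))
E
python3 - <<'E'
from m2 import *
p=refit("w9",[.6179,-.1959,.0827,0,0,0],80,60,out="pics/ov9b.png");rel(p,[.5934,-.1947,.2454],60)
E
```

```text
refit [ 0.6195 -0.1954  0.0826 -0.0033 -1.7819  1.3024] 3659 0.000546816458389679
   tongue low L rel tcp [ 42.6  29.7 -74.2]
   tongue low R rel tcp [ 44.  -30.3 -74.2]
   flare end rel tcp [ 47.3  -0.2 -73.1]
   tongue inner top L rel tcp [ 34.7  29.5 -44.4]
   tongue inner top R rel tcp [ 36.1 -30.5 -44.4]
   tongue inner low L rel tcp [ 35.3  29.5 -62.4]
   tongue inner low R rel tcp [ 36.6 -30.5 -62.4]
   bridge under rel tcp [ 24.3  -0.8 -42.8]
   plate top L rel tcp [ 21.6  29.2 -42.8]
   plate top R rel tcp [ 23.  -30.8 -42.8]
```

View pics/ov9b.png

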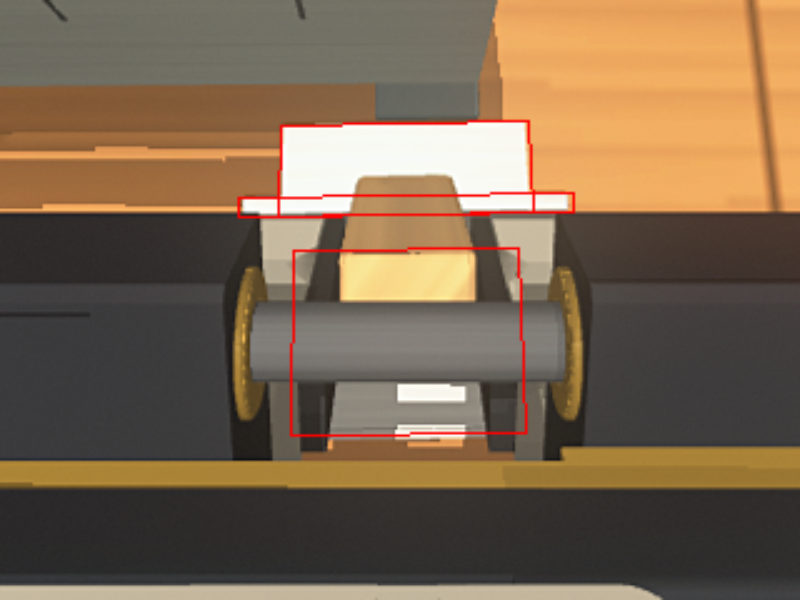

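Now held square (yaw ≈1°, roll 0, pitch -1.8°) and the tube clearance is about 9 mm. I move to just in front of the narrow bay, then over the lip.

```bash
python3 plan.py .60,-.1187,.262,40 .6675,-.1187,.257,25 .6675,-.1187,.2185,10;python3 - <<'E'
from ik import *
from plant import r
s=r.get_state();R=Rm(s['eef_rot']);q=s['joints']
for p in([.60,-.1187,.262],[.6675,-.1187,.257],[.6675,-.1187,.23],[.6675,-.1187,.2178]):
    q,e=ik(np.array(p),R,q);print(q.round(1),round(e,3))
E
```

```text
2 x [[8.5, -37.9, -5.8], 0]
3 x [[18.1, 0.1, 13.4], 0]
4 x [[-5.1, 0.0, 8.1], 0]
[ 10.1  -3.9 -36.7  12.2 -25.7  70.7] 0.0
[  8.7   3.2 -29.7  10.6 -25.4  73.4] 0.0
[  8.5   4.7 -32.7  12.4 -21.   71.4] 0.0
[  8.4   5.4 -34.1  13.6 -18.9  70.3] 0.0
```

Emit:
step_arm --commands '[[[8.5,-37.9,-5.8],0],[[8.5,-37.9,-5.8],0],[[0,0,0],0]]'

```text
time_s: 21.75
tcp_pos: [0.5993, -0.1169, 0.2595]
eef_rot: [179.9, -32.1, 0.5]
contact_force: [-0.4, -1.2, -3.1]
gripper_width: 0.023
```

Emit:
step_arm --commands '[[[18.1,0,13.4],0],[[18.1,0,13.4],0],[[18.1,0,13.4],0],[[0,0,0],0],[[0,0,0],0]]'

```text
time_s: 22.38
tcp_pos: [0.6711, -0.1185, 0.2608]
eef_rot: [179.9, -32.8, 0.4]
contact_force: [-4.1, 0.9, 15.2]
gripper_width: 0.0236
```

```bash
python3 st.py
python3 - <<'E'
from m2 import *
s=r.get_state()['tcp_pos']
wcap("w10");p=refit("w10",list(s+[.026,-.0007,-.1628])+[0,-1.8,1],80,60,out="pics/ov10.png");rel(p,s,60)
c=imaging.capture("side");cv2.imwrite("pics/s10.png",cv2.resize(c["img"][90:290,280:480,::-1],(600,600)))
E
```

```text
[  8.66   3.22 -29.53  10.67 -25.1   73.39] [ 0.6711 -0.1185  0.2608] [179.94 -32.81   0.43] 22.375
[[0.84, 0.007, 0.542], [0.006, -1.0, 0.003], [0.542, 0.001, -0.84]] az z 0.32 tilt 32.81 jaw elev 0.05 jaw yaw 0.4 F [-4.14  0.92 15.19] w 0.02360249120073713
refit [ 0.6589 -0.1196  0.0922 -0.0932 14.4177 -0.2965] 1054 0.00037467860829275626
   tongue low L rel tcp [ 29.3  28.8 -88.4]
   tongue low R rel tcp [ 29.  -31.2 -88.3]
   flare end rel tcp [ 33.3  -1.2 -88.4]
   tongue inner top L rel tcp [ 30.   28.9 -57.6]
   tongue inner top R rel tcp [ 29.7 -31.1 -57.5]
   tongue inner low L rel tcp [ 25.5  28.9 -75.1]
   tongue inner low R rel tcp [ 25.2 -31.1 -75. ]
   bridge under rel tcp [ 19.7  -1.1 -52.9]
   plate top L rel tcp [ 17.9  29.  -52.5]
   plate top R rel tcp [ 17.6 -31.  -52.4]
```

View pics/w10.png

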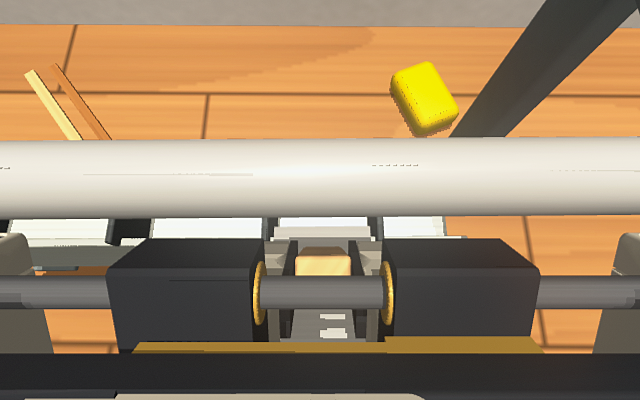

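View pics/s10.png

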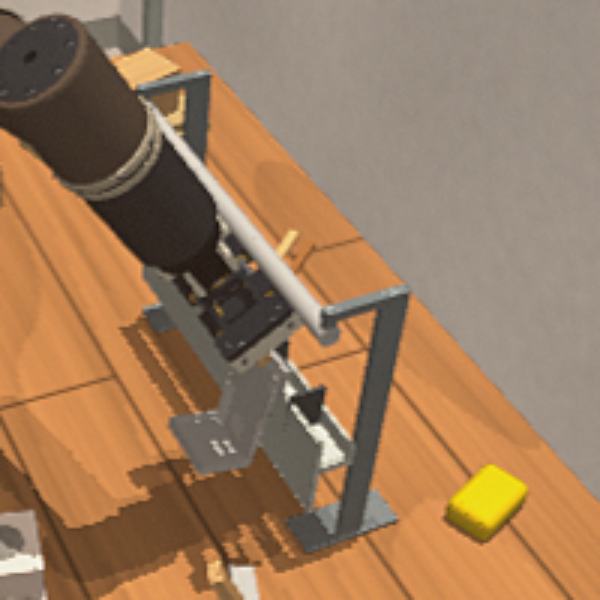

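The tray swung to pitch +14° in the grip and its tongue touched the lip (15 N). I back off up and out, then re-measure.

Emit:
step_arm --commands '[[[4,0,-7],0],[[-12,0,-12],0],[[-20,0,-13],0],[[-20,0,-13],0],[[-10,0,-7],0],[[0,0,0],0]]'

```text
time_s: 23.22
tcp_pos: [0.5895, -0.1189, 0.2682]
eef_rot: [180.0, -32.2, 0.4]
contact_force: [-0.5, 0.1, -2.1]
gripper_width: 0.0232
```

```bash
python3 st.py
python3 - <<'E'
from m2 import *
s=r.get_state()['tcp_pos']
wcap("w11")
for a in(0,15):
  p=refit("w11",list(s+[.02,-.0007,-.165])+[0,a,0],80,60,out=f"pics/ov11_{a}.png")
E
```

```text
[ 10.37  -5.25 -36.91  11.86 -27.06  70.91] [ 0.5895 -0.1189  0.2682] [179.95 -32.19   0.35] 23.225
[[0.846, 0.006, 0.533], [0.005, -1.0, 0.002], [0.533, 0.001, -0.846]] az z 0.26 tilt 32.19 jaw elev 0.04 jaw yaw 0.33 F [-0.46  0.06 -2.12] w 0.023239069406038194
refit [ 0.5767 -0.1193  0.0989  0.2484 14.7254  0.7515] 965 0.0003761320058465467
refit [ 0.5717 -0.1196  0.0998  0.3209 12.3948  0.9439] 965 0.00037922166157941946
```

View pics/ov11_15.png

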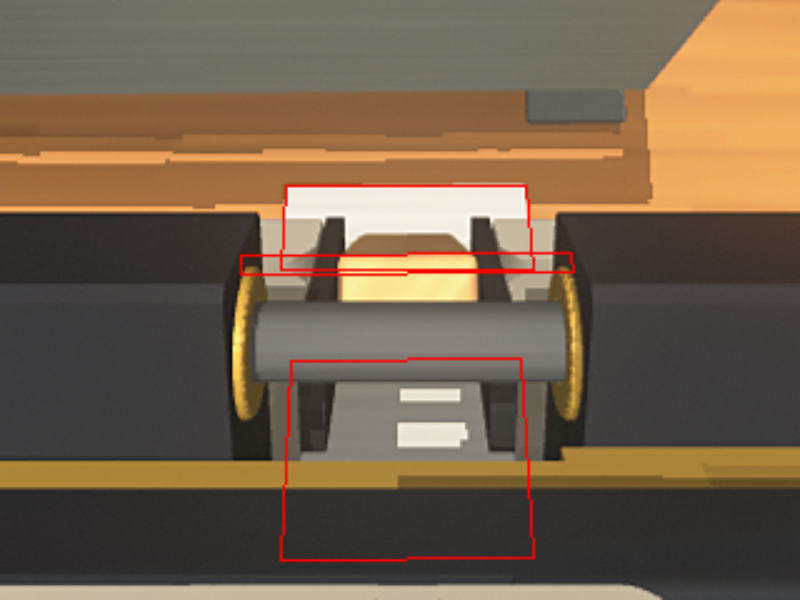

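Run:
```python
from wr import *
c=imaging.capture("side");pickle.dump(c,open("side11.pkl","wb"));cv2.imwrite("pics/s11.png",cv2.resize(c["img"][110:310,260:460,::-1],(600,600),interpolation=cv2.INTER_CUBIC))
from hold import fit6
s=r.get_state()['tcp_pos']
W=cloud(c).reshape(-1,3);W=W[~np.isnan(W[:,0])]
P=W[(np.abs(W[:,0]-s[0]+.02)<.1)&(np.abs(W[:,1]-s[1])<.05)&(W[:,2]>s[2]-.2)&(W[:,2]<s[2]-.035)]
for a in(0,14): print(len(P),fit6(P,lambda P:tray(P,80,60),list(s+[.02,0,-.165])+[0,a,0]))
```

```text
854 (array([ 0.57025616, -0.11863751,  0.10360509,  0.64599352, 12.87541588,
        1.14821546]), np.int64(853), np.float64(0.0009884799859160532))
854 (array([ 0.57022144, -0.11899621,  0.1037859 ,  0.39300545, 12.95490249,
        1.1265297 ]), np.int64(853), np.float64(0.0009375115666903347))
```

View pics/s11.png

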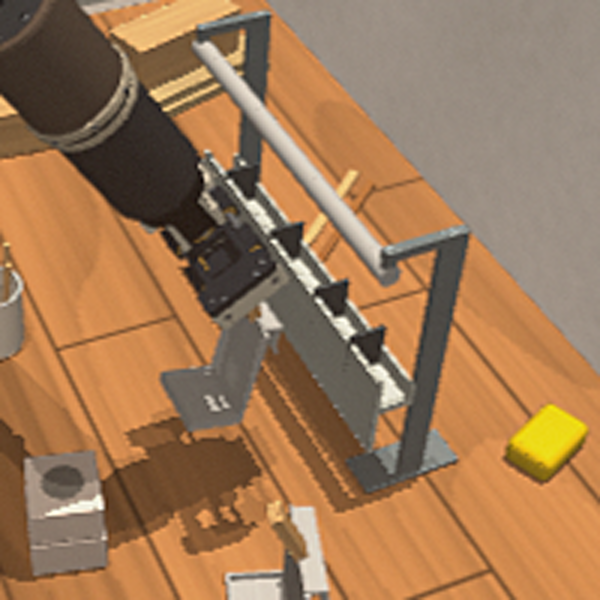

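Both cameras agree that it slipped to pitch +13° after touching the lip. I'll set it down at (0.60, -0.19), let it stand flat, and re-grip a bit lower on the handle.

```bash
python3 plan.py .60,-.195,.24,45 .60,-.195,.168,25
```

```text
2 x [[-3.9, 38.2, 14.4], 0]
3 x [[-12.8, -0.0, 20.3], 0]
```

Emit:
step_arm --commands '[[[-2,19,7.2],0],[[-2,19,7.2],0],[[-2,19,7.2],0],[[-2,19,7.2],0],[[-12.8,0,20.3],0],[[-12.8,0,20.3],0],[[-12.8,0,20.3],0],[[0,0,0],0]]'

```text
time_s: 24.32
tcp_pos: [0.6014, -0.195, 0.1674]
eef_rot: [179.9, -32.3, 0.4]
contact_force: [1.0, 0.3, -1.0]
gripper_width: 0.0234
```

```bash
python3 st.py
```

```text
[ -0.57   5.47 -35.97  -1.5  -16.32  92.27] [ 0.6014 -0.195   0.1674] [179.9  -32.26   0.41] 24.325
[[0.846, 0.006, 0.534], [0.006, -1.0, 0.002], [0.534, 0.002, -0.846]] az z 0.22 tilt 32.26 jaw elev 0.09 jaw yaw 0.35 F [ 0.97  0.34 -1.03] w 0.023354642368153565
```

Emit:
step_arm --commands '[[[0,0,0],0],[[0,0,0],0],[[0,0,0],0],[[0,0,0],0],[[0,0,0],0]]' --gripper 0.4

```text
time_s: 24.95
tcp_pos: [0.5994, -0.1948, 0.1678]
eef_rot: [179.9, -32.2, 0.4]
contact_force: [-1.0, -0.2, -0.5]
gripper_width: 0.0526
```

```bash
python3 st.py
python3 - <<'E'
from m2 import *
wcap("w12");c,T=load("w12");W=cloud(c,T)[:237].reshape(-1,3);W=W[~np.isnan(W[:,0])]
P=W[(np.abs(W[:,0]-.59)<.08)&(np.abs(W[:,1]+.196)<.06)&(W[:,2]>.06)&(W[:,2]<.2)]
p=fit(P,lambda P:tray(P,80,60),[.59,-.1962,.0],(.04,.02,.01,.005));print(len(P),p)
x,y,a=p[0];s=.052;hx=-.0025-.4226*s;hz=.124+.9063*s
g=np.array([x+hx*np.cos(a),y+hx*np.sin(a),hz]);s_=r.get_state();print("TCP target",g+Rm(s_['eef_rot'])[:,2]*.011)
overlay("w12",[(np.array([x,y,0,0,0,np.degrees(a)]),(0,0,255))],80,60,"pics/ov12.png")
E
```

```text
[ -0.56   5.27 -36.08  -1.54 -16.45  92.25] [ 0.5994 -0.1948  0.1678] [179.94 -32.21   0.36] 24.95
[[0.846, 0.006, 0.533], [0.005, -1.0, 0.002], [0.533, 0.001, -0.846]] az z 0.25 tilt 32.21 jaw elev 0.05 jaw yaw 0.33 F [-0.96 -0.18 -0.46] w 0.052594303987718034
6432 (array([ 0.64709872, -0.19547667, -0.00839927]), np.int64(4321), np.float64(0.001768609143952278), np.float64(0.0012596750283460623))
TCP target [ 0.62848605 -0.19524534  0.16181953]
```

View pics/ov12.png

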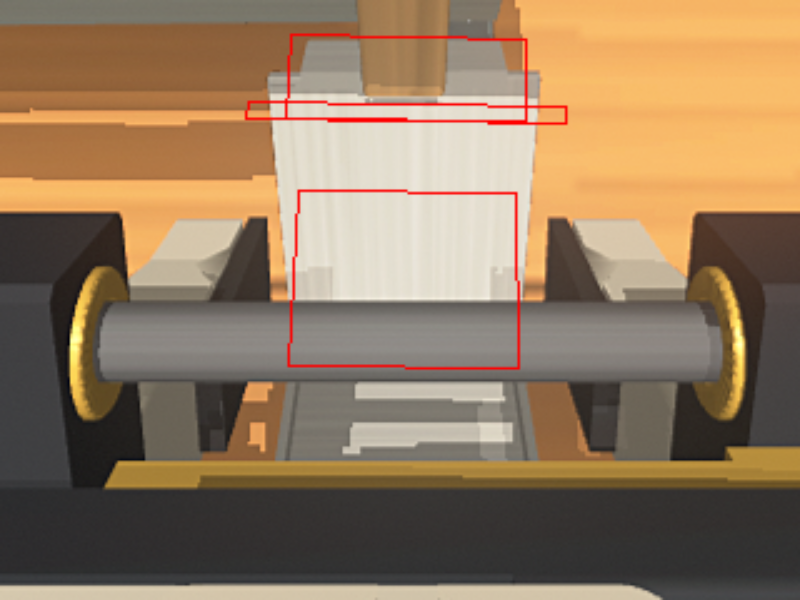

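Run:
```python
from wr import *
c=imaging.capture("side");pickle.dump(c,open("side13.pkl","wb"));a=cv2.resize(c["img"][150:350,260:460,::-1],(400,400),interpolation=cv2.INTER_CUBIC)
c=imaging.capture("scene");pickle.dump(c,open("scene13.pkl","wb"));b=cv2.resize(c["img"][170:370,230:430,::-1],(400,400),interpolation=cv2.INTER_CUBIC)
cv2.imwrite("pics/s13.png",np.hstack([a,b]))
```

```text
(no output)
```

View pics/s13.png

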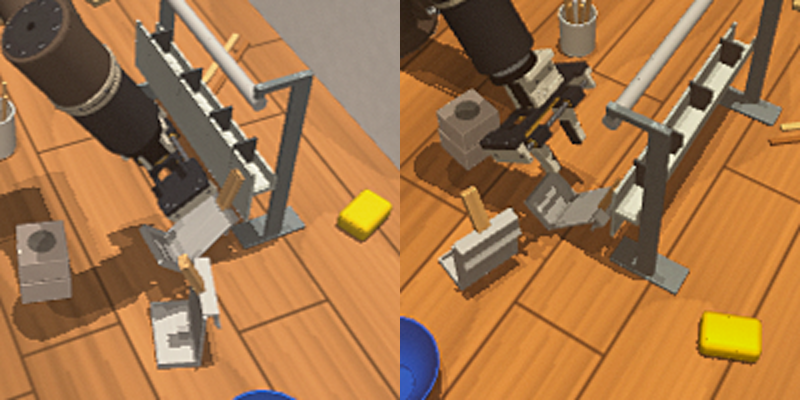

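Emit:
step_arm --commands '[[[0,0,0],0],[[0,0,0],0],[[0,0,0],0],[[0,0,0],0]]'

```text
time_s: 25.6
tcp_pos: [0.5994, -0.1948, 0.1676]
eef_rot: [179.9, -32.2, 0.4]
contact_force: [-0.1, 0.5, -0.3]
gripper_width: 0.0524
```

Run:
```python
from wr import *
wcap("w14")
c=imaging.capture("side");pickle.dump(c,open("side14.pkl","wb"));a=cv2.resize(c["img"][180:320,300:440,::-1],(400,400),interpolation=cv2.INTER_CUBIC)
d=imaging.capture("scene");pickle.dump(d,open("scene14.pkl","wb"));b=cv2.resize(d["img"][210:350,230:370,::-1],(400,400),interpolation=cv2.INTER_CUBIC)
cv2.imwrite("pics/s14.png",np.hstack([a,b]))
from hold import fit6
for nm,cc in(("side",c),("scene",d)):
    W=cloud(cc).reshape(-1,3);W=W[~np.isnan(W[:,0])]
    P=W[(W[:,0]>.56)&(W[:,0]<.69)&(np.abs(W[:,1]+.196)<.055)&(W[:,2]>.008)&(W[:,2]<.13)]
    for a in(30,50,70,90):
        p,n,e=fit6(P,lambda P:tray(P,80,60),[.62,-.196,.0,0,a,0]);print(nm,len(P),p.round(3),n,round(e,5))
```

```text
side 789 [ 5.7900e-01 -1.9600e-01  4.0000e-03 -1.4440e+00  4.4948e+01 -1.1140e+00] 788 0.00113
side 789 [ 5.7900e-01 -1.9600e-01  4.0000e-03 -1.4770e+00  4.4946e+01 -1.1570e+00] 788 0.00112
side 789 [ 5.92000e-01 -2.02000e-01  2.10000e-02  1.11730e+01  1.35641e+02
  1.64630e+01] 427 0.001
side 789 [ 6.00000e-01 -2.04000e-01  3.00000e-02  1.50300e+01  1.36791e+02
  2.09180e+01] 439 0.00105
scene 616 [ 5.860e-01 -1.950e-01  2.000e-03 -5.500e-01  4.338e+01  7.890e-01] 616 0.0007
scene 616 [ 5.8200e-01 -1.9500e-01  5.0000e-03 -3.8000e-02  4.3828e+01  1.3880e+00] 616 0.00073
scene 616 [ 5.89000e-01 -1.98000e-01  1.70000e-02  1.71200e+00  1.34122e+02
  4.25700e+00] 219 0.00067
scene 616 [ 6.00000e-01 -1.91000e-01  2.70000e-02 -6.61300e+00  1.32949e+02
 -8.62100e+00] 227 0.00075
```

View pics/s14.png

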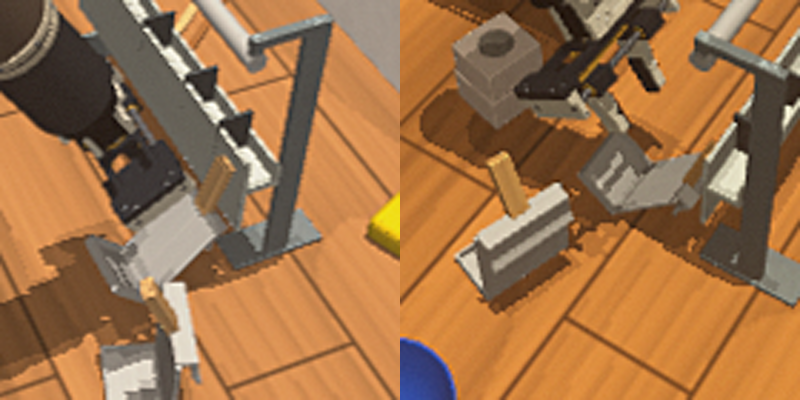

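View pics/w14.png

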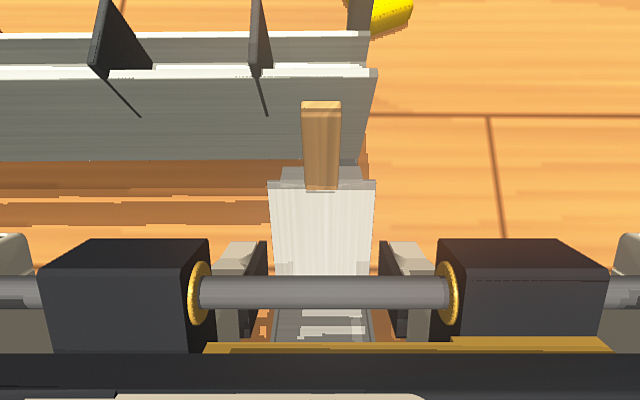

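The tray leans back at about 44°, its handle tip against the rail wall, and it is stable. It is recoverable. I'll grip the handle lightly (as a hinge), swing it upright over its bottom edge, then re-grip firmly. Reach check first.

```bash
python3 - <<'E'
from m2 import *
# refine with wrist cloud
c,T=load("w14");W=cloud(c,T)[:237].reshape(-1,3);W=W[~np.isnan(W[:,0])]
P=W[(W[:,0]>.56)&(W[:,0]<.6945)&(np.abs(W[:,1]+.196)<.05)&(W[:,2]>.02)&(W[:,2]<.17)]
p,n,e=fit6(P,lambda P:tray(P,80,60),[.583,-.195,.003,0,44,0]);print(len(P),p.round(4),n,e)
Rt=Rm(p[3:])
for s in(20,30,40,68): print(s,(p[:3]+Rt@[-.0025-.4226*s/1e3,0,.124+.9063*s/1e3]).round(4))
print("bridge",(p[:3]+Rt@[0,0,.126]).round(4),(p[:3]+Rt@[.018,0,.126]).round(4))
E
python3 - <<'E'
from ik import *
from plant import r
s=r.get_state();R=Rm(s['eef_rot']);q=s['joints']
for p in([.628,-.195,.2],[.680,-.195,.117],[.66,-.195,.14],[.60,-.195,.15],[.56,-.195,.14],[.56,-.195,.16]):
    q,e=ik(np.array(p),R,q);print(q.round(1),round(e,3))
E
```

```text
9837 [ 5.8390e-01 -1.9560e-01 -4.0000e-04 -3.3000e-03  4.3513e+01  7.7050e-01] 9634 0.0003484957303947116
20 [ 0.6738 -0.1944  0.1102]
30 [ 0.677  -0.1944  0.1197]
40 [ 0.6802 -0.1943  0.1292]
68 [ 0.6891 -0.1942  0.1557]
bridge [ 0.6707 -0.1945  0.091 ] [ 0.6837 -0.1943  0.0786]
[ -0.5   5.5 -30.9  -1.2 -21.5  91.8] 0.0
[ -0.5  16.  -30.4  -2.  -11.4  92.7] 0.0
[ -0.5  12.6 -31.4  -1.7 -13.8  92.4] 0.0
[ -0.6   6.8 -37.1  -1.9 -13.9  92.6] 0.0
[ -0.7   4.2 -41.7  -2.4 -11.9  93.2] 0.0
[ -0.7   2.4 -40.4  -1.9 -15.   92.7] 0.0
```

```bash
python3 plan.py .628,-.1945,.2,35 .681,-.1944,.1165,25
```

```text
2 x [[20.7, -0.1, -6.1], 0]
4 x [[0.1, 0.1, 24.7], 0]
```

Emit:
step_arm --commands '[[[20.7,0,-6.1],0],[[20.7,0,-6.1],0],[[0,0,24.7],0],[[0,0,24.7],0],[[0,0,24.7],0],[[0,0,23],0],[[0,0,0],0]]'

```text
time_s: 26.62
tcp_pos: [0.6792, -0.1943, 0.1156]
eef_rot: [180.0, -32.0, 0.3]
contact_force: [-0.8, 0.2, -0.1]
gripper_width: 0.0526
```

Emit:
step_arm --commands '[[[0,0,0],0],[[0,0,0],0],[[0,0,0],0],[[0,0,0],0],[[0,0,0],0]]' --gripper 1 --grip_force 7

```text
time_s: 27.25
tcp_pos: [0.6799, -0.1944, 0.1186]
eef_rot: [179.9, -32.3, 0.4]
contact_force: [-2.0, 1.4, 4.5]
gripper_width: 0.0243
```

```bash
python3 st.py
```

```text
[ -0.42  15.79 -30.52  -1.81 -11.45  92.44] [ 0.6799 -0.1944  0.1186] [179.94 -32.25   0.36] 27.25
[[0.846, 0.006, 0.534], [0.005, -1.0, 0.002], [0.534, 0.001, -0.846]] az z 0.25 tilt 32.25 jaw elev 0.05 jaw yaw 0.33 F [-2.04  1.37  4.51] w 0.024319471262562002
```

Emit:
step_arm --commands '[[[-5.5,0,-10.8],0],[[-5.5,0,-10.8],0],[[-5.5,0,-10.8],0],[[-8.8,0,-10.0],0],[[-8.8,0,-10.0],0],[[-8.8,0,-10.0],0],[[0,0,0],0]]'

```text
time_s: 28.12
tcp_pos: [0.608, -0.1948, 0.1471]
eef_rot: [180.0, -32.1, 0.3]
contact_force: [0.9, 0.4, -3.2]
gripper_width: 0.0239
```

```bash
python3 st.py
python3 - <<'E'
from wr import *
from hold import fit6
wcap("w15")
c=imaging.capture("side");a=cv2.resize(c["img"][180:320,300:440,::-1],(400,400),interpolation=cv2.INTER_CUBIC)
d=imaging.capture("scene");b=cv2.resize(d["img"][210:350,230:370,::-1],(400,400),interpolation=cv2.INTER_CUBIC)
cv2.imwrite("pics/s15.png",np.hstack([a,b]))
E
```

```text
[ -0.56   7.74 -36.44  -1.83 -13.77  92.51] [ 0.608  -0.1948  0.1471] [179.97 -32.06   0.31] 28.125
[[0.847, 0.005, 0.531], [0.005, -1.0, 0.002], [0.531, 0.0, -0.847]] az z 0.26 tilt 32.06 jaw elev 0.02 jaw yaw 0.29 F [ 0.9   0.45 -3.19] w 0.023923096484124672
```

View pics/s15.png

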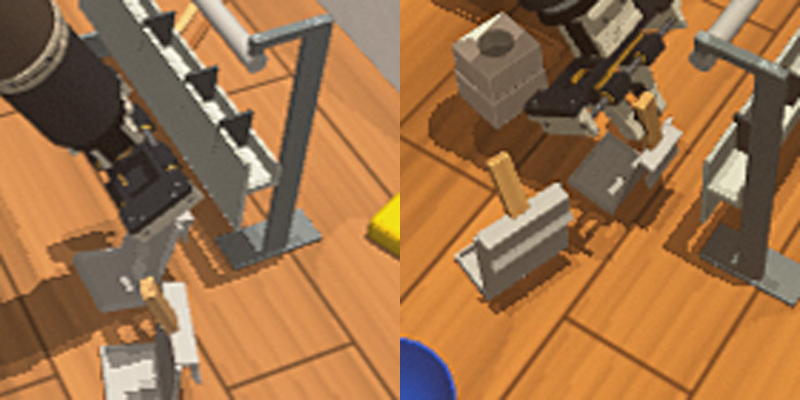

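At 7 N the pads still hold it rotationally. I raise it clear and drop to the minimum grip so it swings down toward upright.

Emit:
step_arm --commands '[[[11,0,-17],0],[[11,0,-17],0],[[0,0,0],0],[[0,0,0],0]]' --gripper 1 --grip_force 3

```text
time_s: 28.78
tcp_pos: [0.61, -0.1946, 0.1869]
eef_rot: [180.0, -32.1, 0.3]
contact_force: [-0.2, -0.6, -3.5]
gripper_width: 0.024
```

```bash
python3 st.py
cat > look.py <<'E'
import sys
from wr import *
from hold import fit6
def look(name,Wd,hw,p0):
    s=r.get_state()['tcp_pos']
    c=imaging.capture("side");a=cv2.resize(c["img"][170:310,290:430,::-1],(400,400),interpolation=cv2.INTER_CUBIC)
    d=imaging.capture("scene");b=cv2.resize(d["img"][200:340,230:370,::-1],(400,400),interpolation=cv2.INTER_CUBIC)
    cv2.imwrite(f"pics/{name}.png",np.hstack([a,b]))
    out=[]
    for nm,cc in(("side",c),("scene",d)):
        W=cloud(cc).reshape(-1,3);W=W[~np.isnan(W[:,0])]
        P=W[(np.abs(W[:,0]-s[0]+.03)<.12)&(np.abs(W[:,1]-s[1])<Wd/2e3+.01)&(W[:,2]>.008)&(W[:,2]<s[2]-.01)&(W[:,0]<.688)]
        best=None
        for a in p0:
            th=np.radians(a);g=np.array([-.016,0,.153]);o=s-Rm([0,a,0])@g
            p,n,e=fit6(P,lambda P:tray(P,Wd,hw),list(o)+[0,a,0])
            if best is None or n-e*1e5>best[1]-best[2]*1e5: best=(p,n,e)
        print(nm,len(P),best[0].round(4),best[1],round(best[2],5));out.append(best[0])
    return out
E
python3 -c "
from look import *
look('s16',80,60,(40,25,10))"
```

```text
[ -0.54   4.79 -33.58  -1.28 -19.55  91.94] [ 0.61   -0.1946  0.1869] [179.97 -32.09   0.32] 28.775
[[0.847, 0.005, 0.531], [0.005, -1.0, 0.003], [0.531, 0.0, -0.847]] az z 0.27 tilt 32.09 jaw elev 0.02 jaw yaw 0.31 F [-0.16 -0.6  -3.5 ] w 0.024031069785981612
side 723 [ 0.6035 -0.195   0.0396  0.1941  8.5202  0.5981] 717 0.0009
scene 668 [ 0.6059 -0.1942  0.0379 -0.0227  8.5754  0.6976] 666 0.00078
```

View pics/s16.png

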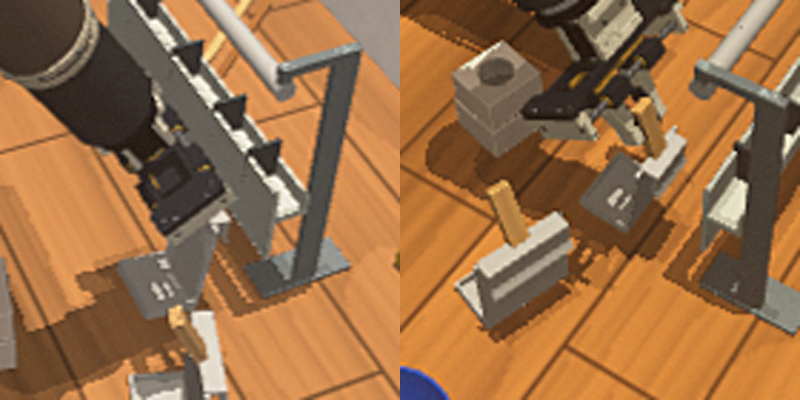

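It swung to pitch 8.5°, yaw 0.6°, roll 0. Now I touch down and drag slightly toward the robot, to rotate it flat on its shelf.

Emit:
step_arm --commands '[[[-7,0,11.2],0],[[-7,0,11.2],0],[[-5,0,8],0],[[-2.5,0,4],0],[[-4.3,0,-2.7],0],[[-4.3,0,-2.7],0],[[-4.3,0,-2.7],0],[[-4.3,0,-2.7],0],[[-4.3,0,-2.7],0],[[-4.3,0,-2.2],0],[[0,0,0],0]]'

```text
time_s: 30.25
tcp_pos: [0.5801, -0.1949, 0.1473]
eef_rot: [180.0, -32.2, 0.3]
contact_force: [0.1, 0.4, -1.4]
gripper_width: 0.024
```

```bash
python3 st.py;python3 -c "
from look import *
look('s17',80,60,(8,0))"
```

```text
[ -0.62   5.32 -39.31  -2.04 -13.19  92.8 ] [ 0.5801 -0.1949  0.1473] [179.95 -32.18   0.34] 30.25
[[0.846, 0.006, 0.533], [0.005, -1.0, 0.002], [0.533, 0.001, -0.846]] az z 0.25 tilt 32.18 jaw elev 0.04 jaw yaw 0.32 F [ 0.09  0.44 -1.43] w 0.024015794183068238
side 358 [ 0.5952 -0.1954  0.0073  0.2303  1.2542  0.4791] 357 0.00068
scene 457 [ 0.5979 -0.1945  0.0043 -0.1714  1.2653 -0.013 ] 457 0.00077
```

View pics/s17.png

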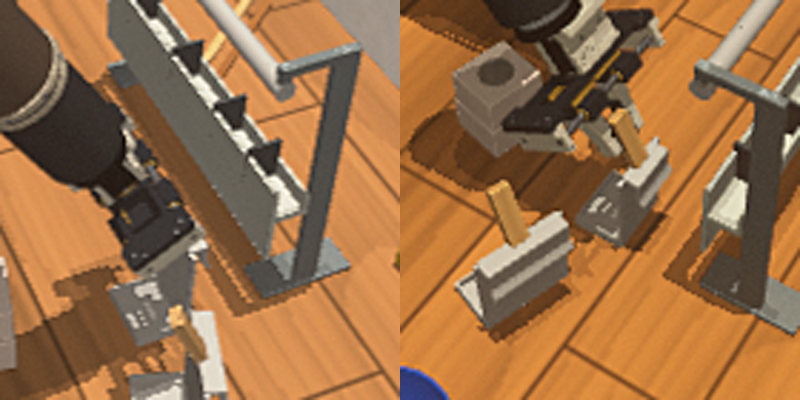

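Standing flat (pitch ~1°, yaw ~0.2°). I firm up the grip, measure, lift slightly, and measure again for slip.

Emit:
step_arm --commands '[[[0,0,0],0],[[0,0,0],0],[[0,0,0],0]]' --gripper 1 --grip_force 45

```text
time_s: 30.72
tcp_pos: [0.5807, -0.1949, 0.1473]
eef_rot: [179.9, -32.2, 0.4]
contact_force: [-1.5, -0.6, -0.4]
gripper_width: 0.0235
```

```bash
python3 st.py
cat > m3.py <<'E'
from m2 import *
def wm(name,p0,Wd,hw,take=True):
    # use hook/plate pixels left/right & above fingers; also shelf between fingers: mask by finger proximity in tool frame
    if take: wcap(name)
    s=r.get_state();R=Rm(s['eef_rot']);t=s['tcp_pos']
    c,T=load(name);W=cloud(c,T).reshape(-1,3);W=W[~np.isnan(W[:,0])]
    tl=(W-t)@R
    o=np.array(p0[:3]);L=(W-o)@Rm(p0[3:])
    k=(L[:,0]>-.072)&(L[:,0]<.03)&(np.abs(L[:,1])<Wd/2e3+.006)&(L[:,2]>-.006)&(L[:,2]<.2)
    k&=~((np.abs(tl[:,0])<.03)&(np.abs(tl[:,1])>.010)&(tl[:,2]<.004))
    k&=~((tl[:,2]<-.025))
    P=W[k];p,n,e=fit6(P,lambda P:tray(P,Wd,hw),p0);print(name,p.round(4),"n",n,"of",len(P),"res",round(e,5),"rel",((p[:3]-t)*1e3).round(1))
    overlay(name,[(p,(0,0,255))],Wd,hw,f"pics/ov_{name}.png")
    return p,t
E
python3 - <<'E'
from m3 import *
p,t=wm("w18",[.5965,-.195,.0,0,0,0],80,60);rel(p,t,60)
E
```

```text
[ -0.62   5.36 -39.27  -2.03 -13.18  92.81] [ 0.5807 -0.1949  0.1473] [179.94 -32.2    0.36] 30.725
[[0.846, 0.006, 0.533], [0.005, -1.0, 0.002], [0.533, 0.001, -0.846]] az z 0.25 tilt 32.2 jaw elev 0.05 jaw yaw 0.32 F [-1.47 -0.55 -0.37] w 0.023493014763275807
w18 [ 5.9500e-01 -1.9660e-01  3.0000e-04  1.9600e-02  2.2893e+00  5.4190e-01] n 7226 of 7301 res 0.00051 rel [  14.3   -1.7 -147. ]
   tongue low L rel tcp [ 37.5  28.5 -59.9]
   tongue low R rel tcp [ 38.1 -31.5 -59.9]
   flare end rel tcp [ 41.9  -1.4 -59.1]
   tongue inner top L rel tcp [ 31.7  28.5 -29.6]
   tongue inner top R rel tcp [ 32.3 -31.5 -29.7]
   tongue inner low L rel tcp [ 31.   28.5 -47.6]
   tongue inner low R rel tcp [ 31.6 -31.5 -47.6]
   bridge under rel tcp [ 21.1  -1.6 -27.2]
   plate top L rel tcp [ 18.8  28.3 -27.1]
   plate top R rel tcp [ 19.4 -31.7 -27.1]
```

View pics/ov_w18.png

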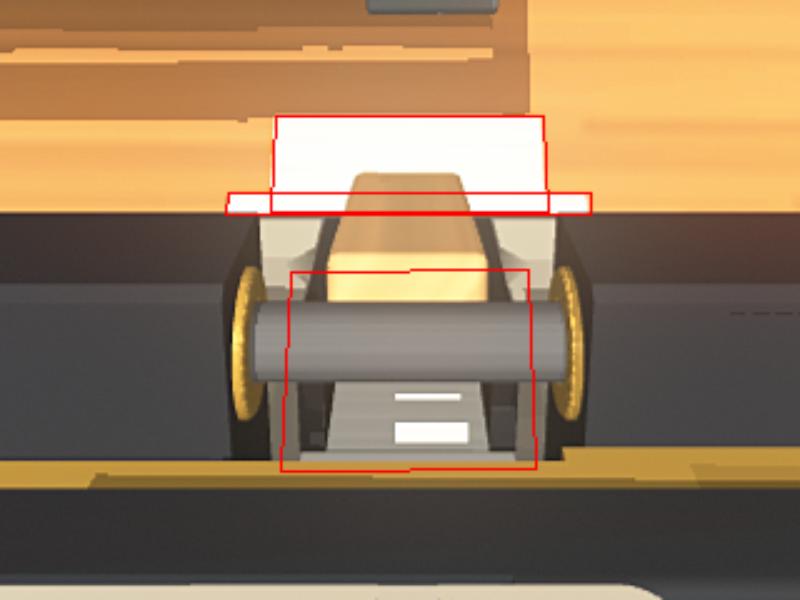

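```bash
python3 plan.py .585,-.195,.246,30 .60,-.1177,.246,25
```

```text
4 x [[14.1, 0.0, -20.3], 0]
4 x [[3.2, -19.3, 2.0], 0]
```

Emit:
step_arm --commands '[[[7,0,-10.2],0],[[14.1,0,-20.3],0],[[14.1,0,-20.3],0],[[14.1,0,-20.3],0],[[7,0,-10.1],0],[[3.2,-19.3,2.0],0],[[3.2,-19.3,2.0],0],[[3.2,-19.3,2.0],0],[[3.2,-19.3,2.0],0],[[0,0,0],0],[[0,0,0],0]]'

```text
time_s: 32.15
tcp_pos: [0.5993, -0.1177, 0.2456]
eef_rot: [179.9, -32.1, 0.4]
contact_force: [-0.4, 0.2, -2.0]
gripper_width: 0.0233
```

```bash
python3 st.py
python3 - <<'E'
from m3 import *
t=r.get_state()['tcp_pos'];p,t=wm("w19",list(t+[.0143,-.0017,-.147])+[0,2,.5],80,60);rel(p,t,60)
E
python3 -c "
from look import *
look('s19',80,60,(8,0))"; python3 plan.py .671,-.1177,.244,10
```

```text
[ 10.11  -3.01 -38.61  13.36 -23.2   69.41] [ 0.5993 -0.1177  0.2456] [179.95 -32.15   0.36] 32.15
[[0.847, 0.006, 0.532], [0.005, -1.0, 0.002], [0.532, 0.001, -0.847]] az z 0.26 tilt 32.15 jaw elev 0.05 jaw yaw 0.33 F [-0.37  0.22 -1.95] w 0.02328622217567548
w19 [ 0.6136 -0.1194  0.0986  0.072   2.2693  0.4724] n 7295 of 7295 res 0.00052 rel [  14.2   -1.5 -147.2]
   tongue low L rel tcp [ 37.5  28.6 -60. ]
   tongue low R rel tcp [ 38.  -31.4 -60.1]
   flare end rel tcp [ 41.8  -1.4 -59.2]
   tongue inner top L rel tcp [ 31.7  28.5 -29.8]
   tongue inner top R rel tcp [ 32.2 -31.5 -29.8]
   tongue inner low L rel tcp [ 31.   28.5 -47.8]
   tongue inner low R rel tcp [ 31.4 -31.5 -47.8]
   bridge under rel tcp [ 21.   -1.6 -27.4]
   plate top L rel tcp [ 18.8  28.4 -27.3]
   plate top R rel tcp [ 19.2 -31.6 -27.3]
side 742 [ 0.6139 -0.1192  0.1015 -0.3193  1.4501  0.0185] 735 0.00087
scene 551 [ 0.6167 -0.1177  0.1006 -0.2307  1.0147  0.6476] 551 0.00075
8 x [[7.4, 0.0, 5.0], 0]
```

View pics/ov_w19.png

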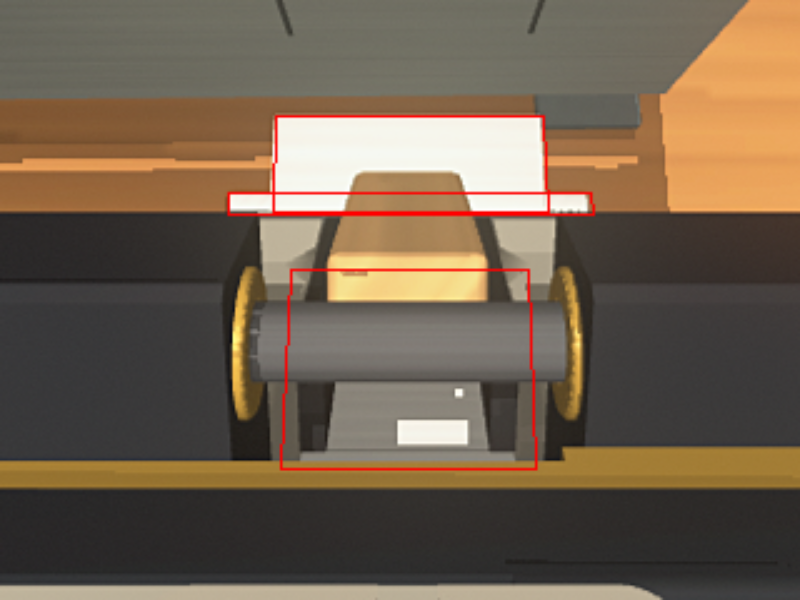

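No slip, and all three cameras agree. I cross over the lip slowly.

Emit:
step_arm --commands '[[[7.4,0,5],0],[[7.4,0,5],0],[[7.4,0,5],0],[[7.4,0,5],0],[[7.4,0,5],0],[[0,0,0],0]]'

```text
time_s: 33.05
tcp_pos: [0.6449, -0.1172, 0.2442]
eef_rot: [179.9, -32.2, 0.4]
contact_force: [0.5, 1.1, -2.3]
gripper_width: 0.0238
```

```bash
python3 st.py; python3 plan.py .671,-.1177,.244,10
```

```text
[  9.2    1.71 -33.73  12.16 -23.18  71.29] [ 0.6449 -0.1172  0.2442] [179.94 -32.16   0.35] 33.05
[[0.847, 0.006, 0.532], [0.005, -1.0, 0.002], [0.532, 0.001, -0.847]] az z 0.24 tilt 32.16 jaw elev 0.05 jaw yaw 0.32 F [ 0.46  1.06 -2.28] w 0.023752524091482718
3 x [[7.3, 0.2, 4.7], 0]
```

Emit:
step_arm --commands '[[[7.3,0,4.7],0],[[7.3,0,4.7],0],[[7.3,0,4.7],0],[[0,0,0],0]]'

```text
time_s: 33.55
tcp_pos: [0.671, -0.1171, 0.2441]
eef_rot: [179.9, -32.2, 0.4]
contact_force: [-0.2, -0.7, -2.7]
gripper_width: 0.0231
```

```bash
python3 st.py
python3 - <<'E'
from m3 import *
t=r.get_state()['tcp_pos'];p,t=wm("w20",list(t+[.0143,-.0017,-.147])+[0,2,.5],80,60)
E
```

```text
[  8.75   4.25 -30.71  11.37 -23.55  72.43] [ 0.671  -0.1171  0.2441] [179.94 -32.18   0.36] 33.55
[[0.846, 0.006, 0.533], [0.005, -1.0, 0.002], [0.533, 0.001, -0.846]] az z 0.24 tilt 32.18 jaw elev 0.05 jaw yaw 0.33 F [-0.2  -0.74 -2.73] w 0.023095513919133528
w20 [ 0.6855 -0.1187  0.097  -0.0264  2.2092  0.4595] n 6683 of 7251 res 0.00052 rel [  15.1   -1.6 -147. ]
```

View pics/w20.png

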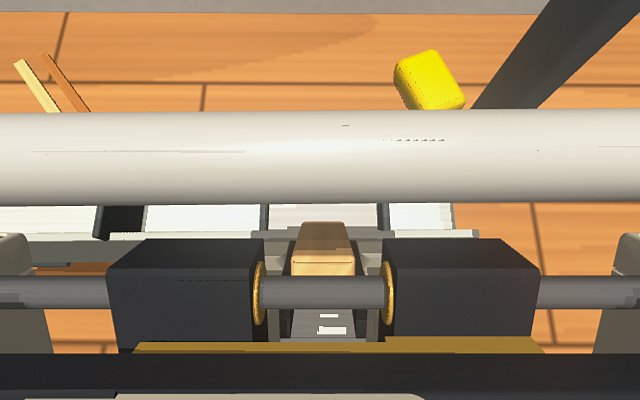

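Over the lip, between the cheeks, no contact. Lowering.

Emit:
step_arm --commands '[[[-3.7,0,5.9],0],[[-3.7,0,5.9],0],[[-3.7,0,5.9],0],[[-3.7,0,5.9],0],[[0,0,0],0]]'

```text
time_s: 34.22
tcp_pos: [0.6698, -0.1172, 0.2153]
eef_rot: [179.9, -32.1, 0.4]
contact_force: [-0.9, 0.4, -3.0]
gripper_width: 0.0233
```

Emit:
step_arm --commands '[[[-2.7,0,4.2],0],[[-2.7,0,4.2],0],[[0,0,0],0]]'

```text
time_s: 34.6
tcp_pos: [0.6698, -0.1173, 0.2057]
eef_rot: [179.9, -32.1, 0.4]
contact_force: [-1.0, -0.1, -3.6]
gripper_width: 0.0235
```

Emit:
step_arm --commands '[[[-1.3,0,2.1],0],[[-1.3,0,2.1],0],[[0,0,0],0]]'

```text
time_s: 34.98
tcp_pos: [0.6709, -0.1171, 0.2024]
eef_rot: [180.0, -32.3, 0.4]
contact_force: [0.1, -1.3, 0.8]
gripper_width: 0.0235
```

```bash
python3 -c "
from look import *
look('s21',80,60,(2,))"
```

```text
side 637 [ 0.6823 -0.1177  0.0585  0.3546  0.6658  0.6151] 635 0.00105
scene 242 [ 0.6895 -0.1156  0.0575  0.0595  0.5065  1.3464] 241 0.00078
```

View pics/s21.png

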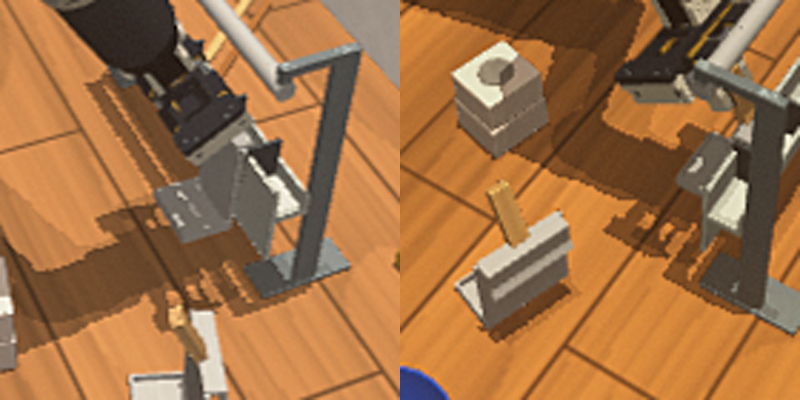

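Emit:
step_arm --commands '[[[0,0,0],0],[[0,0,0],0]]' --gripper 1 --grip_force 3

```text
time_s: 35.33
tcp_pos: [0.6704, -0.1171, 0.2018]
eef_rot: [179.9, -32.2, 0.4]
contact_force: [-2.0, -0.5, 3.2]
gripper_width: 0.0237
```

Emit:
step_arm --commands '[[[0,0,0],0],[[0,0,0],0],[[0,0,0],0],[[0,0,0],0]]' --gripper 0.4

```text
time_s: 35.83
tcp_pos: [0.6702, -0.1172, 0.2013]
eef_rot: [179.9, -32.2, 0.4]
contact_force: [0.4, -0.7, 0.1]
gripper_width: 0.0514
```

Emit:
step_arm --commands '[[[-6,0,-10],0],[[-15,0,-20],0],[[-25,0,-25],0],[[-25,0,-25],0],[[0,0,0],0]]'

```text
time_s: 36.45
tcp_pos: [0.5653, -0.1179, 0.2326]
eef_rot: [180.0, -32.3, 0.3]
contact_force: [1.0, -0.1, 0.7]
gripper_width: 0.0527
```

```bash
python3 st.py
cat > hung.py <<'E'
from wr import *
from hold import fit6
def hung(name,Wd,hw,o,crop=None):
    wcap(name);c,T=load(name);d=imaging.capture("side")
    for nm,cc,TT in(("wrist",c,T),("side",d,None)):
        W=cloud(cc,TT).reshape(-1,3);W=W[~np.isnan(W[:,0])]
        P=W[(W[:,0]>o[0]-.08)&(W[:,0]<o[0]+.03)&(np.abs(W[:,1]-o[1])<Wd/2e3+.008)&(W[:,2]>.04)&(W[:,2]<.26)]
        L=loc(P,[.69274,0,.01546]);k=~((L[:,0]>-.0015)&(L[:,0]<.05)&(L[:,2]<.1775)); k&=~((L[:,0]>-.0015)&(np.abs(P[:,1]-o[1])>hw/2e3+.004))
        P=P[k];best=None
        for a in(-3,3):
            q=fit6(P,lambda P:tray(P,Wd,hw),list(o)+[0,a,1])
            if best is None or q[2]<best[2]: best=q
        p=best[0];h=p[:3]+Rm(p[3:])@[.022,0,.09]
        B=loc(h[None],[.69274,0,.01546])[0]
        print(nm,p.round(4),"n",best[1],len(P),"res",round(best[2],5),"hook rail frame x,y,z-lip mm",(B*1e3-[0,0,175]).round(1))
E
python3 - <<'E'
from hung import *
hung("w22",80,60,[.69,-.1187,.055])
c=imaging.capture("side");a=cv2.resize(c["img"][140:290,320:470,::-1],(400,400),interpolation=cv2.INTER_CUBIC)
d=imaging.capture("scene");b=cv2.resize(d["img"][180:330,300:450,::-1],(400,400),interpolation=cv2.INTER_CUBIC)
cv2.imwrite("pics/s22.png",np.hstack([a,b]))
E
```

```text
[ 10.72  -5.94 -44.08  15.86 -20.71  66.3 ] [ 0.5653 -0.1179  0.2326] [179.99 -32.31   0.32] 36.45
[[0.845, 0.006, 0.534], [0.005, -1.0, 0.003], [0.534, 0.0, -0.845]] az z 0.3 tilt 32.31 jaw elev 0.01 jaw yaw 0.32 F [ 0.99 -0.13  0.68] w 0.0527067509086125
wrist [ 0.6892 -0.1182  0.0558  0.4118 -1.3032  0.918 ] n 12948 12948 res 0.00061 hook rail frame x,y,z-lip mm [  14.6 -118.8  -28.7]
side [ 0.6922 -0.1195  0.0582 -0.4872 -2.0365  0.967 ] n 872 884 res 0.00097 hook rail frame x,y,z-lip mm [  16.4 -118.7  -26.1]
```

View pics/s22.png

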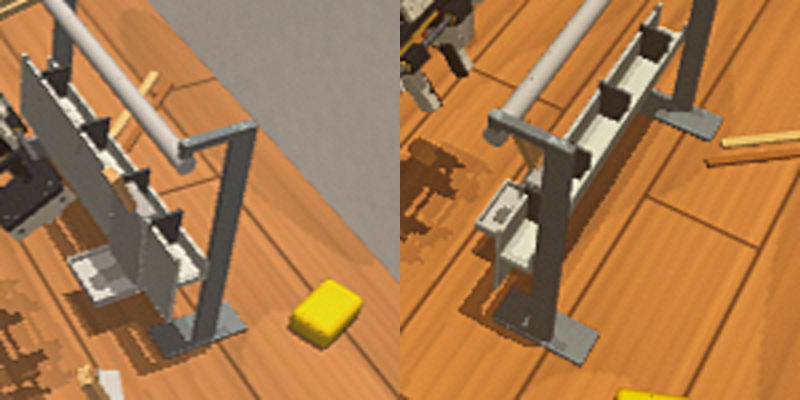

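View pics/w22.png

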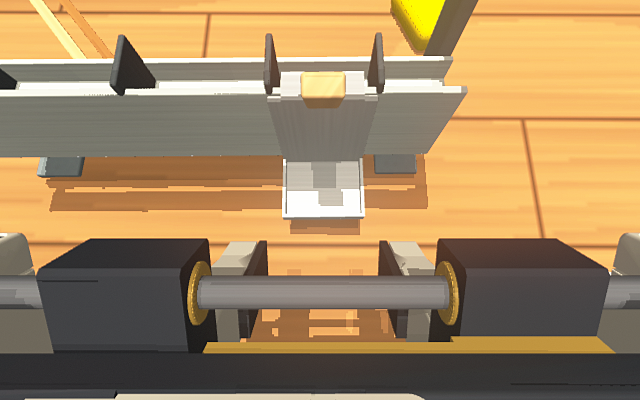

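Narrow tray hung: hook at x 14.6, y +0.4 from the bay middle, z -28.7 mm (limits 6–42, ±14, -42 to -22). Now the wide tray.

```bash
python3 plan.py .55,-.2,.285,45 .531,-.340,.25,45
python3 - <<'E'
from ik import *
from plant import r
s=r.get_state();R=Rm(s['eef_rot']);q=s['joints'];W=[s['tcp_pos'],np.array([.55,-.2,.285]),np.array([.531,-.34,.25]),np.array([.537,-.34,.147]),np.array([.537,-.34,.25]),np.array([.56,-.2,.27]),np.array([.59,.09,.25]),np.array([.668,.09,.245]),np.array([.668,.09,.202])]
for a,b in zip(W,W[1:]):
    for t in(.5,1):
        q,e=ik(a+(b-a)*t,R,q);print(q.round(1),round(e,3))
E
```

```text
3 x [[4.3, 27.4, -18.3], 0]
4 x [[-8.9, 35.0, 4.8], 0]
[  5.1  -6.5 -36.8   5.6 -27.6  81. ] 0.0
[ -1.5  -6.5 -30.3  -1.7 -34.1  93. ] 0.0
[-13.   -2.2 -24.5 -11.8 -36.7 110.9] 0.0
[-23.6   2.9 -18.6 -19.5 -40.2 125.7] 0.0
[-23.9   6.1 -21.3 -22.5 -34.8 129.6] 0.0
[-24.4  10.  -23.  -26.6 -29.9 134.8] 0.0
[-23.7   6.3 -21.1 -22.4 -34.7 129.4] 0.0
[-23.2   3.3 -18.3 -19.3 -40.  125.3] 0.0
[-12.7  -1.1 -24.5 -11.9 -35.6 110.8] 0.0
[ -1.5  -4.8 -30.8  -1.7 -31.8  93. ] 0.0
[ 19.   -8.  -44.9  24.7 -24.2  51.4] 0.0
[ 32.9  -4.9 -49.3  44.9 -24.   19.4] 0.0
[ 30.1  -0.8 -45.8  44.4 -22.3  22.1] 0.0
[ 28.    3.1 -41.8  43.  -21.3  25.1] 0.0
[ 25.5   4.3 -45.2  51.2 -17.   18.4] 0.0
[ 20.5   5.4 -49.   65.3 -11.7   7.9] 0.0
```

All reachable. I move over the wide tray.

Emit:
step_arm --commands '[[[4.3,27.4,-18.3],0],[[4.3,27.4,-18.3],0],[[4.3,27.4,-18.3],0],[[-8.9,35.0,4.8],0],[[-8.9,35.0,4.8],0],[[-8.9,35.0,4.8],0],[[-8.9,35.0,4.8],0],[[0,0,0],0]]' --gripper 0.1

```text
time_s: 37.65
tcp_pos: [0.5304, -0.3427, 0.2475]
eef_rot: [-180.0, -32.0, 0.1]
contact_force: [-0.7, 0.2, -0.7]
gripper_width: 0.0788
```

```bash
python3 st.py
python3 - <<'E'
from wr import *
c,T=wcap("w23");W=cloud(c,T);W=W.reshape(-1,3);W=W[~np.isnan(W[:,0])]
P=W[(np.hypot(W[:,0]-.535,W[:,1]+.346)<.11)&(W[:,2]>.008)&(W[:,2]<.2)]
p=fit(P,lambda P:tray(P,110,100),[.5483,-.346,-.32],(.02,.01,.005));print(len(P),p,np.degrees(p[0][2]))
x,y,a=p[0]
for s,d in((32,6),(36,8)):
    hx=-.0025-.4226e-3*s;hz=.124+.9063e-3*s
    g=np.array([x+hx*np.cos(a),y+hx*np.sin(a),hz]);s_=r.get_state();print(s,"grip",g,"TCP target",g+Rm(s_['eef_rot'])[:,2]*d/1e3)
E
```

```text
[-23.83   3.21 -18.55 -19.54 -40.16 125.81] [ 0.5304 -0.3427  0.2475] [-1.7997e+02 -3.2020e+01  1.1000e-01] 37.65
[[0.848, 0.002, 0.53], [0.002, -1.0, 0.002], [0.53, -0.001, -0.848]] az z 0.17 tilt 32.02 jaw elev -0.03 jaw yaw 0.13 F [-0.65  0.16 -0.69] w 0.07882363017612004
4962 (array([ 0.54954371, -0.34731907, -0.32404919]), np.int64(4962), np.float64(0.0002936896766503565), np.float64(-0.00011091312473911362)) -18.566650697510518
32 grip [ 0.53435445 -0.34221717  0.1530016 ] TCP target [ 0.53753895 -0.34220555  0.14791644]
36 grip [ 0.53275203 -0.34167893  0.1566268 ] TCP target [ 0.53699802 -0.34166344  0.14984659]
```

View pics/w23.png

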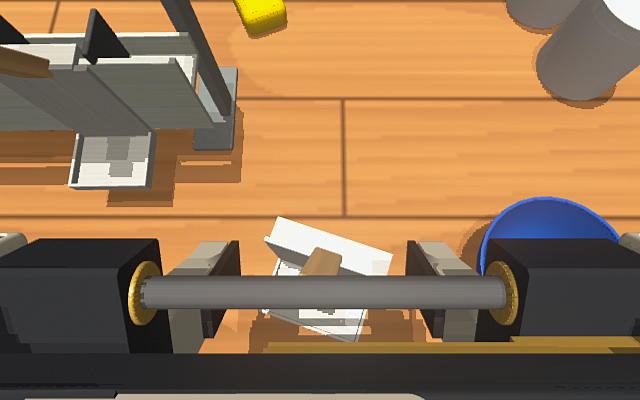

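```bash
python3 plan.py .5373,-.342,.149,25
```

```text
4 x [[-11.7, 0.1, 21.9], 0]
```

Emit:
step_arm --commands '[[[-11.7,0,21.9],0],[[-11.7,0,21.9],0],[[-11.7,0,21.9],0],[[-11.7,0,21.9],0],[[0,0,0],0]]'

```text
time_s: 38.33
tcp_pos: [0.5371, -0.3389, 0.1485]
eef_rot: [-179.9, -32.0, 0.3]
contact_force: [-0.1, -0.3, -0.2]
gripper_width: 0.079
```

Emit:
step_arm --commands '[[[0,0,0],0],[[0,0,0],0],[[0,0,0],0],[[0,0,0],0],[[0,0,0],0],[[0,0,0],0],[[0,0,0],0],[[0,0,0],0],[[0,0,0],0],[[0,0,0],0],[[0,0,0],0]]' --gripper 1 --grip_force 60

```text
time_s: 39.7
tcp_pos: [0.538, -0.341, 0.1517]
eef_rot: [179.8, -32.3, 0.4]
contact_force: [-2.6, -0.4, 6.0]
gripper_width: 0.0235
```

```bash
python3 st.py
python3 - <<'E'
from m3 import *
t=r.get_state()['tcp_pos'];p,t=wm("w24",[.548,-.346,0,0,0,-6],110,100);rel(p,t,100)
E
```

```text
[-24.36   9.72 -22.82 -26.08 -30.18 134.25] [ 0.538  -0.341   0.1517] [179.82 -32.27   0.43] 39.7
[[0.846, 0.006, 0.534], [0.006, -1.0, 0.001], [0.534, 0.003, -0.846]] az z 0.1 tilt 32.27 jaw elev 0.15 jaw yaw 0.34 F [-2.62 -0.42  6.  ] w 0.02351229416585879
w24 [ 5.3430e-01 -3.4280e-01  8.0000e-04  5.1300e-02  6.2749e+00 -9.9810e-01] n 7537 of 7537 res 0.00049 rel [  -3.7   -1.8 -150.9]
   tongue low L rel tcp [ 26.7  47.6 -65.6]
   tongue low R rel tcp [ 24.9 -52.4 -65.7]
   flare end rel tcp [ 29.9  -2.5 -65.1]
   tongue inner top L rel tcp [ 23.   47.6 -35. ]
   tongue inner top R rel tcp [ 21.2 -52.3 -35.1]
   tongue inner low L rel tcp [ 21.   47.7 -52.9]
   tongue inner low R rel tcp [ 19.3 -52.3 -53. ]
   bridge under rel tcp [ 11.4  -2.2 -31.9]
   plate top L rel tcp [ 10.3  47.9 -31.6]
   plate top R rel tcp [  8.5 -52.1 -31.7]
```

View pics/ov_w24.png

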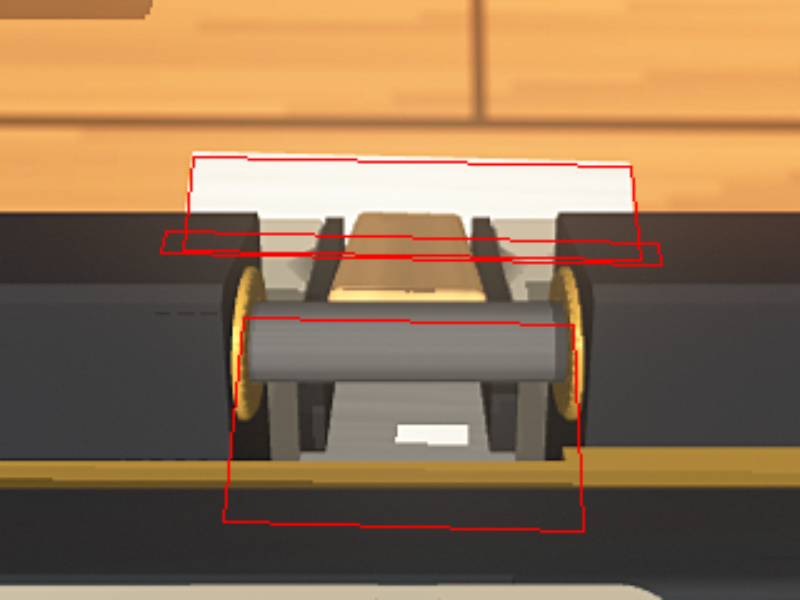

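Yaw is squared to -1°, but pitch went to 6°. I use the same drag trick at 3 N to stand it flat, then firm up.

Emit:
step_arm --commands '[[[0,0,0],0],[[-3.8,0,-1.7],0],[[-3.8,0,-1.7],0],[[-3.8,0,-1.7],0],[[-3.8,0,-1.7],0],[[-3.8,0,-1.7],0],[[0,0,0],0]]' --gripper 1 --grip_force 3

```text
time_s: 40.62
tcp_pos: [0.5168, -0.3403, 0.1476]
eef_rot: [180.0, -32.2, 0.3]
contact_force: [1.3, -1.3, 3.1]
gripper_width: 0.0244
```

Emit:
step_arm --commands '[[[0,0,0],0],[[0,0,0],0]]' --gripper 1 --grip_force 45

```text
time_s: 40.88
tcp_pos: [0.5169, -0.3401, 0.1475]
eef_rot: [180.0, -32.2, 0.4]
contact_force: [-0.3, 0.8, 3.9]
gripper_width: 0.0235
```

```bash
python3 st.py
python3 - <<'E'
from m3 import *
t=r.get_state()['tcp_pos'];p,t=wm("w25",list(t+[.01,-.0018,-.15])+[0,2,-1],110,100);rel(p,t,100)
E
```

```text
[-25.72   8.71 -24.19 -27.37 -30.5  136.56] [ 0.5169 -0.3401  0.1475] [179.95 -32.16   0.37] 40.875
[[0.847, 0.006, 0.532], [0.005, -1.0, 0.003], [0.532, 0.001, -0.847]] az z 0.28 tilt 32.16 jaw elev 0.04 jaw yaw 0.35 F [-0.3   0.81  3.87] w 0.023520084383324633
w25 [ 0.5393 -0.341   0.0079  0.0815 -3.0389 -0.1088] n 10096 of 10329 res 0.00053 rel [  22.3   -0.9 -139.7]
   tongue low L rel tcp [ 37.7  49.  -50.7]
   tongue low R rel tcp [ 37.6 -51.  -50.8]
   flare end rel tcp [ 41.6  -1.  -49.5]
   tongue inner top L rel tcp [ 29.2  48.9 -21.1]
   tongue inner top R rel tcp [ 29.  -51.1 -21.2]
   tongue inner low L rel tcp [ 30.1  49.  -39.1]
   tongue inner low R rel tcp [ 29.9 -51.  -39.2]
   bridge under rel tcp [ 18.   -1.  -19.7]
   plate top L rel tcp [ 16.1  49.  -19.8]
   plate top R rel tcp [ 15.9 -51.  -19.9]
```

View pics/ov_w25.png

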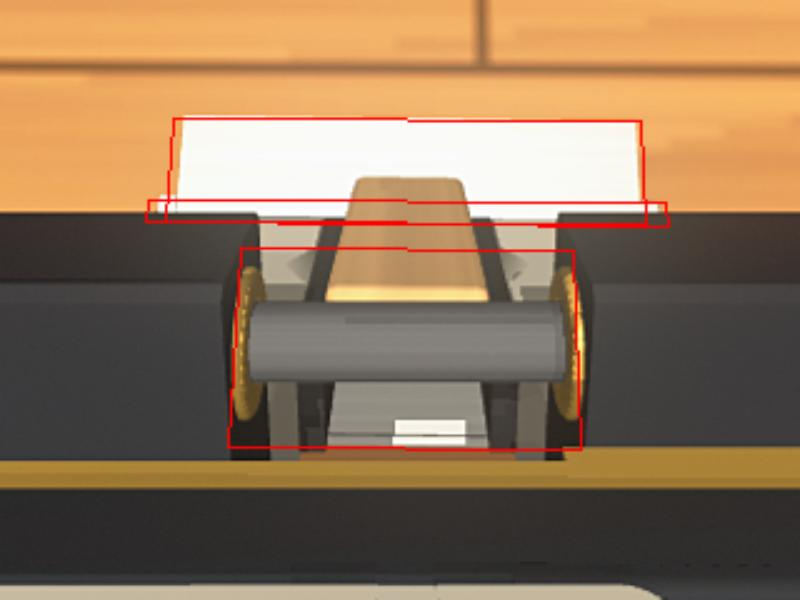

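Run:
```python
from m3 import *
t=r.get_state()['tcp_pos']
for z,a in((0,0),(0,2),(.002,-1)):
    p,_=wm("w25",list(t+[.014,-.001,-t[2]+z])+[0,a,0],110,100,take=False)
c,T=load("w25");W=cloud(c,T)[:237].reshape(-1,3);W=W[~np.isnan(W[:,0])]
P=W[(np.abs(W[:,0]-.54)<.05)&(np.abs(W[:,1]+.341)<.07)&(W[:,2]>.09)&(W[:,2]<.2)]
q=fit(P,lambda P:tray(P,110,100),[.531,-.341,0],(.02,.01,.005));print(len(P),q)
print("bridge top z",np.median(P[(P[:,2]<.135)&(P[:,2]>.115)][:,2]))
d=cv2.imwrite
c2=imaging.capture("side");W=cloud(c2).reshape(-1,3);W=W[~np.isnan(W[:,0])]
P=W[(np.abs(W[:,0]-.51)<.1)&(np.abs(W[:,1]+.341)<.065)&(W[:,2]>.006)&(W[:,2]<.135)]
from hold import fit6
print("side",fit6(P,lambda P:tray(P,110,100),[.531,-.341,0,0,0,0]))
```

```text
w25 [ 0.5364 -0.3418  0.0022  0.0688 -0.9341 -0.1618] n 10329 of 10329 res 0.00047 rel [  19.5   -1.6 -145.4]
w25 [ 0.5393 -0.341   0.0079  0.0815 -3.0389 -0.1088] n 10096 of 10329 res 0.00053 rel [  22.3   -0.9 -139.7]
w25 [ 0.5364 -0.341   0.0022  0.0418 -0.9374 -0.1613] n 10329 of 10329 res 0.00047 rel [  19.5   -0.8 -145.4]
6979 (array([ 0.53583657, -0.34035618, -0.01416683]), np.int64(6979), np.float64(0.002127573777002345), np.float64(0.0019691549036538855))
bridge top z 0.12825703630993007
side (array([ 0.53673915, -0.34026991,  0.00812283,  0.19012282, -1.96181261,
       -0.391362  ]), np.int64(606), np.float64(0.0006564632572297027))
```

```bash
python3 plan.py .53,-.34,.26,30 .56,-.2,.275,40 .56,0,.28,45 .585,.0912,.25,40
python3 - <<'E'
from ik import *
from plant import r
s=r.get_state();R=Rm(s['eef_rot']);q=s['joints'];W=[s['tcp_pos']]+[np.array(v) for v in([.53,-.34,.26],[.56,-.2,.275],[.56,0,.28],[.585,.0912,.25],[.6695,.0912,.242],[.6695,.0912,.2])]
for a,b in zip(W,W[1:]):
    for t in(.25,.5,.75,1):
        q,e=ik(a+(b-a)*t,R,q);print(q.round(1),round(e,3))
E
```

```text
4 x [[17.7, -0.0, -22.1], 0]
4 x [[8.6, -35.0, 0.9], 0]
5 x [[0.7, -40.0, -0.7], 0]
3 x [[1.9, -30.3, 13.0], 0]
[-25.    6.8 -23.1 -24.7 -33.  133. ] 0.0
[-24.4   5.1 -21.7 -22.5 -35.6 129.9] 0.0
[-23.9   3.6 -20.  -20.6 -38.4 127.3] 0.0
[-23.5   2.3 -18.  -19.  -41.3 125.1] 0.0
[-18.3   0.2 -21.1 -15.7 -39.  118.3] 0.0
[-12.8  -1.8 -24.2 -11.7 -36.7 110.6] 0.0
[ -7.1  -3.5 -27.3  -7.  -34.5 102.1] 0.0
[ -1.5  -5.1 -30.3  -1.7 -32.6  93. ] 0.0
[  6.5  -7.7 -35.7   6.6 -30.1  79.1] 0.0
[ 14.   -9.6 -40.5  15.4 -28.6  64.8] 0.0
[ 21.  -10.8 -44.1  23.5 -28.2  51.4] 0.0
[ 27.4 -11.1 -46.4  30.2 -28.9  39.7] 0.0
[ 29.3  -9.9 -47.6  33.8 -27.6  34.2] 0.0
[ 30.9  -8.5 -48.5  37.5 -26.5  29. ] 0.0
[ 32.3  -6.9 -49.2  41.2 -25.4  23.9] 0.0
[ 33.4  -5.3 -49.7  44.8 -24.4  19. ] 0.0
[ 31.7  -3.  -48.   44.9 -23.2  20.2] 0.0
[ 30.2  -0.8 -46.1  44.8 -22.2  21.5] 0.0
[ 28.9   1.3 -44.1  44.4 -21.4  23. ] 0.0
[ 27.8   3.5 -42.   43.7 -20.9  24.5] 0.0
[ 26.7   4.  -43.6  47.4 -18.8  21.4] 0.0
[ 25.2   4.6 -45.4  52.  -16.6  17.7] 0.0
[ 23.2   5.1 -47.2  58.1 -14.1  13.1] 0.0
[ 20.2   5.7 -49.1  66.5 -11.4   7. ] 0.0
```

Emit:
step_arm --commands '[[[8.9,0,-11],0],[[17.7,0,-22.1],0],[[17.7,0,-22.1],0],[[17.7,0,-22.1],0],[[8.8,0,-11.1],0],[[8.6,-35,0.9],0],[[8.6,-35,0.9],0],[[8.6,-35,0.9],0],[[8.6,-35,0.9],0],[[0,0,0],0]]'

```text
time_s: 42.22
tcp_pos: [0.5591, -0.1974, 0.274]
eef_rot: [180.0, -32.0, 0.5]
contact_force: [-0.3, -0.5, -4.1]
gripper_width: 0.0236
```

Emit:
step_arm --commands '[[[0.7,-30,-0.5],0],[[0.7,-40,-0.7],0],[[0.7,-40,-0.7],0],[[0.7,-40,-0.7],0],[[0.7,-30,-0.7],0],[[0.5,-20,0],0],[[1.9,-30.3,13.0],0],[[1.9,-30.3,13.0],0],[[1.9,-28,13.0],0],[[0,0,0],0],[[0,0,0],0]]'

```text
time_s: 43.6
tcp_pos: [0.5853, 0.0876, 0.2491]
eef_rot: [179.9, -32.1, 0.3]
contact_force: [0.5, 0.2, -3.8]
gripper_width: 0.0235
```

```bash
python3 st.py
python3 - <<'E'
from m3 import *
t=r.get_state()['tcp_pos']
for a in(0,2,5):
  p,_=wm("w26",list(t+[.0195,-.001,-.1455])+[0,a,0],110,100,take=a==0)
rel(p,t,100)
E
python3 -c "
from look import *
look('s26',110,100,(0,))"
```

```text
[ 33.05  -5.28 -49.72  44.62 -24.3   19.43] [0.5853 0.0876 0.2491] [179.88 -32.08   0.31] 43.6
[[0.847, 0.004, 0.531], [0.005, -1.0, 0.001], [0.531, 0.002, -0.847]] az z 0.08 tilt 32.09 jaw elev 0.1 jaw yaw 0.25 F [ 0.49  0.22 -3.78] w 0.023470649843850895
w26 [ 0.605   0.0855  0.1037 -0.0666 -0.9096  0.3384] n 9877 of 9877 res 0.00045 rel [  19.5   -2.2 -145.9]
w26 [ 0.605   0.0855  0.1037 -0.0656 -0.9097  0.3463] n 9877 of 9877 res 0.00046 rel [  19.5   -2.2 -145.9]
w26 [ 0.605   0.0855  0.1037 -0.0656 -0.9097  0.3463] n 9877 of 9877 res 0.00046 rel [  19.5   -2.2 -145.9]
   tongue low L rel tcp [ 37.9  48.1 -57.2]
   tongue low R rel tcp [ 38.5 -51.9 -57.1]
   flare end rel tcp [ 42.2  -1.9 -56.1]
   tongue inner top L rel tcp [ 30.4  48.1 -27.3]
   tongue inner top R rel tcp [ 31.  -51.9 -27.2]
   tongue inner low L rel tcp [ 30.7  48.1 -45.3]
   tongue inner low R rel tcp [ 31.3 -51.9 -45.2]
   bridge under rel tcp [ 19.7  -2.  -25.4]
   plate top L rel tcp [ 17.4  48.  -25.5]
   plate top R rel tcp [ 18.  -52.  -25.4]
side 797 [ 0.6051  0.0864  0.1073  0.6322 -1.8627  0.3323] 794 0.00085
scene 438 [ 0.6092  0.0879  0.108   0.0721 -3.0353  0.7748] 438 0.00088
```

View pics/ov_w26.png

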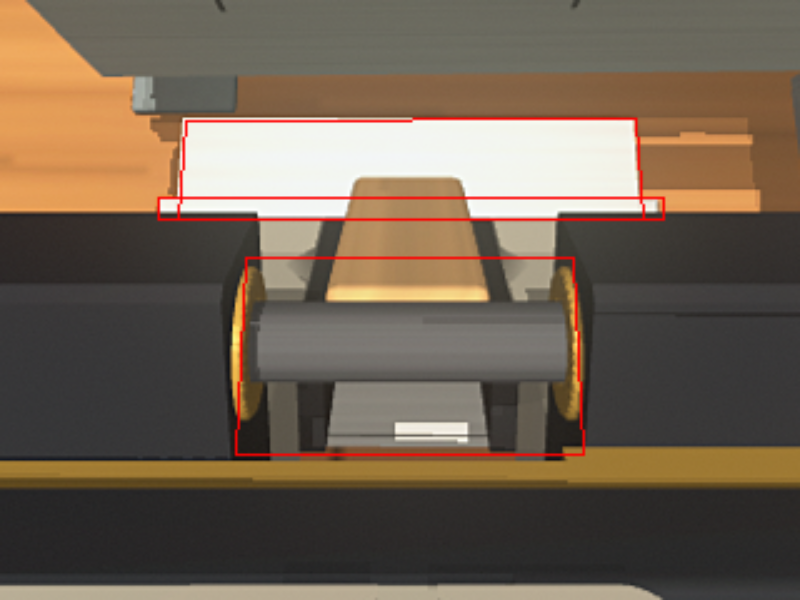

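```bash
python3 plan.py .6695,.0919,.242,10
```

```text
9 x [[7.4, -0.4, 5.7], 0]
```

Emit:
step_arm --commands '[[[7.4,-0.5,5.7],0],[[7.4,-0.5,5.7],0],[[7.4,-0.5,5.7],0],[[7.4,-0.5,5.7],0],[[7.4,-0.5,5.7],0],[[0,0,0],0]]'

```text
time_s: 44.5
tcp_pos: [0.6328, 0.0916, 0.2453]
eef_rot: [179.9, -32.2, 0.3]
contact_force: [-0.7, 0.5, -3.2]
gripper_width: 0.0237
```

```bash
python3 st.py; python3 plan.py .6695,.0919,.242,10
```

```text
[ 29.87  -0.22 -45.6   44.78 -21.96  21.75] [0.6328 0.0916 0.2453] [179.92 -32.16   0.34] 44.5
[[0.847, 0.005, 0.532], [0.005, -1.0, 0.002], [0.532, 0.001, -0.847]] az z 0.2 tilt 32.16 jaw elev 0.06 jaw yaw 0.3 F [-0.71  0.47 -3.19] w 0.02370852468363702
4 x [[7.3, -0.0, 5.6], 0]
```

Emit:
step_arm --commands '[[[7.3,0,5.6],0],[[7.3,0,5.6],0],[[7.3,0,5.6],0],[[7.3,0,5.6],0],[[0,0,0],0]]'

```text
time_s: 45.12
tcp_pos: [0.6692, 0.0917, 0.2417]
eef_rot: [179.9, -32.1, 0.3]
contact_force: [-0.8, -0.5, -3.4]
gripper_width: 0.024
```

```bash
python3 st.py
python3 - <<'E'
from m3 import *
t=r.get_state()['tcp_pos'];p,t=wm("w27",list(t+[.0195,-.0022,-.1459])+[0,-.9,.3],110,100)
E
```

```text
[ 27.88   3.49 -42.    43.8  -20.92  24.32] [0.6692 0.0917 0.2417] [179.93 -32.14   0.34] 45.125
[[0.847, 0.005, 0.532], [0.005, -1.0, 0.002], [0.532, 0.001, -0.847]] az z 0.2 tilt 32.14 jaw elev 0.06 jaw yaw 0.3 F [-0.78 -0.49 -3.37] w 0.02395769873372169
w27 [ 0.688   0.0897  0.0961 -0.0638 -0.6626  0.5648] n 8592 of 8743 res 0.00047 rel [  19.1   -1.9 -145.7]
```

View pics/w27.png

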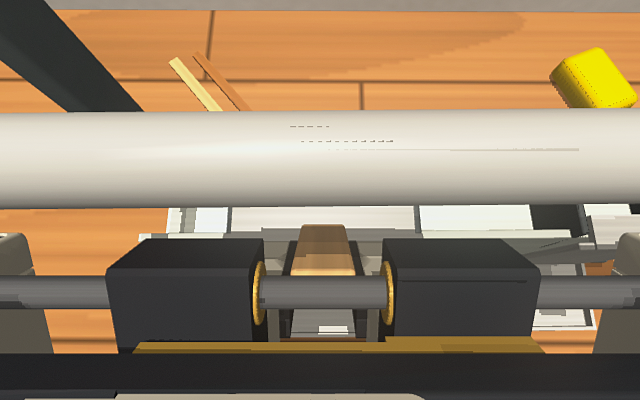

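Over the wide bay between its cheeks, no contact. Lowering.

Emit:
step_arm --commands '[[[-3.7,0,5.9],0],[[-3.7,0,5.9],0],[[-3.7,0,5.9],0],[[-3.7,0,5.9],0],[[0,0,0],0]]'

```text
time_s: 45.8
tcp_pos: [0.6684, 0.0912, 0.2138]
eef_rot: [179.9, -32.1, 0.4]
contact_force: [0.1, -1.0, -3.8]
gripper_width: 0.0238
```

Emit:
step_arm --commands '[[[-2.4,0,3.8],0],[[-2.4,0,3.8],0],[[0,0,0],0]]'

```text
time_s: 46.18
tcp_pos: [0.6688, 0.0914, 0.2055]
eef_rot: [179.9, -32.2, 0.4]
contact_force: [0.3, -0.4, -3.7]
gripper_width: 0.0236
```

Emit:
step_arm --commands '[[[-1.3,0,2.1],0],[[-1.3,0,2.1],0],[[0,0,0],0]]'

```text
time_s: 46.55
tcp_pos: [0.669, 0.0917, 0.2006]
eef_rot: [179.9, -32.2, 0.4]
contact_force: [0.7, -0.7, -3.2]
gripper_width: 0.0237
```

```bash
python3 st.py
```

```text
[ 20.29   5.61 -49.11  66.35 -11.5    7.02] [0.669  0.0917 0.2006] [179.94 -32.2    0.36] 46.55
[[0.846, 0.006, 0.533], [0.005, -1.0, 0.002], [0.533, 0.001, -0.846]] az z 0.25 tilt 32.2 jaw elev 0.05 jaw yaw 0.33 F [ 0.69 -0.69 -3.21] w 0.02374148306553657
```

Not yet bearing on the lip; I lower a little more.

Emit:
step_arm --commands '[[[-1.1,0,1.7],0],[[0,0,0],0]]'

```text
time_s: 46.8
tcp_pos: [0.6697, 0.0916, 0.2005]
eef_rot: [180.0, -32.4, 0.3]
contact_force: [-4.4, -2.5, 5.5]
gripper_width: 0.0239
```

```bash
python3 st.py
```

```text
[ 19.53   5.62 -49.41  68.36 -10.95   5.6 ] [0.6697 0.0916 0.2005] [179.97 -32.37   0.32] 46.8
[[0.845, 0.005, 0.535], [0.005, -1.0, 0.002], [0.535, 0.0, -0.845]] az z 0.26 tilt 32.37 jaw elev 0.03 jaw yaw 0.3 F [-4.4  -2.5   5.53] w 0.023915034348186266
```

Bearing now. I ease the grip, open, and retreat.

Emit:
step_arm --commands '[[[0,0,0],0],[[0,0,0],0]]' --gripper 1 --grip_force 3

```text
time_s: 47.05
tcp_pos: [0.6697, 0.0917, 0.2]
eef_rot: [180.0, -32.3, 0.3]
contact_force: [-1.2, -2.1, 4.1]
gripper_width: 0.0239
```

Emit:
step_arm --commands '[[[0,0,0],0],[[0,0,0],0],[[0,0,0],0],[[0,0,0],0]]' --gripper 0.4

```text
time_s: 47.55
tcp_pos: [0.6688, 0.0919, 0.1982]
eef_rot: [179.9, -32.2, 0.4]
contact_force: [-0.4, -0.4, 0.0]
gripper_width: 0.052
```

Emit:
step_arm --commands '[[[-6,0,-10],0],[[-15,0,-20],0],[[-25,0,-25],0],[[-25,0,-28],0],[[0,0,0],0],[[0,0,0],0]]'

```text
time_s: 48.3
tcp_pos: [0.5649, 0.0918, 0.2314]
eef_rot: [180.0, -32.2, 0.4]
contact_force: [0.3, 0.7, -0.1]
gripper_width: 0.0527
```

```bash
python3 st.py
python3 - <<'E'
from hung import *
hung("w28",110,100,[.687,.0905,.055])
c=imaging.capture("side");d=imaging.capture("scene");pickle.dump(c,open("side28.pkl","wb"));pickle.dump(d,open("scene28.pkl","wb"))
a=cv2.resize(c["img"][110:310,280:480,::-1],(400,400),interpolation=cv2.INTER_CUBIC)
b=cv2.resize(d["img"][140:320,290:470,::-1],(400,400),interpolation=cv2.INTER_CUBIC)
cv2.imwrite("pics/s28.png",np.hstack([a,b]))
cv2.imwrite("pics/full28.png",d["img"][:,:,::-1])
E
```

```text
[ 32.65  -6.31 -54.5   51.37 -21.4   12.54] [0.5649 0.0918 0.2314] [179.99 -32.24   0.38] 48.3
[[0.846, 0.007, 0.533], [0.006, -1.0, 0.003], [0.534, 0.0, -0.846]] az z 0.36 tilt 32.24 jaw elev 0.01 jaw yaw 0.38 F [ 0.26  0.67 -0.06] w 0.05266302938849823
wrist [ 0.6856  0.0905  0.0557  0.0857 -0.9673  0.452 ] n 18647 18647 res 0.00065 hook rail frame x,y,z-lip mm [ 14.7  90.3 -28.9]
side [ 0.6884  0.0904  0.0576 -0.1474 -1.5461  0.9656] n 893 908 res 0.00092 hook rail frame x,y,z-lip mm [ 16.6  90.7 -26.8]
```

View pics/w28.png

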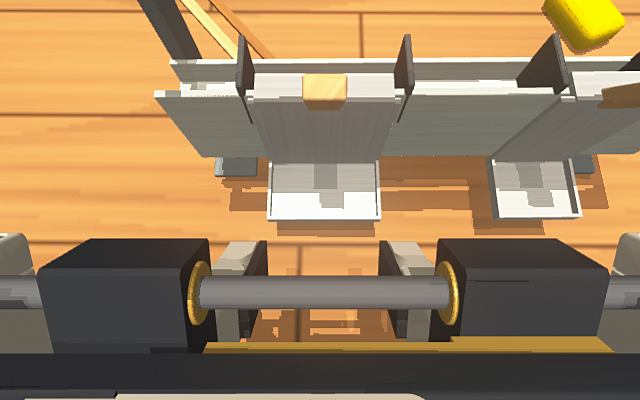

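View pics/s28.png

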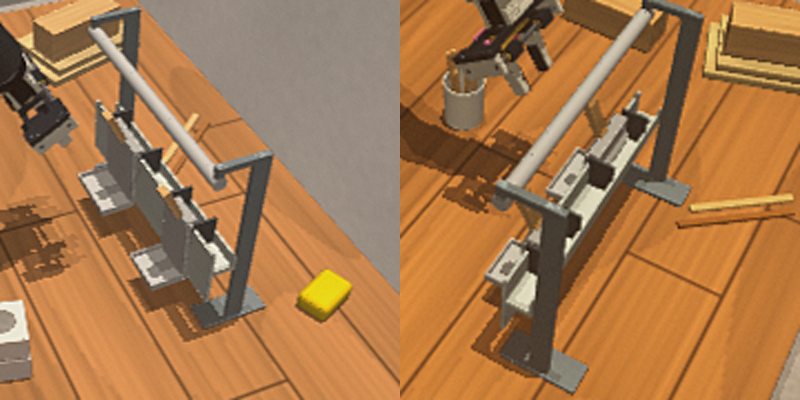

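View pics/full28.png

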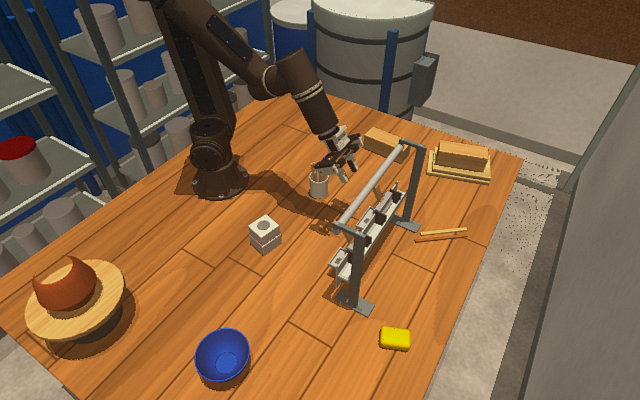

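Both hang in their bays (wrist view: wide at (325,150), narrow at (540,150)). I let it settle, re-check stillness and bystanders, then hand in.

Emit:
step_arm --commands '[[[0,0,0],0],[[0,0,0],0],[[0,0,0],0],[[0,0,0],0]]'

```text
time_s: 49.0
tcp_pos: [0.5646, 0.0911, 0.2308]
eef_rot: [179.9, -32.2, 0.4]
contact_force: [-0.2, 0.5, 0.2]
gripper_width: 0.0528
```

```bash
python3 st.py
python3 - <<'E'
from hung import *
hung("w29",110,100,[.687,.0905,.055])
hung("w30",80,60,[.69,-.1187,.055])
a=load("side0");b=load("side28")
for n in("side",):
    W0=cloud(load("side0"));W1=cloud(imaging.capture("side"))
    for nm,c,rr in(("jar",(.4,.155),.07),("mould",(.37,-.165),.09),("beam",(.5,.56),.13),("basin",(.542,-.567),.09)):
        def m(W):
            P=W.reshape(-1,3);P=P[~np.isnan(P[:,0])];P=P[(np.hypot(P[:,0]-c[0],P[:,1]-c[1])<rr)&(P[:,2]>.02)&(P[:,2]<.2)];return P.mean(0),len(P)
        print(nm,m(W0),m(W1))
E
```

```text
[ 32.63  -6.3  -54.52  51.33 -21.43  12.55] [0.5646 0.0911 0.2308] [179.95 -32.19   0.35] 49.0
[[0.846, 0.006, 0.533], [0.005, -1.0, 0.002], [0.533, 0.001, -0.846]] az z 0.25 tilt 32.19 jaw elev 0.05 jaw yaw 0.32 F [-0.16  0.48  0.19] w 0.05283086551353309
wrist [ 0.6856  0.0909  0.0557  0.0358 -0.9652  0.4553] n 18682 18682 res 0.00064 hook rail frame x,y,z-lip mm [ 14.7  90.8 -29. ]
side [ 0.6863  0.0908  0.0583 -0.4788 -1.3313  3.5373] n 900 912 res 0.00112 hook rail frame x,y,z-lip mm [ 14.8  92.5 -26.3]
wrist [ 0.6946 -0.118   0.0561 -0.0475 -1.6709  0.9354] n 13004 13004 res 0.00039 hook rail frame x,y,z-lip mm [  19.4 -118.   -28.3]
side [ 0.6918 -0.1188  0.0581 -0.5545 -1.7638  1.164 ] n 858 870 res 0.00098 hook rail frame x,y,z-lip mm [  16.5 -117.8  -26.3]
jar (array([0.38229674, 0.15303764, 0.07918619]), 578) (array([0.38194559, 0.15277306, 0.0789377 ]), 580)
mould (array([ 0.36057744, -0.17820266,  0.08028217]), 897) (array([ 0.36036476, -0.17835398,  0.08041778]), 896)
beam (array([0.4920174 , 0.54062737, 0.06161705]), 945) (array([0.46103369, 0.53906234, 0.05873972]), 661)
basin (array([ 0.5567681 , -0.55285891,  0.04743836]), 1503) (array([ 0.5567363 , -0.55310879,  0.04737105]), 1509)
```

```bash
python3 -c "
from plant import close_job
print(close_job())"
```

```text
the job is handed in; nothing more can be done
None
```

Both trays hang released in their bays, the wide one between the wide-set cheeks and the narrow one between the close-set cheeks. I handed the job in at about 49 s of the 72 s; it returned no verdict.

**How the tilt was made:** the moves have no tilt command, so I tilted the gripper by driving the arm against its elbow limits. I settled on 32°, where every pose was reachable and clear of the heater tube.

**What went wrong:**
- My first try at hooking the narrow tray touched the lip with about 15 N and the tray slipped in the grip.
- When I set it down it tipped back against the rail. I picked it up, stood it flat, re-gripped it and hung it.

**Last checks:**

| Check | Wide tray | Narrow tray | Limit |
|---|---|---|---|
| Tongue tip x (mm) | 15 | 15–19 | 6 to 42 |
| Tongue tip y from bay middle (mm) | about +1 (side camera +2.5) | about +1 | ±14 |
| Tongue tip z below lip (mm) | 29 (side camera 26) | 28 (side camera 26) | 22 to 42 |
| Lean (degrees) | about 1 | under 2 | about 11.5 |

- **Trays:** the wide tray did not move between two wrist views about 0.7 s apart. The narrow tray's x differs by 5 mm between two wrist views. I take that as measuring error from the later oblique view, because the side camera agrees with itself to 0.1 mm.
- **Disagreements:** the side camera's last yaw fit for the wide tray read 3.5°, against 0.5° from the wrist camera. Side and wrist differ by about 2–3 mm in height, but all readings are inside the limits.
- **Bystanders:** the jar, mould and bowl measured unmoved. The arm partly hid the wooden block, so its number is not comparable, but it looks unmoved in the scene picture.
- **Gripper:** open, well back from the trays, with no contact force (under 1 N, sensor noise).

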